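Sort cleaned mainspring barrels by weight and rack the drying tray

ROBOT

A 7-joint arm with a two-finger parallel gripper is mounted at the origin on the work surface. World frame = base frame: x ahead of the robot, y to its left, z up, the work surface at z = 0. Lengths are in m, angles in rad, forces in N, time in s.
With the tool pointing down it reaches from about 0.4 to 0.85 m from the base axis. Payload 10.4 kg.
Tool frame: the origin (TCP) lies between the finger pads; the fingertips stand manip.finger_overhang ahead of it and the grasp point (between the pads) lies 11 mm behind it (manip.finger_overhang is the distance from the TCP to the fingertips, in m); x points along the fingers, z is the direction in which the jaws open and shut, and the axes are right-handed (so a half turn about x gives the same grasp; the last joint's range is limited). The gripper opens to 85 mm and grips with 20 to 120 N. Pads are 22 mm wide; open, the fingers measure 114 mm over their backs; the gripper's body (76 mm by 85 mm) begins 54 mm behind the grasp point. The pads swing forward as they close: fully open they stand 13 mm farther back than shut.
Start: joints at [1.326, 0.332, -0.065, 1.46, 0.022, 1.35, -0.088], TCP at [0.138, -0.61, 0.239] pointing down, gripper open.
Joint ranges: [-2.6, 2.6], [-0.5, 2.12], [-1.47, 1.34], [0.16, 2.42], [-1.27, 4.41], [0.06, 2.06], [-2.6, 2.6]. Speed limits (rad/s): [2.22, 2.22, 2.79, 2.79, 3.14, 3.14, 3.14].

INTERFACE

Orientations are given as a unit quaternion [x, y, z, w].
In Python, from workcell import get_obs, camera, workorder, manip gives the robot as it stands. The module is installed in compiled form; this text tells all that it offers.
- The arm moves only by the tool play_rows, never from a script. Its argument "increments" is text: rows parted by semicolons, each of 4 numbers parted by spaces: the shift along the tool's x, y, z in m, then the turn about the tool's x in rad. A call has 1 to 20 rows; each row shifts and turns the pose as measured when the row begins, along the tool's axes as they then stand; what a row does not reach is not made up. A row lasts 1/10 s, in which the tool goes at most 50 mm and 8.59 degrees, less where a joint would pass 70% of its speed; a pose out of reach is approached as far as the arm can. A call is refused whole if a number of a shift passes 0.05 or a number of a turn 0.15, either way. A call with a gripper value outside its range is refused whole. "hand" is the gripper command: -1 is fully open, 1 is shut, values between are in proportion, set as the call begins (left out, the last holds). The fingers move at their own pace and stop on an object; "squeeze" is the grip in N (left out, the last holds). Time passes only in rows, so rows that do not move let the fingers close. It gives the time, the measured TCP pose, the force and the opening at its end, in the units of the state.
- get_obs(): the state, without advancing time (a new reading comes with each control period).
- camera(name): name is "scene" or "top" or "wrist"; returns a dict with "img" (400x640x3 uint8, blue, green, red), "fov_y" (degrees; the focal length in pixels is half the picture's height over the tangent of half this angle, whatever the lens; pixels are square), "cx", "cy" (the principal point, pixels), "distortion" ([k1, k2, p1, p2, k3] as OpenCV has them; the pictures are not rectified), "R" (3x3) and "t" (3): a world point X has camera coordinates R X + t; the wrist camera has in their place "tool_from_camera" (4x4, takes a point from camera to tool coordinates, whose origin is the TCP and whose axes are the tool frame's). Camera axes: x right, y down, z forward; pixel columns grow to the right and rows downward; lengths in m; the calibration is good to about 2 mm. A picture is of the moment at which its call begins: read the wrist's pose just before it. There is no depth.
- workorder.hand_in(): hands the job in, once; it reports no verdict.
The state is a dict: "clock": time; "joint_pos": joint angles; "joint_velocities": joint speeds; "tau": joint torques, N m; "position": TCP position; "ee_rot": TCP orientation; "ft_force": force on the tool from outside, world axes, zero at the start; "torque": the same for the moment, N m; "grip_width": opening from 0.0 (shut) to 1.0 (fully open).
Only numpy, scipy, OpenCV 4.12 (cv2) and the standard library are available. Lean on these libraries where they do the work, as an engineer would, in place of code of your own. Each camera call takes 0.05 s, during which the arm holds its last target.

TASK

The closed mainspring barrels on the cork mat look alike, but some still have their spring inside and feel much heavier when lifted. Stand those upright in the dark wooden box, stand all the empty ones upright on the aluminium tray with the wooden pull, then lift the loaded tray and slide it onto the one free pair of runners in the drying rack, fully home against the rear stops. Do not disturb the other trays in the rack, the loupe or the ratchet wheel.

Things in the scene. Friction and masses are not known exactly. Their poses are not given: they have to be found in the camera images.
- barrel_a: closed brass mainspring barrel, standing: toothed wheel 60 mm across, 5 mm thick at the bottom, then a smooth drum 52 mm across from 5 to 42 mm up, steel arbor stub 10 mm across up to 54 mm. All look alike: empty about 0.08 kg, with its spring inside about 0.32 kg (within 15 %); which is which must be felt. Four or five are present, the other None. Origin: centre of the underside, z up the arbor
- barrel_b: closed brass mainspring barrel, standing: toothed wheel 60 mm across, 5 mm thick at the bottom, then a smooth drum 52 mm across from 5 to 42 mm up, steel arbor stub 10 mm across up to 54 mm. All look alike: empty about 0.08 kg, with its spring inside about 0.32 kg (within 15 %); which is which must be felt. Four or five are present, the other None. Origin: centre of the underside, z up the arbor
- barrel_c: closed brass mainspring barrel, standing: toothed wheel 60 mm across, 5 mm thick at the bottom, then a smooth drum 52 mm across from 5 to 42 mm up, steel arbor stub 10 mm across up to 54 mm. All look alike: empty about 0.08 kg, with its spring inside about 0.32 kg (within 15 %); which is which must be felt. Four or five are present, the other None. Origin: centre of the underside, z up the arbor
- barrel_d: closed brass mainspring barrel, standing: toothed wheel 60 mm across, 5 mm thick at the bottom, then a smooth drum 52 mm across from 5 to 42 mm up, steel arbor stub 10 mm across up to 54 mm. All look alike: empty about 0.08 kg, with its spring inside about 0.32 kg (within 15 %); which is which must be felt. Four or five are present, the other None. Origin: centre of the underside, z up the arbor
- barrel_e: closed brass mainspring barrel, standing: toothed wheel 60 mm across, 5 mm thick at the bottom, then a smooth drum 52 mm across from 5 to 42 mm up, steel arbor stub 10 mm across up to 54 mm. All look alike: empty about 0.08 kg, with its spring inside about 0.32 kg (within 15 %); which is which must be felt. Four or five are present, the other None. Origin: centre of the underside, z up the arbor
- tray: loose aluminium tray, 0.12 kg, 120 mm deep (x) by 216 mm wide (y), floor 3 mm thick, rim 4 mm thick, 10 mm high; three barrels fit in a row along y. On its front edge a wooden pull: a level bar 16 mm wide from x = -60 to -140 mm, 3 to 33 mm above the underside. Begins flat on the counter, pull towards the robot. Origin: centre of the pan's underside, x away from the pull
- pull (a point): point on the tray's wooden pull, 50 mm in front of the rim (tray x = -110 mm), 18 mm above the tray's underside, mid height of the pull; a hand that grasps here stays in front of the rack when the tray is home. Moves with the tray
- rack: fixed wooden rack, open in front, behind and on top; two side cheeks 290 mm high, 226 mm apart (5 mm to spare each side of a tray), from x = -60 (front) to +75 mm, three pairs of runners 14 mm wide, 5 mm thick from x = -75 to +75. Stops 12 mm high on the runners at x = +50 mm: a tray home against them has its origin at x = -10 mm, y = 0. Origin: centre of the base, x into the rack, z up
- runners_low (a point): middle between the lowest pair of runners, at the height of their tops, 45 mm above the counter; axes as the rack's
- runners_middle (a point): the same for the middle pair, 130 mm above the counter
- runners_top (a point): the same for the top pair, 215 mm above the counter; the space above it is open
- other_tray_low: shallow aluminium tray of another job, 120 x 216 mm with a 10 mm rim, no pull, clock parts up to 25 mm high lying in it, sitting home on the lowest runners of the rack; None if it is not there. Two of the three other trays are present. Origin at the centre of the underside, x into the rack
- other_tray_middle: shallow aluminium tray of another job, 120 x 216 mm with a 10 mm rim, no pull, clock parts up to 25 mm high lying in it, sitting home on the middle runners of the rack; None if it is not there. Two of the three other trays are present. Origin at the centre of the underside, x into the rack
- other_tray_top: shallow aluminium tray of another job, 120 x 216 mm with a 10 mm rim, no pull, clock parts up to 25 mm high lying in it, sitting home on the top runners of the rack; None if it is not there. Two of the three other trays are present. Origin at the centre of the underside, x into the rack
- mat: fixed cork mat, 235 x 330 x 3 mm, on which the barrels stand at first. Origin at the centre of its underside
- box: fixed shallow dark wooden box, outside 92 mm (its x) by 200 mm (its y), walls and floor 6 mm thick, 14 mm high; two barrels fit side by side along y. Origin at the centre of its underside
- box_floor (a point): centre of the box's inner floor, 6 mm above the counter
- loupe: tarnished nickel loupe, 38 mm across, 34 mm high, standing on the counter beyond the tray; leave alone. Origin at the centre of its underside
- ratchet_wheel: brass ratchet wheel 76 mm across, 6 mm thick, lying flat on the counter in front of the rack; leave alone. Origin at the centre of its underside

How it is judged:
By the outcome, as a careful person would: the job done as asked, in the order asked, and still so for the second after the job is handed in, with the robot touching nothing.
Of other_tray_low, other_tray_middle, other_tray_top only 2 to 2 are there at a start; the rules pass over those that are not, and their reading is None.
Of barrel_a, barrel_b, barrel_c, barrel_d, barrel_e only 4 to 5 are there at a start; the rules pass over those that are not, and their reading is None.
At some moment in a run one of barrel_a, barrel_b, barrel_c, barrel_d, barrel_e may be knocked a few centimetres aside while the robot is not near it.
It also fails if it takes over 210 s, if anything falls off the work surface, if the arm or the gripper's body presses on something with over 40 N, if the wrist force passes 120 N, or if a joint passes its speed limit or range.

## Working session

There is one attempt and no reset: what is moved stays moved. The work goes in short steps, Python scripts to look and compute and a tool call to move; the robot and the scene stay as the last step left them, time stands still between calls to the robot, and variables do not carry over. Pictures are saved under pics/ and viewed, and the job is handed in when it is done.

Besides the shell and the picture viewer there is one more tool, called after "Emit:" as a command line: name --argument value ..., lists and objects as JSON in quotes. play_rows: Moves the arm, as the interface text tells. Its arguments: {"type":"object","properties":{"increments":{"type":"string"},"hand":{"type":"number"},"squeeze":{"type":"number"}},"required":["increments"]}

```bash
mkdir -p pics
cat > h.py <<'E'
import numpy as np, cv2
from workcell import get_obs, camera, workorder, manip
from scipy.spatial.transform import Rotation as Rn
def snap(name,fn):
    o=get_obs(); c=camera(name); cv2.imwrite('pics/'+fn,c['img']); return o,c
def K(c):
    f=200/np.tan(np.radians(c['fov_y'])/2); return np.array([[f,0,c['cx']],[0,f,c['cy']],[0,0,1.]])
def ext(c,o=None):
    if 'R' in c: return np.array(c['R']),np.array(c['t'])
    T=np.eye(4);T[:3,:3]=Rn.from_quat(o['ee_rot']).as_matrix();T[:3,3]=o['position']
    M=np.linalg.inv(T@np.array(c['tool_from_camera'])); return M[:3,:3],M[:3,3]
def unproj(c,uv,z,o=None):
    R,t=ext(c,o); p=cv2.undistortPoints(np.array(uv,float).reshape(-1,1,2),K(c),np.array(c['distortion'],float)).reshape(-1,2)
    C=-R.T@t; out=[]
    for q in p:
        d=R.T@np.array([q[0],q[1],1]); s=(z-C[2])/d[2]; out.append(C+s*d)
    return np.array(out)
def proj(c,X,o=None):
    R,t=ext(c,o); return cv2.projectPoints(np.array(X,float).reshape(-1,1,3),cv2.Rodrigues(R)[0],t,K(c),np.array(c['distortion'],float))[0].reshape(-1,2)
E
python3 - <<'E'
from h import *
print(manip.finger_overhang,[a for a in dir(manip) if a[0]!='_'])
print(get_obs())
for n in ['scene','top','wrist']:
    o,c=snap(n,n+'0.png'); print(n,{k:v for k,v in c.items() if k!='img'})
E
```

```text
0.008 ['MotionError', 'finger_overhang']
{'clock': 0.0, 'joint_pos': array([ 1.32643162,  0.33279998, -0.06473797,  1.4609561 ,  0.02158688,
        1.34988069, -0.08850875]), 'joint_velocities': array([ 0.0001071 ,  0.00045545, -0.00086592,  0.00169555, -0.00106583,
       -0.0006202 , -0.00053836]), 'tau': array([-1.82013014e-04, -6.25438499e+01,  4.93068842e-02, -3.91597223e+01,
        1.61198562e-02,  1.00961429e-02, -1.09309767e-05]), 'position': array([ 0.13741112, -0.60933387,  0.23855384]), 'ee_rot': array([ 0.44187607,  0.55264799, -0.44130214,  0.55188601]), 'ft_force': array([ 0.5360735 , -0.1837133 , -0.12372201]), 'torque': array([ 0.01020894, -0.02231149, -0.0173189 ]), 'grip_width': 1.0017419107486385}
scene {'fov_y': 56.910437212693935, 'cx': 322.439804218187, 'cy': 205.7839091146713, 'distortion': array([-0.08573984,  0.        ,  0.        ,  0.        ,  0.        ]), 'R': array([[-0.32678458,  0.94491586, -0.01859691],
       [ 0.50895663,  0.15936641, -0.84591104],
       [-0.79635104, -0.28589571, -0.53299968]]), 't': array([ 0.23391643, -0.17438224,  1.3913389
[... 211 characters left out ...]
9677, -0.03067862],
       [-0.98274738,  0.01359112, -0.18445291],
       [ 0.18477704,  0.02866178, -0.98236243]]), 't': array([-0.01589949,  0.57433398,  1.02237676])}
wrist {'fov_y': 65.81138471353242, 'cx': 318.4556854538123, 'cy': 198.4272891785455, 'distortion': array([0.01819596, 0.        , 0.        , 0.        , 0.        ]), 'tool_from_camera': array([[ 1.06438437e-04, -2.60072108e-01,  9.65589192e-01,
        -1.34549259e-01],
       [-6.18739100e-04, -9.65589030e-01, -2.60071996e-01,
         6.66477456e-02],
       [ 9.99999803e-01, -5.69766131e-04, -2.63692569e-04,
         2.77263674e-05],
       [ 0.00000000e+00,  0.00000000e+00,  0.00000000e+00,
         1.00000000e+00]])}
```

View pics/scene0.png

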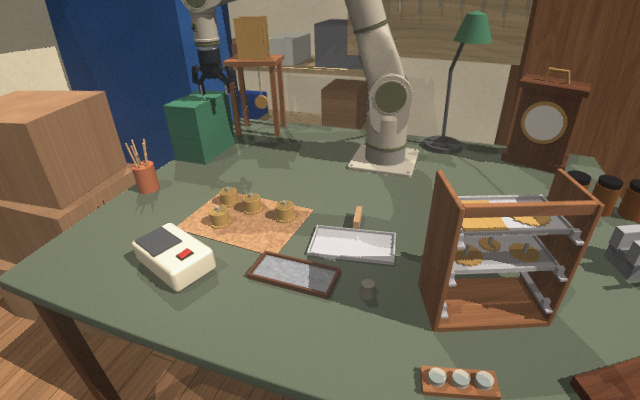

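View pics/top0.png

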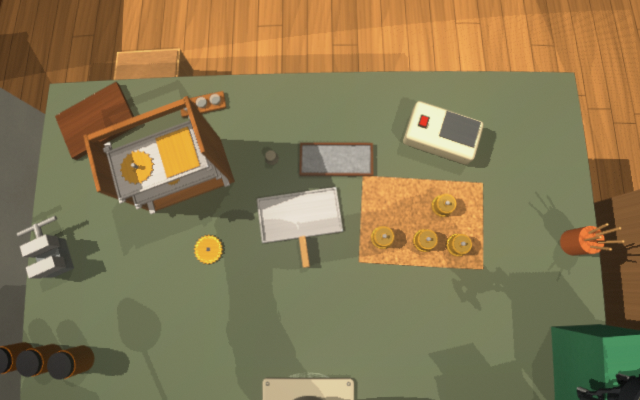

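View pics/wrist0.png

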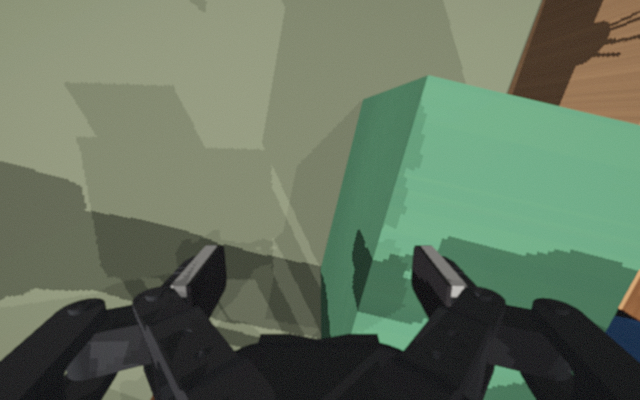

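The scene shows four barrels on the mat. The lowest runners look free, with trays on the middle and top. Next I'll zoom in and measure.

Run:
```python
import cv2
a=cv2.imread('pics/top0.png')
cv2.imwrite('pics/t_bar.png',cv2.resize(a[165:285,350:500],None,fx=5,fy=5,interpolation=cv2.INTER_CUBIC)[:600,:800])
cv2.imwrite('pics/t_tray.png',cv2.resize(a[125:275,245:385],None,fx=4,fy=4,interpolation=cv2.INTER_CUBIC))
cv2.imwrite('pics/t_rack.png',cv2.resize(a[85:270,70:250],None,fx=3.2,fy=3.2,interpolation=cv2.INTER_CUBIC))
b=cv2.imread('pics/scene0.png')
cv2.imwrite('pics/s_rack.png',cv2.resize(b[160:340,400:620],None,fx=3.3,fy=3.3,interpolation=cv2.INTER_CUBIC))
```

```text
(no output)
```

View pics/t_bar.png

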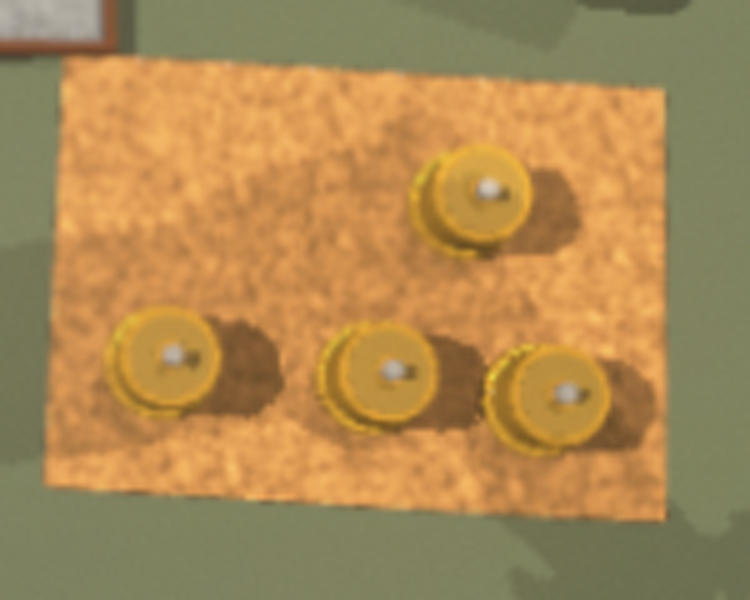

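View pics/t_tray.png

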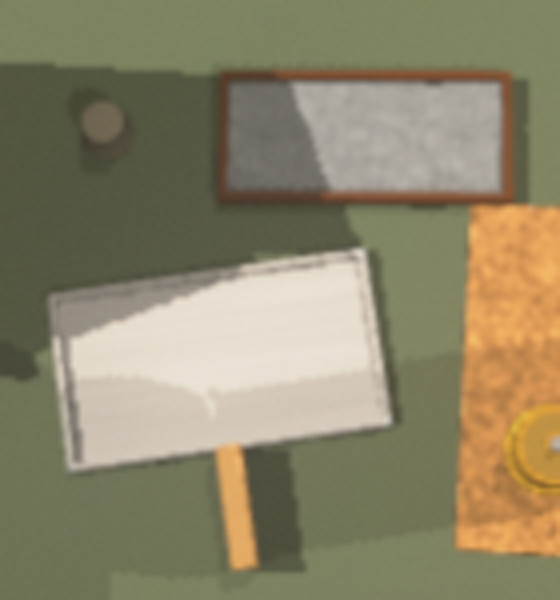

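View pics/t_rack.png

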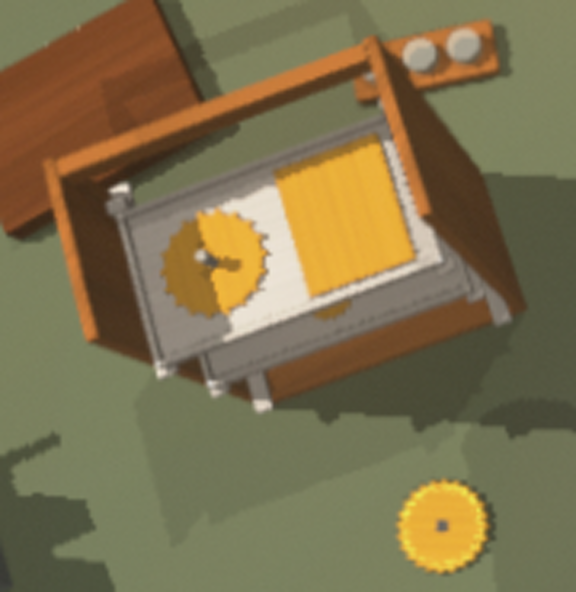

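View pics/s_rack.png

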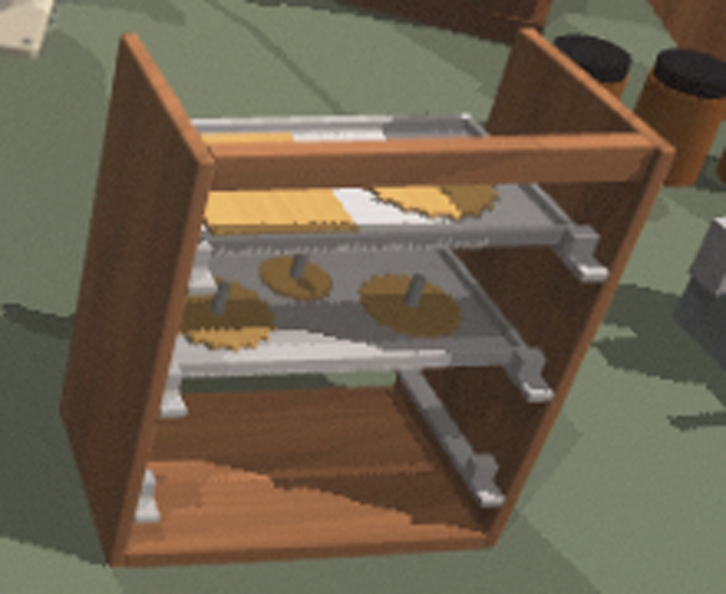

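```bash
cat > fit0.py <<'E'
from h import *
from scipy.optimize import least_squares
c=camera('top'); cs=camera('scene')
def z2(p,s,ox,oy): return [( (u+.5)/s-.5+ox, (v+.5)/s-.5+oy) for u,v in p]
arb=z2([(174,354),(394,370),(567,393),(488,188)],5,350,165)
dr=z2([(171,358),(388,372),(561,396),(483,194)],5,350,165)
print('arb',unproj(c,arb,.057).round(4)); print('drum',unproj(c,dr,.045).round(4))
tr=unproj(c,z2([(48,295),(366,249),(396,424),(70,472)],4,245,125),.010)
print('tray',tr.round(4),tr.mean(0)); print('pull end',unproj(c,z2([(230,570),(258,567)],4,245,125),.033))
bx=unproj(c,z2([(219,72),(512,72),(514,203),(217,203)],4,245,125),.014); print('box',bx.round(4),bx.mean(0))
print('loupe',unproj(c,z2([(103,122)],4,245,125),.034)); print('ratchet',unproj(c,z2([(443,526)],3.2,70,85),.006))
# rack
uv=np.array(z2([(262,405),(502,316),(164,370),(97,338),(418,212),(365,50),(57,163)],3.2,70,85))
P=np.array([[-75,106,44],[-75,-106,44],[-75,106,213],[-60,113,290],[-60,-113,290],[75,-113,290],[75,113,290]])/1000
# scene clicks (3.3, 400,160): runner front... rear ends
us=np.array(z2([(490,500),(538,395),(594,275)],3.3,400,160))
Ps=np.array([[75,106,42],[75,106,127],[75,106,212]])/1000
def W(p,P):
    ca,sa=np.cos(p[2]),np.sin(p[2]); return np.c_[P[:,0]*ca-P[:,1]*sa+p[0],P[:,0]*sa+P[:,1]*ca+p[1],P[:,2]]
def res(p): return np.r_[(proj(c,W(p,P))-uv).ravel(),0*(proj(cs,W(p,Ps))-us).ravel()]
r=least_squares(res,[.7,.33,.3]); print('rack',r.x,res(r.x).round(1)); print((proj(cs,W(r.x,Ps))).round(1),us.round(1))
E
python3 fit0.py
```

```text
arb [[ 0.4721 -0.1994  0.057 ]
 [ 0.4623 -0.3106  0.057 ]
 [ 0.4491 -0.3984  0.057 ]
 [ 0.555  -0.3646  0.057 ]]
drum [[ 0.4712 -0.1995  0.045 ]
 [ 0.4623 -0.3104  0.045 ]
 [ 0.4485 -0.3991  0.045 ]
 [ 0.5539 -0.3653  0.045 ]]
tray [[ 0.5805  0.1345  0.01  ]
 [ 0.6091 -0.0808  0.01  ]
 [ 0.4905 -0.0985  0.01  ]
 [ 0.4609  0.1179  0.01  ]] [0.53523732 0.0182884  0.01      ]
pull end [[ 0.39537573  0.01045336  0.033     ]
 [ 0.39713868 -0.0075142   0.033     ]]
box [[ 0.7344  0.0182  0.014 ]
 [ 0.7311 -0.1832  0.014 ]
 [ 0.6386 -0.1812  0.014 ]
 [ 0.6416  0.0196  0.014 ]] [ 0.68643056 -0.08163019  0.014     ]
loupe [[0.69416739 0.09529641 0.034     ]]
ratchet [[0.44492018 0.26444697 0.006     ]]
rack [0.64526439 0.33443269 0.34112442] [ 0.8  1.5  0.2  2.1  1.3  1.4  0.3 -0.4 -0.3  1.9 -1.1 -3.6 -1.  -2.5
  0.   0.   0.   0.  -0.   0. ]
[[548.3 312.2]
 [563.  280.5]
 [579.3 244.1]] [[548.1 311.2]
 [562.7 279.3]
 [579.7 243. ]]
```

```bash
cat >> h.py <<'E'
def pose():
    o=get_obs(); R=Rn.from_quat(o['ee_rot']).as_matrix(); return o,R
def yawz(R): return np.degrees(np.arctan2(R[1,2],R[0,2]))
def go(x,y,z,yz=None):
    """needed shift in tool axes after a turn that brings tool z to world yaw yz (deg)"""
    o,R=pose(); a=0
    if yz is not None:
        a=(yawz(R)-yz+90)%180-90   # tool x down: +turn about tool x decreases yaw
        a=np.radians(a)
        R2=R@Rn.from_rotvec([a,0,0]).as_matrix()
    else: R2=R
    d=np.array([x,y,z])-o['position']
    print('t',round(o['clock'],1),'pos',o['position'].round(4),'yawz',round(yawz(R),1),'tilt',R[:,0].round(3),'F',o['ft_force'].round(2),'w',round(o['grip_width'],3),'j7',round(o['joint_pos'][6],2))
    print('turn',round(a,3),'then tool shift',(R2.T@d).round(4),'(before-turn frame',(R.T@d).round(4),')  newyaw',round(yawz(R2),1))
E
python3 - <<'E'
from h import *
o,R=pose(); print(R.round(3),yawz(R))
go(.4712,-.1995,.15,0); go(.4712,-.1995,.15,90)
E
```

```text
[[-0.     0.975  0.22 ]
 [ 0.     0.22  -0.975]
 [-1.    -0.    -0.001]] -77.28849833182895
t 0.2 pos [ 0.1375 -0.6096  0.239 ] yawz -77.3 tilt [-0.  0. -1.] F [-0.3   0.23 -0.27] w 0.999 j7 -0.09
turn -1.349 then tool shift [0.0892 0.41   0.3337] (before-turn frame [ 0.0892  0.4158 -0.3265] )  newyaw 0.0
t 0.2 pos [ 0.1375 -0.6096  0.239 ] yawz -77.3 tilt [-0.  0. -1.] F [-0.3   0.23 -0.27] w 0.999 j7 -0.09
turn 0.222 then tool shift [ 0.0892  0.3337 -0.41  ] (before-turn frame [ 0.0892  0.4158 -0.3265] )  newyaw -90.0
```

Emit:
play_rows --increments "0 0 0 0.111;0 0 0 0.111;0 0.0303 -0.0373 0;0 0.0303 -0.0373 0;0 0.0303 -0.0373 0;0 0.0303 -0.0373 0;0 0.0303 -0.0373 0;0 0.0303 -0.0373 0;0 0.0303 -0.0373 0;0 0.0303 -0.0373 0;0 0.0303 -0.0373 0;0 0.0303 -0.0373 0;0 0.0303 -0.0373 0;0 0 0 0" --hand -0.65 --squeeze 40

```text
clock: 1.65
position: [0.485, -0.1865, 0.2372]
ee_rot: [-0.504, -0.496, 0.504, -0.496]
ft_force: [-0.3, -0.1, 0.3]
grip_width: 0.826
```

Run:
```python
from h import *
go(.4712,-.1995,.15,-90)
snap('wrist','w1.png'); snap('top','t1.png')
```

```text
t 1.6 pos [ 0.485  -0.1865  0.2372] yawz -90.8 tilt [-0. -0. -1.] F [-0.32 -0.08  0.29] w 0.826 j7 -1.35
turn -0.015 then tool shift [ 0.0872 -0.0138  0.013 ] (before-turn frame [ 0.0872 -0.0136  0.0132] )  newyaw -90.0
```

View pics/w1.png

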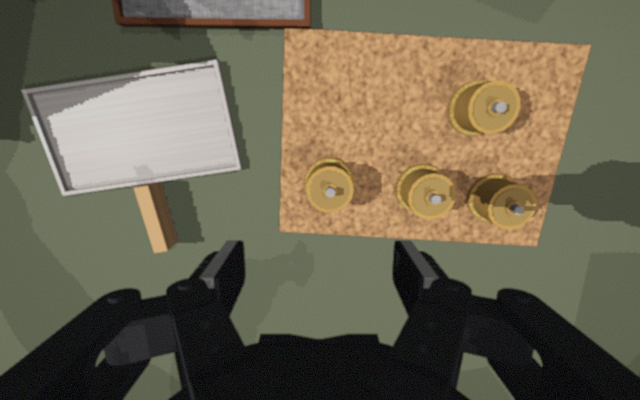

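The wrist view confirms four barrels, with arbor tops near (330,191), (436,198), (517,209) and (500,107).

Run:
```python
from h import *
o=get_obs(); c=camera('wrist')
print(unproj(c,[(330,191),(436,198.5),(517,209),(500,107.5)],.057,o).round(4))
print('tray rim',unproj(c,[(23,91),(217,61),(241,167),(65,194)],.010,o).round(4))
print('pull end',unproj(c,[(155,251),(175,245)],.033,o).round(4))
go(.4715,-.1995,.022,-90)
```

```text
[[ 0.4714 -0.204   0.057 ]
 [ 0.4608 -0.3154  0.057 ]
 [ 0.4474 -0.4014  0.057 ]
 [ 0.5511 -0.3698  0.057 ]]
tray rim [[ 0.5789  0.1269  0.01  ]
 [ 0.6063 -0.0858  0.01  ]
 [ 0.4912 -0.1013  0.01  ]
 [ 0.463   0.11    0.01  ]]
pull end [[ 0.3971  0.0027  0.033 ]
 [ 0.4041 -0.0217  0.033 ]]
t 1.8 pos [ 0.4812 -0.1936  0.2369] yawz -91.4 tilt [-0.002 -0.003 -1.   ] F [-0.55 -1.04 -0.64] w 0.823 j7 -1.35
turn -0.024 then tool shift [ 0.2149 -0.0092  0.0054] (before-turn frame [ 0.2149 -0.0091  0.0056] )  newyaw -90.0
```

Emit:
play_rows --increments "0.04 -0.0045 0.003 -0.024;0.04 -0.0045 0.003 0;0.02 0 0 0;0 0 0 0;0 0 0 0"

```text
clock: 2.3
position: [0.4679, -0.2086, 0.1354]
ee_rot: [-0.501, -0.496, 0.505, -0.498]
ft_force: [0.1, 0.5, 0.9]
grip_width: 0.824
```

Run:
```python
from h import *
go(.4715,-.1995,.022,-90)
o,c=snap('wrist','w2.png'); print(o['position'],get_obs()['position'])
```

```text
t 2.3 pos [ 0.4679 -0.2086  0.1354] yawz -90.7 tilt [-0.002 -0.007 -1.   ] F [0.06 0.45 0.89] w 0.824 j7 -1.34
turn -0.012 then tool shift [ 0.1133  0.0037 -0.0099] (before-turn frame [ 0.1133  0.0036 -0.0099] )  newyaw -90.0
[ 0.46794024 -0.20861568  0.13535668] [ 0.46802597 -0.20867229  0.13553079]
```

View pics/w2.png

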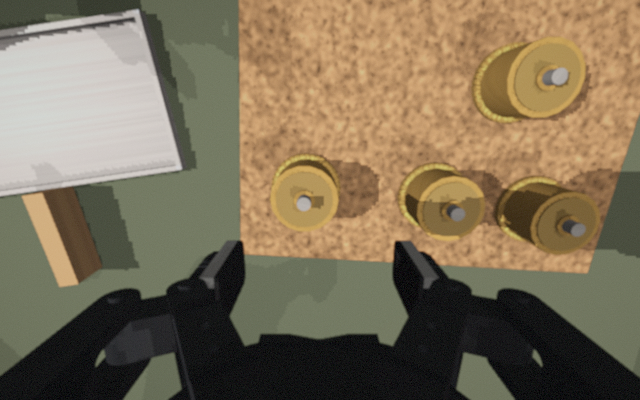

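Run:
```python
from h import *
o=get_obs(); c=camera('wrist')
p=unproj(c,[(304,203.5),(457,213.5),(573,228),(558,76)],.057,o);print(p.round(4))
go(p[0][0],p[0][1],.1,-90)
```

```text
[[ 0.4735 -0.1987  0.057 ]
 [ 0.4644 -0.3091  0.057 ]
 [ 0.4522 -0.3941  0.057 ]
 [ 0.5561 -0.3635  0.057 ]]
t 2.4 pos [ 0.4686 -0.2084  0.136 ] yawz -90.7 tilt [-0.    -0.007 -1.   ] F [-0.02 -0.09  0.68] w 0.826 j7 -1.34
turn -0.011 then tool shift [ 0.0359  0.005  -0.01  ] (before-turn frame [ 0.0359  0.0049 -0.0101] )  newyaw -90.0
```

Emit:
play_rows --increments "0.02 0.005 -0.01 0;0.03 0 0 0;0.03 0 0 0;0 0 0 0;0 0 0 0"

```text
clock: 2.9
position: [0.4793, -0.202, 0.0622]
ee_rot: [-0.503, -0.49, 0.504, -0.503]
ft_force: [-0.1, -0.5, 0.3]
grip_width: 0.821
```

Run:
```python
from h import *
go(.4728,-.199,.022,-90)
```

```text
t 2.9 pos [ 0.4793 -0.202   0.0622] yawz -90.8 tilt [ 0.012 -0.014 -1.   ] F [-0.15 -0.5   0.26] w 0.821 j7 -1.41
turn -0.014 then tool shift [ 0.0401 -0.007  -0.0036] (before-turn frame [ 0.0401 -0.0071 -0.0035] )  newyaw -90.0
```

Emit:
play_rows --increments "0.01 -0.004 -0.002 0;0.01 -0.003 -0.002 0;0.01 0 0 0;0.008 0 0 0;0 0 0 0;0 0 0 0"

```text
clock: 3.5
position: [0.4747, -0.1996, 0.0255]
ee_rot: [0.504, 0.488, -0.503, 0.505]
ft_force: [0.2, -0.7, 0.1]
grip_width: 0.829
```

Run:
```python
from h import *
go(.4728,-.199,.022,-90)
```

```text
t 3.5 pos [ 0.4747 -0.1996  0.0255] yawz -90.8 tilt [ 0.017 -0.017 -1.   ] F [ 0.19 -0.74  0.11] w 0.829 j7 -1.44
turn -0.015 then tool shift [ 0.0034 -0.002  -0.0006] (before-turn frame [ 0.0034 -0.002  -0.0006] )  newyaw -90.0
```

Emit:
play_rows --increments "0.003 -0.002 0 0;0 0 0 0;0 0 0 0;0 0 0 0;0 0 0 0;0 0 0 0;0 0 0 0;0 0 0 0" --hand 1 --squeeze 40

```text
clock: 4.3
position: [0.4728, -0.1996, 0.0226]
ee_rot: [0.504, 0.488, -0.503, 0.505]
ft_force: [0.2, -0.1, -1.1]
grip_width: 0.595
```

Emit:
play_rows --increments "-0.01 0 0 0;-0.01 0 0 0;-0.01 0 0 0;-0.01 0 0 0;0 0 0 0;0 0 0 0;0 0 0 0"

```text
clock: 5.0
position: [0.472, -0.199, 0.0669]
ee_rot: [0.504, 0.487, -0.503, 0.505]
ft_force: [-0.8, -0.2, -3.4]
grip_width: 0.596
```

Run:
```python
from h import *
for i in range(5):
    camera('top'); o=get_obs(); print(o['ft_force'].round(2),o['torque'].round(3))
go(.4728,-.199,.022,-90)
```

```text
[-0.4  -0.82 -2.45] [ 0.029  0.014 -0.046]
[-0.09 -1.05 -2.89] [0.084 0.024 0.007]
[ 0.43  0.34 -3.45] [0.05  0.    0.042]
[ 1.03 -0.55 -2.73] [-0.012  0.009  0.022]
[-0.51  0.45 -2.89] [ 0.047 -0.004 -0.057]
t 5.2 pos [ 0.4718 -0.1989  0.0666] yawz -90.8 tilt [ 0.018 -0.017 -1.   ] F [-0.51  0.45 -2.89] w 0.596 j7 -1.41
turn -0.015 then tool shift [ 0.0446  0.0002 -0.0006] (before-turn frame [ 0.0446  0.0002 -0.0006] )  newyaw -90.0
```

Emit:
play_rows --increments "-0.015 0 0 0;-0.015 0 0 0;0 0.025 -0.019 0;0 0.027 -0.02 0;0 0.027 -0.02 0;0 0.027 -0.02 0;0 0.027 -0.02 0;0 0.027 -0.02 0;0 0.027 -0.02 0;0 0.015 -0.01 0;0 0 0 0;0 0 0 0;0 0 0 0"

```text
clock: 6.55
position: [0.6831, -0.0494, 0.1094]
ee_rot: [0.506, 0.486, -0.504, 0.504]
ft_force: [0.2, -0.4, -3.5]
grip_width: 0.598
```

Run:
```python
from h import *
o,c=snap('top','t2.png')
go(.6867,-.0366,.0265,-90)
a=cv2.imread('pics/t2.png')
cv2.imwrite('pics/t2z.png',cv2.resize(a[125:275,245:385],None,fx=4,fy=4,interpolation=cv2.INTER_CUBIC))
```

```text
t 6.6 pos [ 0.683  -0.0498  0.1094] yawz -91.2 tilt [ 0.02  -0.017 -1.   ] F [ 0.37  0.43 -2.51] w 0.592 j7 -1.78
turn -0.021 then tool shift [ 0.0827  0.0021 -0.0147] (before-turn frame [ 0.0827  0.0017 -0.0147] )  newyaw -90.0
```

View pics/t2.png

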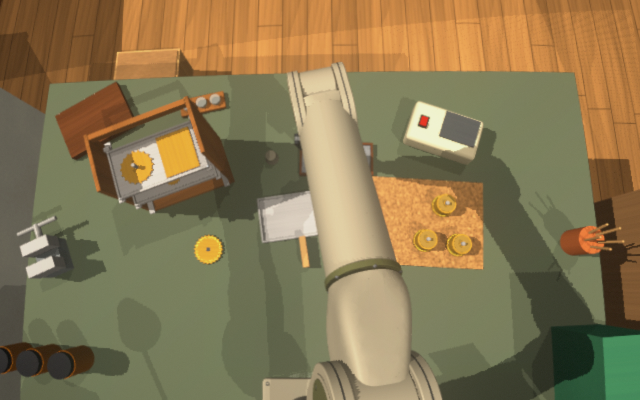

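Emit:
play_rows --increments "0.015 0.001 -0.008 0;0.015 0.001 -0.007 0;0.015 0 0 0;0.012 0 0 0;0.005 0 0 0;0 0 0 0;0 0 0 0"

```text
clock: 7.3
position: [0.6842, -0.0373, 0.0398]
ee_rot: [-0.505, -0.485, 0.506, -0.503]
ft_force: [-0.4, 0.8, -2.3]
grip_width: 0.6
```

Run:
```python
from h import *
go(.6867,-.0366,.0265,-90)
```

```text
t 7.3 pos [ 0.6842 -0.0373  0.0398] yawz -91.4 tilt [ 0.016 -0.019 -1.   ] F [-0.42  0.85 -2.3 ] w 0.6 j7 -1.82
turn -0.024 then tool shift [ 0.0133  0.0023 -0.001 ] (before-turn frame [ 0.0133  0.0023 -0.001 ] )  newyaw -90.0
```

Emit:
play_rows --increments "0.004 0.002 0 0;0.004 0 0 0;0.003 0 0 0;0 0 0 0;0 0 0 0"

```text
clock: 7.8
position: [0.6877, -0.0381, 0.0297]
ee_rot: [0.506, 0.484, -0.506, 0.503]
ft_force: [0.4, -0.6, -2.2]
grip_width: 0.596
```

Emit:
play_rows --increments "0.002 0 0 0;0.002 0 0 0;0 0 0 0;0 0 0 0"

```text
clock: 8.2
position: [0.6881, -0.0381, 0.0258]
ee_rot: [0.506, 0.484, -0.506, 0.503]
ft_force: [0.3, 1.0, -2.9]
grip_width: 0.594
```

Emit:
play_rows --increments "0.001 0 0 0;0.001 0 0 0;0 0 0 0;0 0 0 0"

```text
clock: 8.6
position: [0.6884, -0.0381, 0.0261]
ee_rot: [0.506, 0.484, -0.506, 0.504]
ft_force: [0.0, 0.0, -2.7]
grip_width: 0.597
```

Emit:
play_rows --increments "0.003 0 0 0;0 0 0 0;0 0 0 0"

```text
clock: 8.9
position: [0.6892, -0.0381, 0.0263]
ee_rot: [0.507, 0.483, -0.505, 0.504]
ft_force: [0.9, 0.0, -3.5]
grip_width: 0.598
```

Run:
```python
from h import *
o,c=snap('wrist','w3.png'); o,c=snap('scene','s3.png'); cv2.imwrite('pics/s3z.png',cv2.resize(c['img'][150:310,180:400],None,fx=3.5,fy=3.5,interpolation=cv2.INTER_CUBIC))
print(o['tau'].round(1),o['joint_pos'].round(3),o['torque'])
go(.6867,-.0366,.0265,-90)
```

```text
[  0.1 -78.3  -9.5 -34.5   0.1  -0.    0. ] [ 0.293  0.679 -0.446  1.474  0.344  1.043 -1.831] [0.05063989 0.06236884 0.0121996 ]
t 9.0 pos [ 0.689  -0.0381  0.0259] yawz -91.4 tilt [ 0.021 -0.02  -1.   ] F [-0.53  0.01 -2.95] w 0.596 j7 -1.83
turn -0.025 then tool shift [-0.0007 -0.0023 -0.0015] (before-turn frame [-0.0007 -0.0023 -0.0014] )  newyaw -90.0
```

View pics/s3z.png

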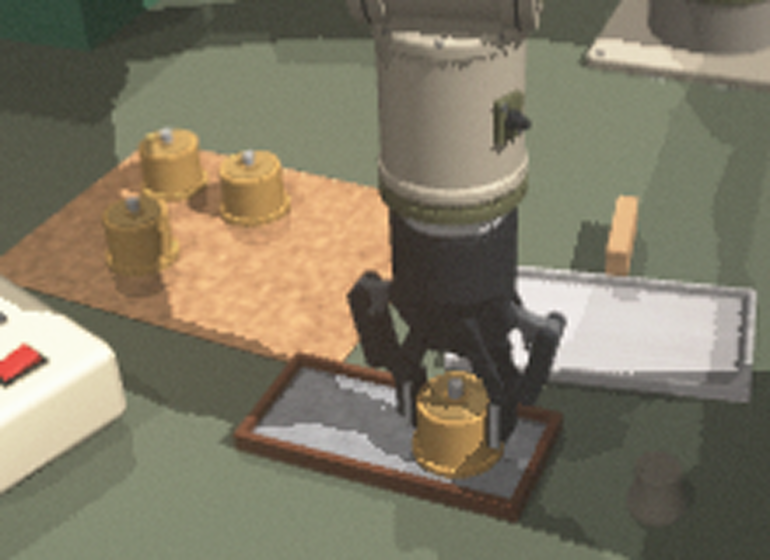

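View pics/w3.png

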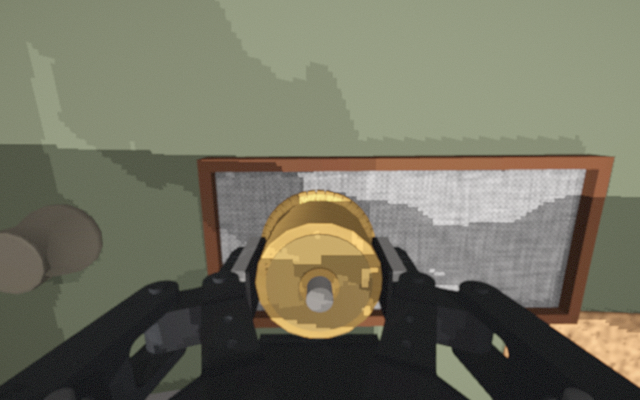

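Emit:
play_rows --increments "0.005 -0.001 0 0;0 0 0 0"

```text
clock: 9.2
position: [0.6902, -0.0381, 0.0263]
ee_rot: [0.508, 0.482, -0.505, 0.505]
ft_force: [-0.3, 0.0, -3.7]
grip_width: 0.597
```

Emit:
play_rows --increments "0 0 0 0;0 0 0 0;0 0 0 0;0 0 0 0;0 0 0 0" --hand -0.65

```text
clock: 9.7
position: [0.6905, -0.0382, 0.0256]
ee_rot: [0.508, 0.482, -0.505, 0.505]
ft_force: [0.8, -0.9, 0.4]
grip_width: 0.825
```

Run:
```python
from h import *
o,c=snap('scene','s4.png'); cv2.imwrite('pics/s4z.png',cv2.resize(c['img'][150:310,180:400],None,fx=3.5,fy=3.5,interpolation=cv2.INTER_CUBIC))
go(.6867,-.0366,.0265,-90)
```

```text
t 9.8 pos [ 0.6904 -0.0382  0.0255] yawz -91.5 tilt [ 0.026 -0.02  -0.999] F [-0.63 -0.86 -0.72] w 0.826 j7 -1.83
turn -0.026 then tool shift [-0.0011 -0.0037 -0.0015] (before-turn frame [-0.0011 -0.0037 -0.0014] )  newyaw -90.0
```

View pics/s4z.png

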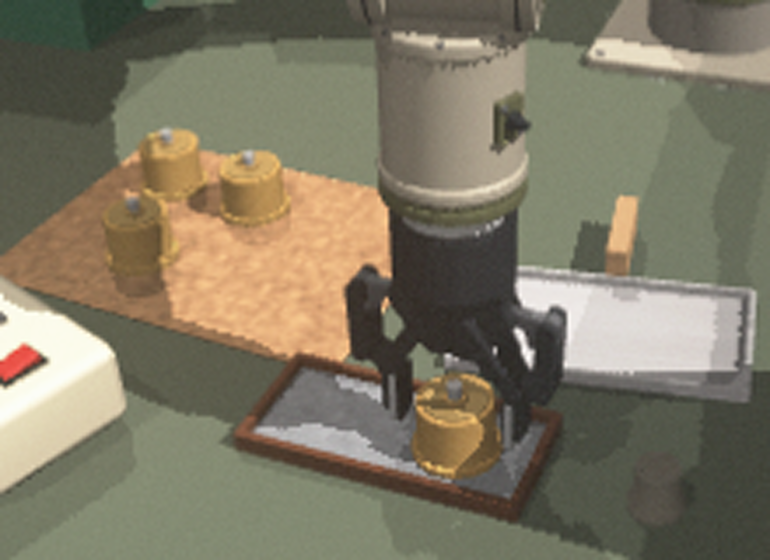

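Emit:
play_rows --increments "-0.02 0 0 0;-0.03 0 0 0;-0.035 0 0 0;0 -0.0227 0.0272 0;0 -0.0227 0.0272 0;0 -0.0227 0.0272 0;0 -0.0227 0.0272 0;0 -0.0227 0.0272 0;0 -0.0227 0.0272 0;0 -0.0227 0.0272 0;0 -0.0227 0.0272 0;0 -0.0227 0.0272 0;0 -0.0227 0.0272 0;0 0 0 0;0 0 0 0"

```text
clock: 11.25
position: [0.4446, -0.3114, 0.1117]
ee_rot: [0.508, 0.482, -0.504, 0.505]
ft_force: [0.8, 0.2, 0.1]
grip_width: 0.823
```

Run:
```python
from h import *
go(.4630,-.310,.0225,-82)
o,c=snap('wrist','w4.png'); snap('top','t4.png')
```

```text
t 11.2 pos [ 0.4446 -0.3114  0.1117] yawz -91.4 tilt [ 0.026 -0.02  -0.999] F [0.82 0.2  0.09] w 0.823 j7 -1.17
turn -0.164 then tool shift [ 0.0896  0.0164 -0.0009] (before-turn frame [ 0.0896  0.016  -0.0036] )  newyaw -82.0
```

View pics/w4.png

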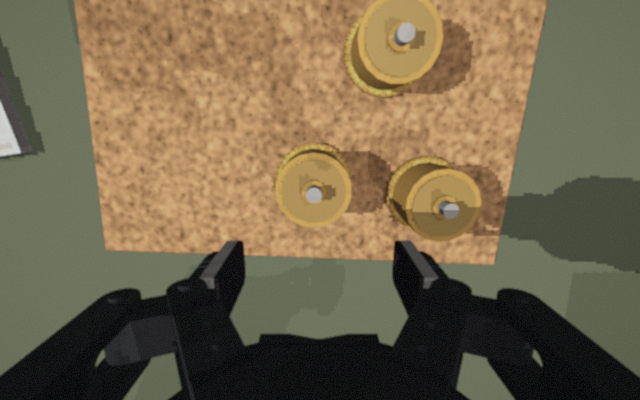

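Run:
```python
from h import *
o=get_obs(); c=camera('wrist')
p=unproj(c,[(314,195),(451,210),(405,33)],.057,o);print(p.round(4))
go(p[0][0],p[0][1],.0225,-90)
```

```text
[[ 0.4643 -0.3094  0.057 ]
 [ 0.4519 -0.3974  0.057 ]
 [ 0.5562 -0.3631  0.057 ]]
t 11.4 pos [ 0.4454 -0.3105  0.1115] yawz -91.3 tilt [ 0.026 -0.02  -0.999] F [ 0.45  0.69 -0.61] w 0.824 j7 -1.17
turn -0.022 then tool shift [ 0.0895  0.0166 -0.0028] (before-turn frame [ 0.0895  0.0165 -0.0032] )  newyaw -90.0
```

Emit:
play_rows --increments "0.01 0.008 -0.001 0;0.015 0.008 -0.002 0;0.02 0 0 0;0.02 0 0 0;0.012 0 0 0;0.006 0 0 0;0 0 0 0;0 0 0 0"

```text
clock: 12.2
position: [0.4724, -0.3022, 0.0235]
ee_rot: [0.506, 0.486, -0.499, 0.509]
ft_force: [-0.1, -0.3, 1.3]
grip_width: 0.822
```

Run:
```python
from h import *
go(.4635,-.3097,.0225,-90)
```

```text
t 12.2 pos [ 0.4724 -0.3022  0.0235] yawz -90.6 tilt [ 0.029 -0.017 -0.999] F [-0.12 -0.3   1.25] w 0.822 j7 -1.25
turn -0.01 then tool shift [ 0.0009 -0.0089  0.0075] (before-turn frame [ 0.0009 -0.0088  0.0076] )  newyaw -90.0
```

Emit:
play_rows --increments "0 -0.004 0.004 0;0 -0.004 0.003 0;0 0 0 0;0 0 0 0"

```text
clock: 12.6
position: [0.4644, -0.3111, 0.0258]
ee_rot: [0.506, 0.484, -0.5, 0.51]
ft_force: [0.4, -0.1, 0.7]
grip_width: 0.826
```

Run:
```python
from h import *
go(.4635,-.3097,.0225,-90)
snap('wrist','w5.png')
```

```text
t 12.6 pos [ 0.4644 -0.3111  0.0258] yawz -90.7 tilt [ 0.032 -0.02  -0.999] F [ 0.42 -0.1   0.72] w 0.826 j7 -1.23
turn -0.012 then tool shift [ 0.0032 -0.001  -0.0014] (before-turn frame [ 0.0032 -0.001  -0.0014] )  newyaw -90.0
```

View pics/w5.png

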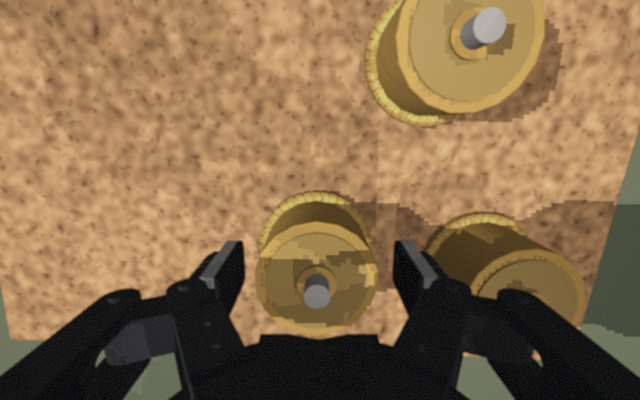

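Emit:
play_rows --increments "0.003 0 0 0;0 0 0 0;0 0 0 0;0 0 0 0;0 0 0 0;0 0 0 0;0 0 0 0" --hand 1

```text
clock: 13.35
position: [0.4649, -0.3113, 0.023]
ee_rot: [0.506, 0.484, -0.499, 0.51]
ft_force: [-0.9, -0.2, 0.5]
grip_width: 0.6
```

Emit:
play_rows --increments "-0.01 0 0 0;-0.01 0 0 0;-0.01 0 0 0;-0.01 0 0 0;0 0 0 0;0 0 0 0;0 0 0 0"

```text
clock: 14.05
position: [0.4638, -0.3103, 0.0673]
ee_rot: [0.506, 0.484, -0.499, 0.511]
ft_force: [0.1, 1.2, -1.0]
grip_width: 0.601
```

```bash
cat >> h.py <<'E'
def weigh(n=6):
    f=[]
    for i in range(n): camera('top'); f.append(get_obs()['ft_force'])
    print('mean F',np.mean(f,0).round(2))
E
python3 - <<'E'
from h import *
weigh()
go(.4635,-.3097,.0225,-90)
E
```

```text
mean F [ 0.18 -0.05 -0.69]
t 14.3 pos [ 0.4636 -0.3101  0.0669] yawz -90.6 tilt [ 0.033 -0.02  -0.999] F [ 0.76 -0.17  0.24] w 0.595 j7 -1.21
turn -0.011 then tool shift [ 0.0444 -0.0016 -0.0013] (before-turn frame [ 0.0444 -0.0016 -0.0013] )  newyaw -90.0
```

Emit:
play_rows --increments "-0.015 0 0 -0.147;-0.02 0 0 0;0 0.0115 -0.025 0;0 0.0115 -0.025 0;0 0.0115 -0.025 0;0 0.0115 -0.025 0;0 0.0115 -0.025 0;0 0.0115 -0.025 0;0 0.0115 -0.025 0;0 0.0115 -0.025 0;0 0.0115 -0.025 0;0 0.008 -0.015 0;0 0 0 0;0 0 0 0;0 0 0 0"

```text
clock: 15.85
position: [0.5404, -0.048, 0.0986]
ee_rot: [0.466, 0.521, -0.462, 0.546]
ft_force: [0.5, 0.3, -0.2]
grip_width: 0.598
```

Run:
```python
from h import *
snap('wrist','w6.png')
go(.5442,-.0471,.024,-82.2)
```

```text
t 15.9 pos [ 0.5403 -0.0483  0.0985] yawz -82.1 tilt [ 0.031 -0.019 -0.999] F [ 0.29 -0.19 -0.64] w 0.598 j7 -1.61
turn 0.002 then tool shift [ 0.0746  0.002  -0.0024] (before-turn frame [ 0.0746  0.002  -0.0024] )  newyaw -82.2
```

View pics/w6.png

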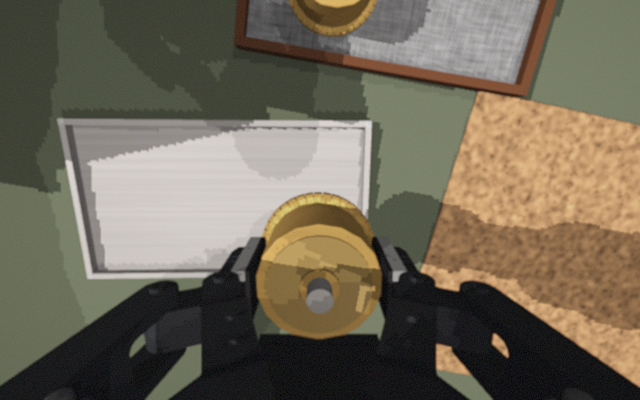

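Emit:
play_rows --increments "0.01 0.001 -0.001 0;0.015 0 0 0;0.015 0 0 0;0.012 0 0 0;0.006 0 0 0;0 0 0 0;0 0 0 0"

```text
clock: 16.6
position: [0.5413, -0.0514, 0.0334]
ee_rot: [0.466, 0.521, -0.464, 0.544]
ft_force: [0.2, 0.2, -0.4]
grip_width: 0.597
```

Run:
```python
from h import *
go(.5442,-.0471,.0245,-82.2)
o,c=snap('wrist','w7.png')
```

```text
t 16.6 pos [ 0.5413 -0.0514  0.0334] yawz -82.3 tilt [ 0.027 -0.02  -0.999] F [ 0.15  0.17 -0.37] w 0.597 j7 -1.66
turn -0.002 then tool shift [ 0.0089  0.0033 -0.0041] (before-turn frame [ 0.0089  0.0033 -0.0041] )  newyaw -82.2
```

View pics/w7.png

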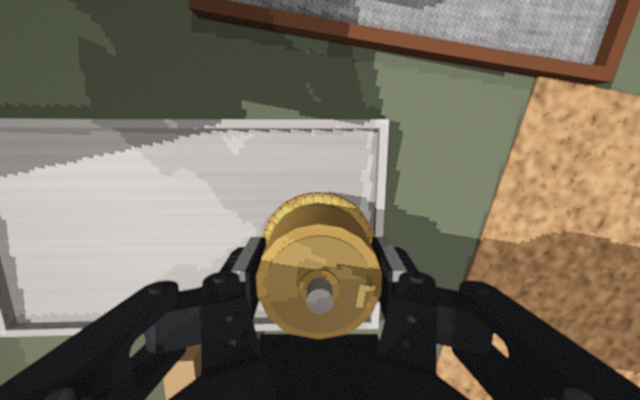

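Emit:
play_rows --increments "0.003 0.003 -0.003 0;0.003 0 -0.001 0;0.003 0 0 0;0.002 0 0 0;0.002 0 0 0;0 0 0 0"

```text
clock: 17.25
position: [0.5459, -0.0467, 0.0235]
ee_rot: [0.466, 0.519, -0.464, 0.545]
ft_force: [0.2, 0.3, -0.5]
grip_width: 0.6
```

Run:
```python
from h import *
go(.5442,-.0471,.0235,-82.2)
o,c=snap('wrist','w8.png')
o,c=snap('scene','s8.png'); cv2.imwrite('pics/s8z.png',cv2.resize(c['img'][170:290,290:420],None,fx=4.5,fy=4.5,interpolation=cv2.INTER_CUBIC))
```

```text
t 17.2 pos [ 0.5459 -0.0467  0.0235] yawz -82.3 tilt [ 0.03  -0.022 -0.999] F [ 0.22  0.32 -0.46] w 0.6 j7 -1.68
turn -0.002 then tool shift [-0.     -0.0017  0.0001] (before-turn frame [-0.     -0.0017  0.0001] )  newyaw -82.2
```

View pics/w8.png

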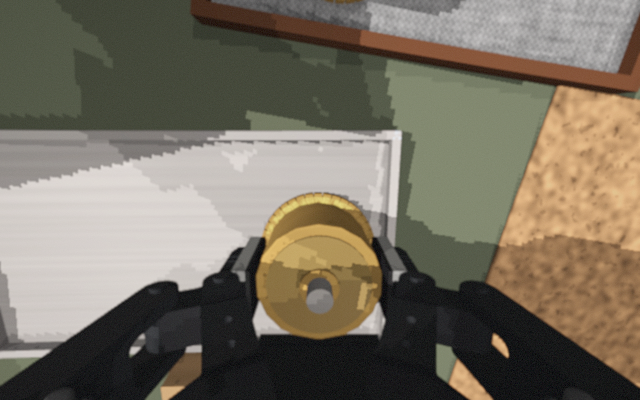

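View pics/s8z.png

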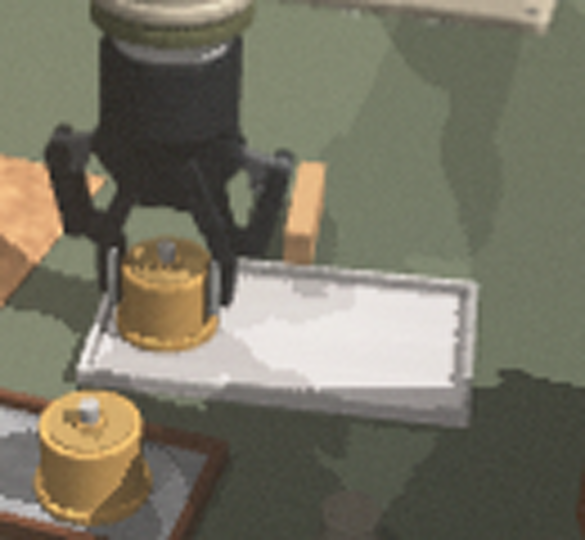

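Emit:
play_rows --increments "0.001 0 0 0;0 0 0 0;0 0 0 0;0 0 0 0;0 0 0 0" --hand -0.6

```text
clock: 17.85
position: [0.5459, -0.0471, 0.0214]
ee_rot: [0.467, 0.519, -0.464, 0.545]
ft_force: [-0.3, -0.7, -0.2]
grip_width: 0.802
```

Emit:
play_rows --increments "-0.015 0 0 0;-0.025 0 0 0;-0.035 0 0 0;-0.01 -0.003 0.0285 0;0 -0.003 0.0285 0;0 -0.003 0.0285 0;0 -0.003 0.0285 0;0 -0.003 0.0285 0;0 -0.003 0.0285 0;0 -0.003 0.0285 0;0 -0.003 0.0285 0;0 -0.003 0.0285 0;0 -0.003 0.0285 0;0 -0.003 0.022 0;0 0 0 0;0 0 0 0;0 0 0 0"

```text
clock: 19.55
position: [0.5556, -0.3626, 0.1373]
ee_rot: [0.467, 0.517, -0.459, 0.551]
ft_force: [-0.2, 1.0, -0.1]
grip_width: 0.802
```

Run:
```python
from h import *
go(.555,-.364,.0225)
snap('wrist','w9.png'); snap('top','t9.png')
```

```text
t 19.6 pos [ 0.5556 -0.3626  0.1373] yawz -81.9 tilt [ 0.044 -0.024 -0.999] F [-0.19  0.97 -0.06] w 0.802 j7 -1.06
turn 0 then tool shift [ 0.1146 -0.0055 -0.0021] (before-turn frame [ 0.1146 -0.0055 -0.0021] )  newyaw -81.9
```

View pics/w9.png

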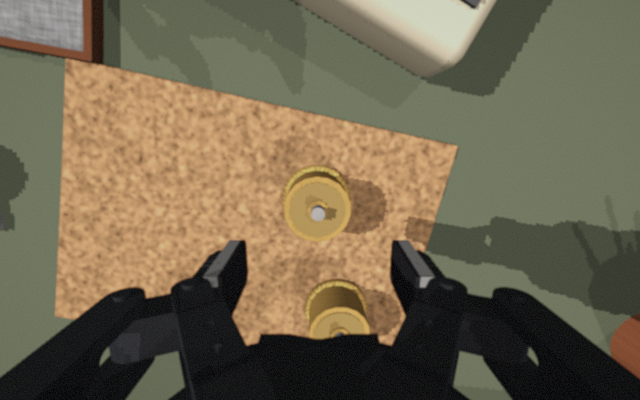

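View pics/t9.png

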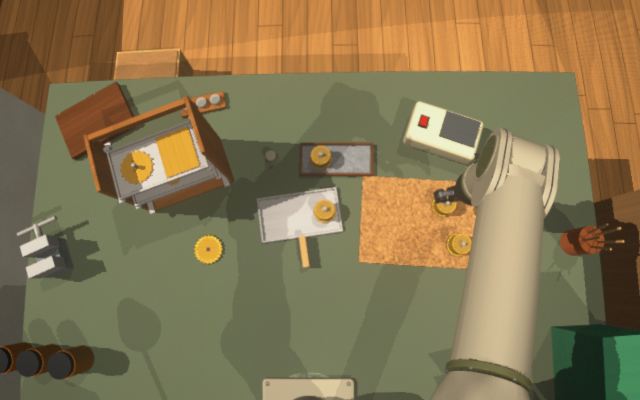

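Run:
```python
from h import *
o=get_obs(); c=camera('wrist')
p=unproj(c,[(318,213)],.057,o);print(p.round(4))
go(p[0][0],p[0][1],.0225)
```

```text
[[ 0.5573 -0.3637  0.057 ]]
t 19.7 pos [ 0.5559 -0.362   0.137 ] yawz -81.8 tilt [ 0.044 -0.023 -0.999] F [-0.16  0.51  0.29] w 0.8 j7 -1.06
turn 0 then tool shift [ 0.1145 -0.0035 -0.0015] (before-turn frame [ 0.1145 -0.0035 -0.0015] )  newyaw -81.8
```

Emit:
play_rows --increments "0.015 -0.001 -0.001 0;0.02 -0.001 0 0;0.02 -0.001 0 0;0.02 0 0 0;0.015 0 0 0;0.008 0 0 0;0 0 0 0;0 0 0 0"

```text
clock: 20.5
position: [0.5572, -0.3587, 0.0308]
ee_rot: [0.466, 0.519, -0.457, 0.552]
ft_force: [0.9, 0.4, 0.6]
grip_width: 0.803
```

Run:
```python
from h import *
go(.556,-.364,.0225)
snap('wrist','w10.png')
```

```text
t 20.5 pos [ 0.5572 -0.3587  0.0308] yawz -81.5 tilt [ 0.043 -0.021 -0.999] F [0.94 0.42 0.64] w 0.803 j7 -1.1
turn 0 then tool shift [ 0.0084 -0.0023  0.0048] (before-turn frame [ 0.0084 -0.0023  0.0048] )  newyaw -81.5
```

View pics/w10.png

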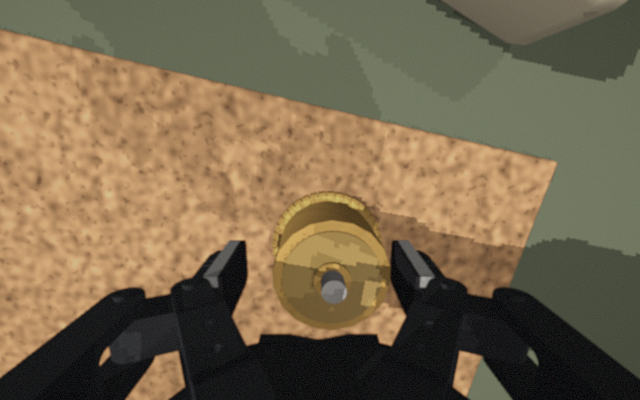

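Emit:
play_rows --increments "0.004 -0.001 0.003 0;0.003 0 0.002 0;0.001 0 0 0;0 0 0 0"

```text
clock: 20.95
position: [0.5585, -0.3657, 0.0249]
ee_rot: [0.466, 0.518, -0.457, 0.553]
ft_force: [0.2, 0.3, -0.4]
grip_width: 0.795
```

Emit:
play_rows --increments "0 0 0 0;0 0 0 0;0 0 0 0;0 0 0 0;0 0 0 0;0 0 0 0" --hand 1

```text
clock: 21.55
position: [0.5589, -0.3658, 0.0256]
ee_rot: [0.466, 0.517, -0.457, 0.553]
ft_force: [0.0, -0.6, 0.5]
grip_width: 0.597
```

Emit:
play_rows --increments "-0.01 0 0 0;-0.01 0 0 0;-0.01 0 0 0;-0.01 0 0 0;0 0 0 0;0 0 0 0;0 0 0 0"

```text
clock: 22.25
position: [0.557, -0.3648, 0.0702]
ee_rot: [0.466, 0.517, -0.457, 0.554]
ft_force: [-0.3, -0.1, -1.2]
grip_width: 0.598
```

Run:
```python
from h import *
weigh()
go(.686,-.128,.0265,-90)
snap('wrist','w11.png')
```

```text
mean F [-0.04  0.08 -0.59]
t 22.6 pos [ 0.5569 -0.3647  0.0699] yawz -81.6 tilt [ 0.047 -0.024 -0.999] F [-0.44  0.13 -0.88] w 0.596 j7 -1.08
turn 0.147 then tool shift [ 0.0437  0.1272 -0.2377] (before-turn frame [ 0.0437  0.1607 -0.2164] )  newyaw -90.0
```

View pics/w11.png

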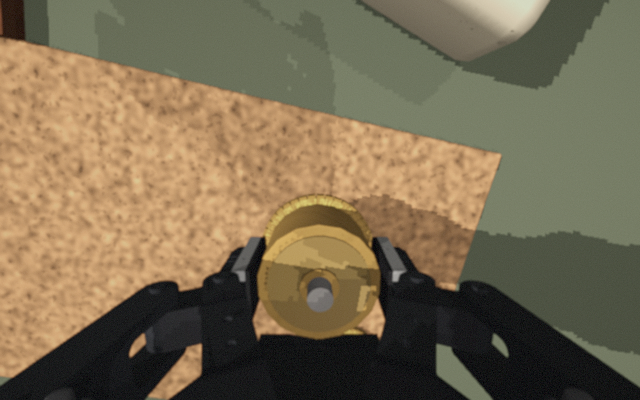

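Emit:
play_rows --increments "-0.015 0 0 0.01;-0.02 0 0 0;-0.005 0.002 -0.029 0;0 0.002 -0.029 0;0 0.002 -0.029 0;0 0.002 -0.029 0;0 0.002 -0.029 0;0 0.002 -0.029 0;0 0.002 -0.029 0;0 0.002 -0.029 0;0 0.002 -0.029 0;0 0.002 -0.029 0;0 0.002 -0.029 0;0 0.002 -0.029 0;0 0.002 -0.029 0;0 0.002 -0.029 0;0 0.002 -0.02 0;0 0 0 0;0 0 0 0;0 0 0 0"

```text
clock: 24.6
position: [0.5329, 0.0773, 0.1199]
ee_rot: [0.474, 0.504, -0.46, 0.556]
ft_force: [-0.7, 0.3, -0.2]
grip_width: 0.598
```

Run:
```python
from h import *
o,c=snap('wrist','w12.png')
go(.5262,.0837,.0256,-82.2)
```

```text
t 24.6 pos [0.533  0.0768 0.1199] yawz -82.9 tilt [ 0.068 -0.034 -0.997] F [-0.13 -0.5  -0.61] w 0.598 j7 -1.88
turn -0.012 then tool shift [ 0.0933 -0.0117 -0.0117] (before-turn frame [ 0.0933 -0.0118 -0.0116] )  newyaw -82.2
```

View pics/w12.png

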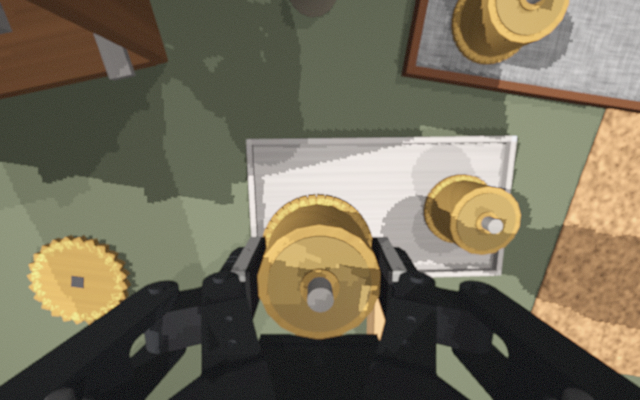

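Emit:
play_rows --increments "0.005 -0.004 -0.004 0;0.008 -0.004 -0.004 0;0.01 -0.003 -0.003 0;0.01 0 0 0;0.01 0 0 0;0.01 0 0 0;0.01 0 0 0;0.008 0 0 0;0.005 0 0 0;0 0 0 0;0 0 0 0"

```text
clock: 25.75
position: [0.5245, 0.0812, 0.0344]
ee_rot: [0.474, 0.504, -0.462, 0.554]
ft_force: [-0.2, 1.5, -0.1]
grip_width: 0.593
```

Run:
```python
from h import *
go(.5262,.0837,.0256,-82.2)
o,c=snap('wrist','w13.png'); print(o['joint_pos'].round(3))
o,c=snap('scene','s13.png'); cv2.imwrite('pics/s13z.png',cv2.resize(c['img'][170:290,290:420],None,fx=4.5,fy=4.5,interpolation=cv2.INTER_CUBIC))
```

```text
t 25.8 pos [0.5245 0.0812 0.0344] yawz -83.1 tilt [ 0.065 -0.035 -0.997] F [-0.23  1.48 -0.11] w 0.593 j7 -1.99
turn -0.016 then tool shift [ 0.0088  0.0015 -0.0026] (before-turn frame [ 0.0088  0.0015 -0.0027] )  newyaw -82.2
[ 0.274  0.379 -0.623  1.939  0.358  0.869 -1.987]
```

View pics/w13.png

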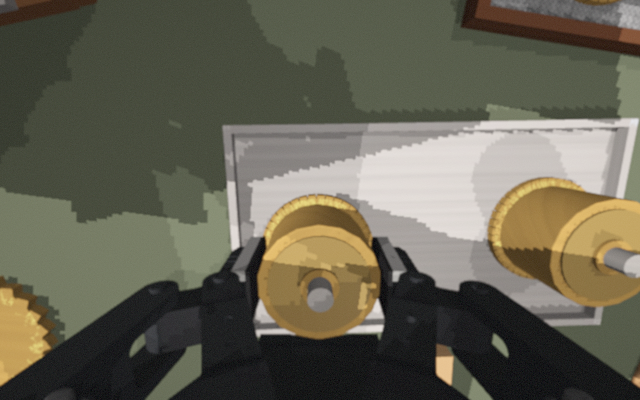

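View pics/s13z.png

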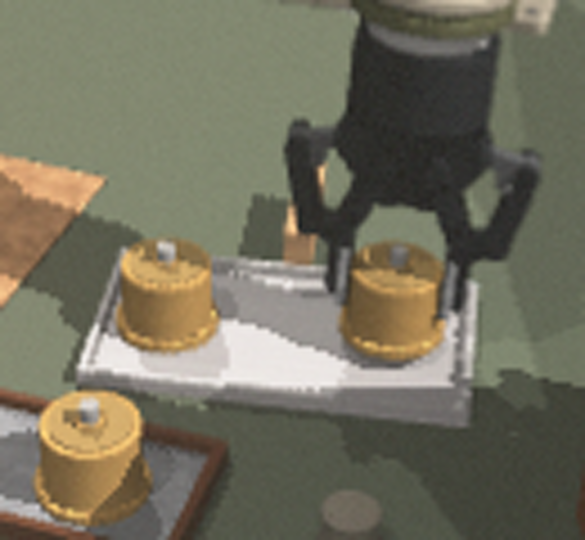

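Emit:
play_rows --increments "0.003 0.001 0 0;0.003 0 0 0;0.003 0 0 0;0.002 0 0 0;0.002 0 0 0;0 0 0 0"

```text
clock: 26.45
position: [0.529, 0.0812, 0.026]
ee_rot: [0.475, 0.502, -0.462, 0.556]
ft_force: [-0.8, 0.1, -0.9]
grip_width: 0.595
```

Emit:
play_rows --increments "0 0 0 0;0 0 0 0;0 0 0 0;0 0 0 0" --hand -0.6

```text
clock: 26.85
position: [0.5291, 0.0812, 0.0258]
ee_rot: [0.475, 0.502, -0.462, 0.556]
ft_force: [0.2, 0.1, -0.0]
grip_width: 0.803
```

Emit:
play_rows --increments "-0.01 0 0 0;-0.015 0 0 0;-0.015 0 0 0;-0.015 0 0 0;-0.015 0 0 0;-0.015 0 0 0;0 0 0 0;0 0 0 0"

```text
clock: 27.65
position: [0.5234, 0.0852, 0.1209]
ee_rot: [0.476, 0.501, -0.46, 0.557]
ft_force: [0.5, -0.6, -1.0]
grip_width: 0.799
```

Run:
```python
from h import *
go(.451,-.397,.12,-82.2)
o,c=snap('wrist','w14.png'); print(o['joint_pos'].round(3))
```

```text
t 27.6 pos [0.5234 0.0852 0.1209] yawz -83.1 tilt [ 0.075 -0.037 -0.997] F [ 0.5  -0.63 -1.02] w 0.799 j7 -1.91
turn -0.016 then tool shift [ 0.0132 -0.1384  0.4673] (before-turn frame [ 0.0132 -0.1309  0.4695] )  newyaw -82.2
[ 0.32   0.248 -0.67   1.881  0.25   1.019 -1.906]
```

View pics/w14.png

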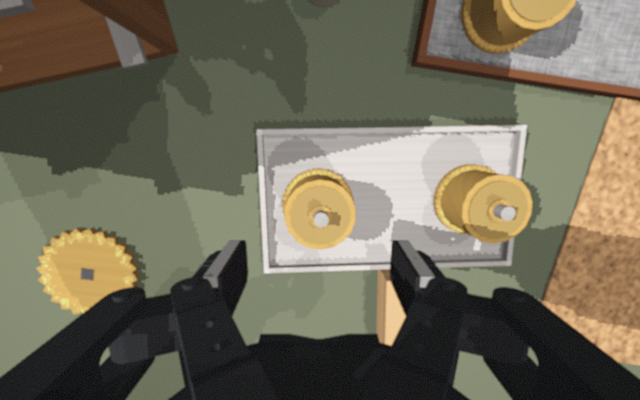

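Emit:
play_rows --increments "0 -0.012 0.045 0;0 -0.012 0.045 0;0 -0.012 0.045 0;0 -0.012 0.045 0;0 -0.012 0.045 0;0 -0.012 0.045 0;0 -0.012 0.045 0;0 -0.012 0.045 0;0 -0.012 0.045 0;0 0 0 0;0 0 0 0;0 0 0 0"

```text
clock: 28.9
position: [0.4592, -0.344, 0.1234]
ee_rot: [0.475, 0.505, -0.46, 0.555]
ft_force: [0.7, 0.3, -0.2]
grip_width: 0.805
```

Run:
```python
from h import *
go(.451,-.397,.12,-82.2)
o,c=snap('wrist','w15.png'); print(o['joint_pos'].round(3))
```

```text
t 28.9 pos [ 0.4592 -0.344   0.1234] yawz -82.9 tilt [ 0.066 -0.03  -0.997] F [ 0.73  0.3  -0.17] w 0.805 j7 -0.97
turn -0.012 then tool shift [ 0.0045 -0.0156  0.0512] (before-turn frame [ 0.0045 -0.015   0.0514] )  newyaw -82.2
[ 0.9    0.292 -0.383  1.785  0.118  1.015 -0.968]
```

View pics/w15.png

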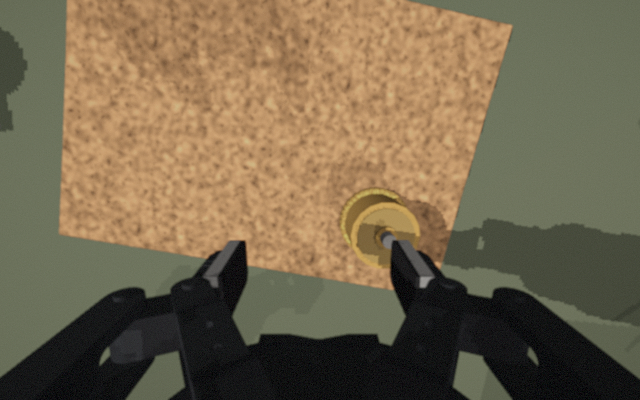

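Run:
```python
from h import *
o=get_obs(); c=camera('wrist')
p=unproj(c,[(389,237)],.057,o);print(p.round(4))
go(p[0][0],p[0][1],.1); go(p[0][0],p[0][1],.03);
```

```text
[[ 0.4545 -0.3962  0.057 ]]
t 29.0 pos [ 0.4597 -0.343   0.1237] yawz -82.8 tilt [ 0.067 -0.03  -0.997] F [ 0.24 -0.03  0.64] w 0.802 j7 -0.97
turn 0 then tool shift [ 0.0248 -0.0135  0.0512] (before-turn frame [ 0.0248 -0.0135  0.0512] )  newyaw -82.8
t 29.0 pos [ 0.4597 -0.343   0.1237] yawz -82.8 tilt [ 0.067 -0.03  -0.997] F [ 0.24 -0.03  0.64] w 0.802 j7 -0.97
turn 0 then tool shift [ 0.0947 -0.0179  0.0485] (before-turn frame [ 0.0947 -0.0179  0.0485] )  newyaw -82.8
```

Emit:
play_rows --increments "0.005 -0.005 0.014 0;0.005 -0.005 0.014 0;0.005 -0.005 0.014 0;0.01 -0.003 0.005 0;0.01 0 0 0;0.01 0 0 0;0.01 0 0 0;0.01 0 0 0;0.008 0 0 0;0 0 0 0;0 0 0 0"

```text
clock: 30.1
position: [0.4528, -0.395, 0.0434]
ee_rot: [0.474, 0.508, -0.458, 0.555]
ft_force: [-0.7, -0.1, 0.6]
grip_width: 0.805
```

Run:
```python
from h import *
go(.452,-.397,.024)
o,c=snap('wrist','w16.png')
```

```text
t 30.1 pos [ 0.4528 -0.395   0.0434] yawz -82.5 tilt [ 0.065 -0.028 -0.997] F [-0.71 -0.08  0.56] w 0.805 j7 -0.91
turn 0 then tool shift [ 0.0193 -0.0023  0.0011] (before-turn frame [ 0.0193 -0.0023  0.0011] )  newyaw -82.5
```

View pics/w16.png

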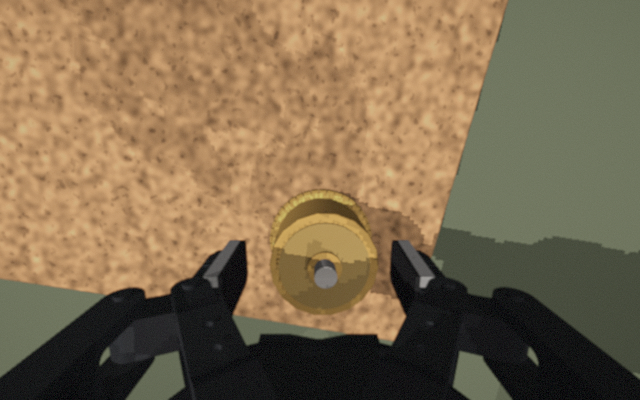

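Emit:
play_rows --increments "0.006 -0.001 0.001 0;0.006 0 0 0;0.004 0 0 0;0.002 0 0 0;0 0 0 0"

```text
clock: 30.65
position: [0.4536, -0.3974, 0.025]
ee_rot: [0.473, 0.507, -0.458, 0.556]
ft_force: [-0.4, 0.4, 1.2]
grip_width: 0.804
```

Emit:
play_rows --increments "0 0 0 0;0 0 0 0;0 0 0 0;0 0 0 0;0 0 0 0;0 0 0 0" --hand 1

```text
clock: 31.25
position: [0.4538, -0.3975, 0.0256]
ee_rot: [0.473, 0.507, -0.458, 0.556]
ft_force: [-0.1, 0.2, 0.3]
grip_width: 0.596
```

Emit:
play_rows --increments "-0.01 0 0 0;-0.01 0 0 0;-0.01 0 0 0;-0.01 0 0 0;0 0 0 0;0 0 0 0;0 0 0 0"

```text
clock: 31.95
position: [0.4513, -0.3966, 0.0705]
ee_rot: [0.473, 0.506, -0.458, 0.557]
ft_force: [0.0, 0.1, -1.1]
grip_width: 0.594
```

Run:
```python
from h import *
weigh()
go(.686,-.128,.0275,-90); go(.535,.018,.0275)
snap('wrist','w17.png')
```

```text
mean F [ 0.13 -0.28 -0.98]
t 32.2 pos [ 0.4511 -0.3965  0.0701] yawz -82.5 tilt [ 0.068 -0.031 -0.997] F [-0.01  0.71 -0.6 ] w 0.598 j7 -0.9
turn 0.131 then tool shift [ 0.0503  0.232  -0.2696] (before-turn frame [ 0.0503  0.2652 -0.2371] )  newyaw -90.0
t 32.2 pos [ 0.4511 -0.3965  0.0701] yawz -82.5 tilt [ 0.068 -0.031 -0.997] F [-0.01  0.71 -0.6 ] w 0.598 j7 -0.9
turn 0 then tool shift [ 0.0355  0.1352 -0.4014] (before-turn frame [ 0.0355  0.1352 -0.4014] )  newyaw -82.5
```

View pics/w17.png

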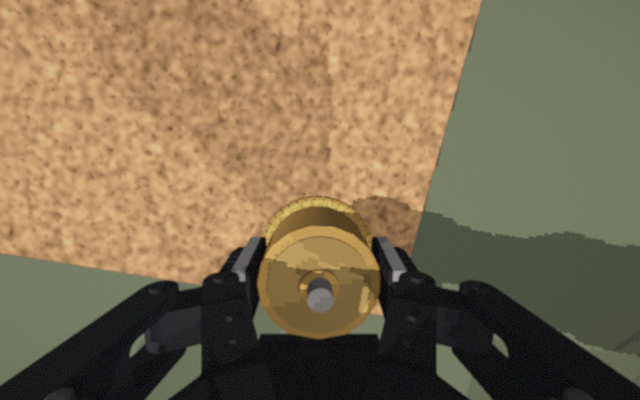

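Emit:
play_rows --increments "0.01 0 0 0;0.01 0 0 0;0.01 0 0 0;0.008 0 0 0;0.004 0 0 0;0.003 0 0 0;0.002 0 0 0;0 0 0 0"

```text
clock: 33.1
position: [0.4547, -0.3981, 0.0261]
ee_rot: [0.473, 0.507, -0.459, 0.556]
ft_force: [-0.3, -0.3, -0.7]
grip_width: 0.595
```

Emit:
play_rows --increments "0 0 0 0;0 0 0 0;0 0 0 0;0 0 0 0" --hand -0.65

```text
clock: 33.5
position: [0.4548, -0.3982, 0.0254]
ee_rot: [0.473, 0.507, -0.459, 0.556]
ft_force: [-0.9, -0.6, 0.2]
grip_width: 0.826
```

Emit:
play_rows --increments "-0.003 0 0 -0.13;0 0 0 -0.13;0 0 0 -0.13;0 0 0 -0.13;0 0 0 -0.13;0 0 0 -0.13;0 0 0 -0.13;0 0 0 -0.13;0 0 0 -0.13;0 0 0 -0.13;0 0 0 -0.13;0 0 0 -0.13;0 0 0 0;0 0 0 0"

```text
clock: 34.9
position: [0.4534, -0.3977, 0.025]
ee_rot: [-0.075, 0.682, 0.052, 0.725]
ft_force: [0.1, 0.2, -0.3]
grip_width: 0.821
```

Run:
```python
from h import *
go(.4515,-.397,.0255,7.8)
snap('wrist','w18.png')
```

```text
t 34.9 pos [ 0.4534 -0.3977  0.025 ] yawz 10.3 tilt [ 0.064 -0.028 -0.998] F [ 0.13  0.24 -0.25] w 0.821 j7 0.55
turn 0.044 then tool shift [-0.0007  0.0009 -0.0018] (before-turn frame [-0.0007  0.001  -0.0017] )  newyaw 7.8
```

View pics/w18.png

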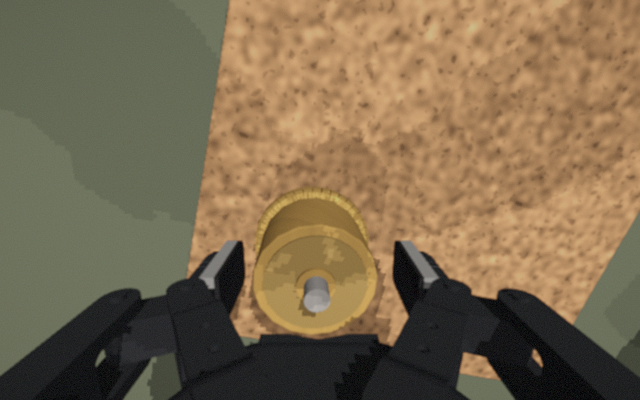

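Emit:
play_rows --increments "0 0 -0.001 0.044;0 0 0 0"

```text
clock: 35.15
position: [0.4524, -0.3978, 0.0248]
ee_rot: [-0.057, 0.683, 0.034, 0.727]
ft_force: [0.2, 0.5, 0.5]
grip_width: 0.821
```

Emit:
play_rows --increments "0 0 0 0;0 0 0 0;0 0 0 0;0 0 0 0;0 0 0 0;0 0 0 0" --hand 1

```text
clock: 35.75
position: [0.4526, -0.3979, 0.0254]
ee_rot: [-0.057, 0.684, 0.034, 0.727]
ft_force: [0.1, 0.8, 0.7]
grip_width: 0.595
```

Emit:
play_rows --increments "-0.01 0 0 0;-0.015 0 0 0;-0.015 0 0 0;-0.015 0 0 0;-0.015 0 0 0;-0.01 0 0 0;0 0 0 0;0 0 0 0"

```text
clock: 36.55
position: [0.4478, -0.3957, 0.1145]
ee_rot: [-0.058, 0.683, 0.033, 0.727]
ft_force: [-1.0, 0.2, -1.0]
grip_width: 0.598
```

Run:
```python
from h import *
weigh(10)
go(.5375,.0171,.12,7.8)
```

```text
mean F [ 0.14 -0.02 -0.58]
t 37.0 pos [ 0.4478 -0.3955  0.1141] yawz 7.5 tilt [ 0.065 -0.03  -0.997] F [-1.05  0.12  0.12] w 0.599 j7 0.57
turn -0.006 then tool shift [-0.0126  0.3964  0.1449] (before-turn frame [-0.0126  0.3973  0.1426] )  newyaw 7.8
```

Emit:
play_rows --increments "-0.001 0.024 0.0088 0;-0.001 0.024 0.0088 0;-0.001 0.024 0.0088 0;-0.001 0.024 0.0088 0;-0.001 0.024 0.0088 0;-0.001 0.024 0.0088 0;-0.001 0.024 0.0088 0;-0.001 0.024 0.0088 0;-0.001 0.024 0.0088 0;-0.001 0.024 0.0088 0;-0.001 0.024 0.0088 0;-0.001 0.024 0.0088 0;0 0.024 0.0088 0;0 0.024 0.0088 0;0 0.024 0.0088 0;0 0.015 0.005 0;0 0 0 0;0 0 0 0;0 0 0 0"

```text
clock: 38.95
position: [0.5382, 0.0079, 0.1201]
ee_rot: [-0.057, 0.682, 0.032, 0.728]
ft_force: [-0.3, -0.4, -0.4]
grip_width: 0.598
```

Run:
```python
from h import *
snap('wrist','w19.png')
go(.5375,.0171,.09,7.8)
go(.5375,.0171,.03,7.8)
```

```text
t 39.0 pos [0.5381 0.0075 0.12  ] yawz 7.3 tilt [ 0.067 -0.032 -0.997] F [ 0.44 -0.24 -0.09] w 0.603 j7 -0.24
turn -0.009 then tool shift [ 0.0296  0.0108 -0.0012] (before-turn frame [ 0.0296  0.0108 -0.0013] )  newyaw 7.8
t 39.0 pos [0.5381 0.0075 0.12  ] yawz 7.3 tilt [ 0.067 -0.032 -0.997] F [ 0.44 -0.24 -0.09] w 0.603 j7 -0.24
turn -0.009 then tool shift [ 0.0894  0.0132 -0.0049] (before-turn frame [ 0.0894  0.0132 -0.005 ] )  newyaw 7.8
```

View pics/w19.png

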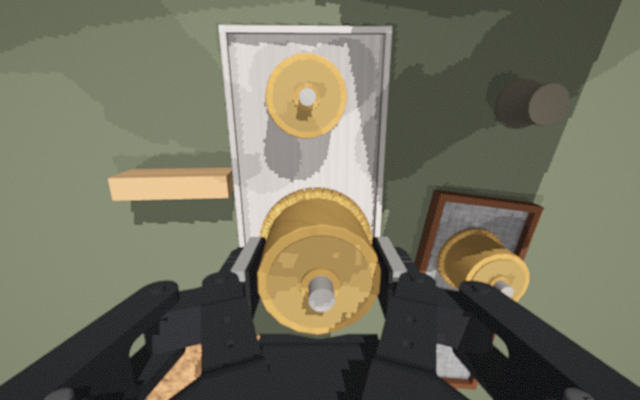

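Run:
```python
from h import *
o=get_obs(); c=camera('wrist'); print(unproj(c,[(307,97)],.057,o).round(4))
print('pull',unproj(c,[(109,179),(112,200),(232,170),(233,190)],.033,o).round(4)); print('far rim corners',unproj(c,[(218,26),(392,26)],.010,o).round(4))
s=camera('scene'); im=s['img']; cv2.imwrite('pics/s19z.png',cv2.resize(im[170:290,290:420],None,fx=4.5,fy=4.5,interpolation=cv2.INTER_CUBIC))
```

```text
[[0.5268 0.0804 0.057 ]]
pull [[ 0.3978  0.0094  0.033 ]
 [ 0.3988 -0.0059  0.033 ]
 [ 0.4804  0.0253  0.033 ]
 [ 0.4818  0.0106  0.033 ]]
far rim corners [[0.4626 0.1188 0.01  ]
 [0.5819 0.1357 0.01  ]]
```

Emit:
play_rows --increments "0.005 0.005 -0.001 -0.009;0.008 0.005 -0.001 0;0.01 0.002 0 0;0.01 0 0 0;0.01 0 0 0;0 0 0 0;0 0 0 0"

```text
clock: 39.8
position: [0.5365, 0.0173, 0.0713]
ee_rot: [-0.06, 0.683, 0.034, 0.727]
ft_force: [0.4, 0.5, -0.1]
grip_width: 0.597
```

Run:
```python
from h import *
go(.5375,.0171,.0255,7.8)
snap('wrist','w20.png')
s=camera('scene'); im=s['img']; cv2.imwrite('pics/s20z.png',cv2.resize(im[170:290,290:420],None,fx=4.5,fy=4.5,interpolation=cv2.INTER_CUBIC))
```

```text
t 39.8 pos [0.5365 0.0173 0.0713] yawz 7.7 tilt [ 0.065 -0.032 -0.997] F [ 0.38  0.46 -0.13] w 0.597 j7 -0.31
turn -0.001 then tool shift [ 0.0458  0.0016 -0.0018] (before-turn frame [ 0.0458  0.0016 -0.0018] )  newyaw 7.8
```

View pics/w20.png

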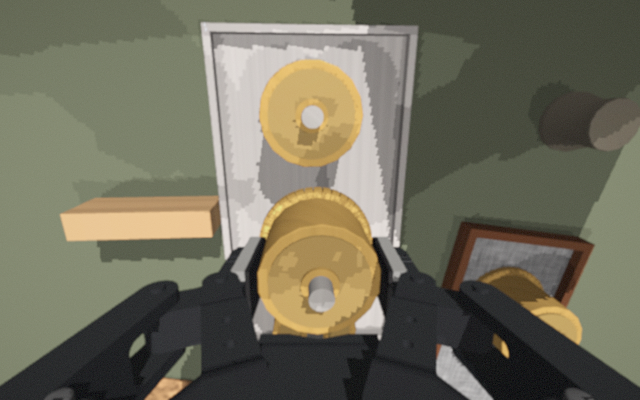

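View pics/s20z.png

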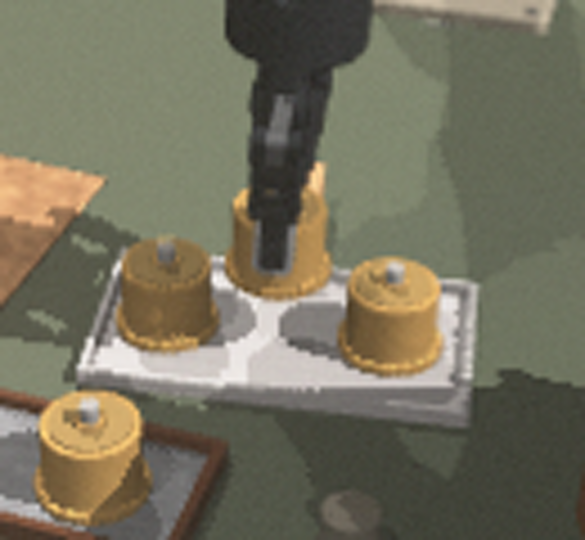

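Emit:
play_rows --increments "0.008 0.001 -0.001 0;0.008 0 0 0;0.008 0 0 0;0.006 0 0 0;0.004 0 0 0;0 0 0 0;0 0 0 0"

```text
clock: 40.6
position: [0.5382, 0.0167, 0.035]
ee_rot: [-0.06, 0.683, 0.034, 0.728]
ft_force: [0.4, 0.3, -0.3]
grip_width: 0.597
```

Run:
```python
from h import *
go(.5370,.017,.0255,7.8)
s=camera('scene'); im=s['img']; cv2.imwrite('pics/s21z.png',cv2.resize(im[170:290,290:420],None,fx=4.5,fy=4.5,interpolation=cv2.INTER_CUBIC))
```

```text
t 40.6 pos [0.5382 0.0167 0.035 ] yawz 7.7 tilt [ 0.066 -0.032 -0.997] F [ 0.4   0.28 -0.32] w 0.597 j7 -0.36
turn -0.002 then tool shift [ 0.0094  0.0009 -0.0017] (before-turn frame [ 0.0094  0.0009 -0.0017] )  newyaw 7.8
```

View pics/s21z.png

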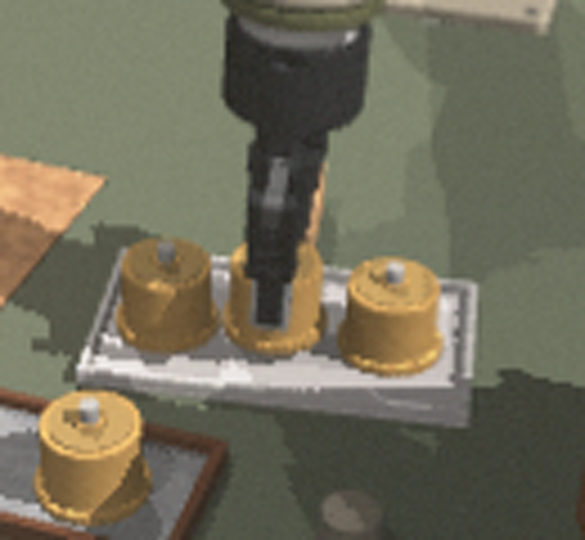

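Emit:
play_rows --increments "0.003 0.002 0 0;0.003 0 0 0;0.003 0 0 0;0.002 0 0 0;0.001 0 0 0;0 0 0 0"

```text
clock: 41.25
position: [0.5394, 0.0184, 0.0256]
ee_rot: [-0.061, 0.682, 0.033, 0.728]
ft_force: [-0.3, 0.3, -1.0]
grip_width: 0.595
```

Run:
```python
from h import *
go(.5370,.017,.0255,7.8)
s=camera('scene'); im=s['img']; cv2.imwrite('pics/s22z.png',cv2.resize(im[170:290,290:420],None,fx=4.5,fy=4.5,interpolation=cv2.INTER_CUBIC))
```

```text
t 41.2 pos [0.5394 0.0184 0.0256] yawz 7.7 tilt [ 0.066 -0.036 -0.997] F [-0.27  0.3  -1.04] w 0.595 j7 -0.38
turn -0.002 then tool shift [-0.0001 -0.0011 -0.0026] (before-turn frame [-0.0001 -0.0011 -0.0026] )  newyaw 7.8
```

View pics/s22z.png

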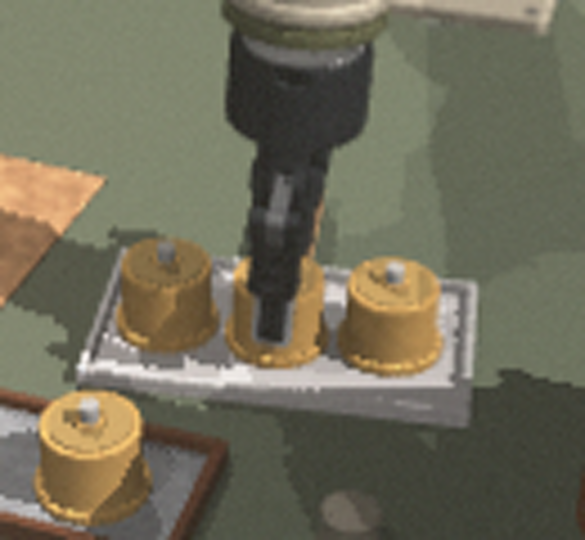

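Emit:
play_rows --increments "0 0 0 0;0 0 0 0;0 0 0 0;0 0 0 0" --hand -0.5

```text
clock: 41.7
position: [0.5398, 0.0184, 0.0251]
ee_rot: [-0.061, 0.682, 0.033, 0.728]
ft_force: [0.1, -0.3, -0.2]
grip_width: 0.751
```

Emit:
play_rows --increments "-0.01 0 0 0;-0.015 0 0 0;-0.015 0 0 0;-0.015 0 0 0;-0.015 0 0 0;-0.015 0 0 0;0 0 0 -0.13;0 0 0 -0.13;0 0 0 -0.13;0 0 0 -0.13;0 0 0 -0.13;0 0 0 -0.13;0 0 0 -0.13;0 0 0 -0.13;0 0 0 -0.13;0 0 0 -0.13;0 0 0 -0.13;0 0 0 -0.13;0 0 0 0;0 0 0 0"

```text
clock: 43.7
position: [0.5359, 0.0209, 0.1339]
ee_rot: [0.573, -0.446, -0.512, -0.459]
ft_force: [-0.9, -0.1, -0.1]
grip_width: 0.754
```

Run:
```python
from h import *
o,c=snap('top','t23.png')
go(.4265,.0036,.12,97.8); print(get_obs()['joint_pos'].round(2))
s=camera('scene'); im=s['img']; cv2.imwrite('pics/s23z.png',cv2.resize(im[170:290,290:420],None,fx=4.5,fy=4.5,interpolation=cv2.INTER_CUBIC))
```

```text
t 43.8 pos [0.536  0.0208 0.1339] yawz 100.2 tilt [ 0.079 -0.043 -0.996] F [-0.53 -0.02  0.43] w 0.751 j7 1.23
turn 0.043 then tool shift [ 0.006   0.1115 -0.0015] (before-turn frame [0.006  0.1115 0.0033] )  newyaw 97.8
[ 0.87  0.43 -1.21  1.84  0.52  1.12  1.23]
```

View pics/s23z.png

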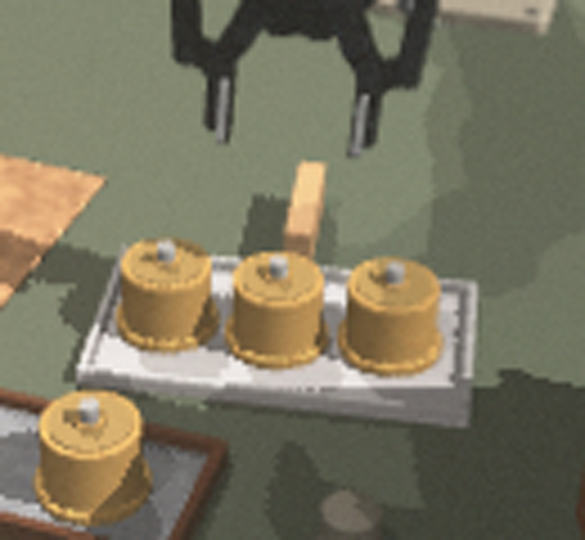

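Emit:
play_rows --increments "0 0.02 0.001 0.043;0 0.02 0 0;0 0.02 0 0;0 0.02 0 0;0 0.02 0 0;0 0.01 0 0;0 0 0 0;0 0 0 0"

```text
clock: 44.6
position: [0.4239, 0.0059, 0.1247]
ee_rot: [0.559, -0.464, -0.496, -0.475]
ft_force: [-0.2, -0.2, 0.9]
grip_width: 0.75
```

Emit:
play_rows --increments "-0.01 0 0 0;-0.01 0 0 0;-0.01 0 0 0;-0.01 0 0 0;-0.01 0 0 0;-0.01 0 0 0;-0.01 0 0 0;-0.01 0 0 0;0 0 0 0;0 0 0 0"

```text
clock: 45.6
position: [0.4207, 0.0126, 0.2102]
ee_rot: [0.556, -0.461, -0.499, -0.478]
ft_force: [-0.8, -0.6, -0.8]
grip_width: 0.749
```

Emit:
play_rows --increments "0.05 0 0 0;0.04 0 0 0;0 0 0 0;0 0 0 0"

```text
clock: 46.0
position: [0.4249, 0.0073, 0.1268]
ee_rot: [0.553, -0.464, -0.501, -0.478]
ft_force: [0.0, -0.0, 0.4]
grip_width: 0.75
```

Run:
```python
from h import *
q=[[.573,-.446,-.512,-.459]]
go(.4265,.0036,.025,97.8); print(get_obs()['joint_pos'].round(2))
```

```text
t 46.0 pos [0.4249 0.0073 0.1268] yawz 96.4 tilt [ 0.068 -0.035 -0.997] F [ 0.02 -0.04  0.36] w 0.75 j7 1.55
turn -0.025 then tool shift [0.1018 0.0053 0.0006] (before-turn frame [0.1018 0.0053 0.0004] )  newyaw 97.8
[ 1.31 -0.01 -1.42  2.1   0.04  0.98  1.55]
```

Emit:
play_rows --increments "0 0 0 0.14;0 0 0 0.14;0 0 0 0.14;0 0 0 0.14;0 0 0 0.14;0 0 0 0.14;0 0 0 0.14;0 0 0 0.14;0 0 0 0.14;0 0 0 0.14;0 0 0 0.14;0 0 0 0.14;0 0 0 0.14;0 0 0 0.14;0 0 0 0.14;0 0 0 0.14;0 0 0 0.14;0 0 0 0.14;0 0 0 0.14;0 0 0 0.14"

```text
clock: 48.0
position: [0.4392, 0.0074, 0.1597]
ee_rot: [0.396, 0.524, -0.414, 0.63]
ft_force: [-0.2, 0.6, 0.6]
grip_width: 0.747
```

Run:
```python
from h import *
go(.4265,.0036,.025,-82.2); print(get_obs()['joint_pos'].round(2))
```

```text
t 48.0 pos [0.4392 0.0074 0.1597] yawz -70.4 tilt [ 0.107 -0.106 -0.989] F [-0.17  0.57  0.55] w 0.747 j7 -1.06
turn 0.205 then tool shift [ 0.1322 -0.0254 -0.0141] (before-turn frame [ 0.1322 -0.022  -0.019 ] )  newyaw -82.3
[ 1.48 -0.36 -1.45  2.06 -0.3   1.04 -1.06]
```

```bash
cat > kin.py <<'E'
import numpy as np
from scipy.spatial.transform import Rotation as Rn
from scipy.optimize import least_squares
def fk(p,q):
    H,L1,L2,L3,a1,a2,a3=p[:7]; s=p[7:14] if len(p)>7 else [-1,1,1,1,1,1,1]
    T=np.eye(4)
    def rot(ax,a):
        nonlocal T; M=np.eye(4); M[:3,:3]=Rn.from_euler(ax,a).as_matrix(); T=T@M
    def tr(x,y,z):
        nonlocal T; M=np.eye(4); M[:3,3]=[x,y,z]; T=T@M
    tr(0,0,H); rot('z',s[0]*q[0]); rot('y',s[1]*q[1]); rot('z',s[2]*q[2]); tr(a1,0,L1); rot('y',s[3]*q[3]); tr(a2,0,L2); rot('z',s[4]*q[4]); rot('y',s[5]*q[5]); tr(a3,0,0); rot('z',s[6]*q[6]); tr(0,0,L3)
    return T
D=[([1.32643162,0.33279998,-0.06473797,1.4609561,0.02158688,1.34988069,-0.08850875],[0.13741112,-0.60933387,0.23855384],[0.44187607,0.55264799,-0.44130214,0.55188601]),
([0.274,.379,-.623,1.939,.358,.869,-1.987],[.5245,.0812,.0344],[.474,.504,-.462,.554]),
([.320,.248,-.670,1.881,.25,1.019,-1.906],[.5234,.0852,.1209],[.476,.501,-.460,.557]),
([.9,.292,-.383,1.785,.118,1.015,-.968],[.4592,-.344,.1234],[.475,.505,-.460,.555])]
E
python3 - <<'E'
from kin import *
from h import get_obs
import itertools
o=get_obs(); D.append((o['joint_pos'],o['position'],o['ee_rot']))
best=None
for s in itertools.product([1,-1],repeat=4):
    sg=[-1,1,s[0],1,s[1],1,s[2]]
    def res(p,full=False):
        r=[]
        for q,x,e in D:
            T=fk(list(p)+sg,q); r+=list(T[:3,3]-x)
            # tool x dir
            R=Rn.from_quat(e).as_matrix(); r+=list(.3*(T[:3,2]-R[:,0]))
        return np.array(r)
    f=least_squares(res,[.3,.4,.4,.2,0,0,0])
    if best is None or f.cost<best[0]: best=(f.cost,sg,f.x,res(f.x))
print(best[0],best[1],best[2].round(4)); print(best[3].reshape(-1,6).round(4))
for q,x,e in D:
    T=fk(list(best[2])+best[1],q); R=Rn.from_quat(e).as_matrix(); print((T[:3,:3].T@R).round(2).tolist())
E
```

```text
0.0018930364913907597 [-1, 1, -1, 1, -1, 1, 1] [0.6291 0.5791 0.5237 0.7528 0.0077 0.068  0.0705]
[[ 0.0416  0.0153  0.0008 -0.     -0.      0.    ]
 [-0.002  -0.0079  0.0033  0.0003 -0.0003  0.    ]
 [-0.0025 -0.0014  0.0045  0.0002 -0.0004  0.    ]
 [ 0.0266  0.0288 -0.0008 -0.0003  0.0001 -0.    ]
 [ 0.0024  0.0103 -0.0078 -0.      0.      0.    ]]
[[-0.0, -0.18, -0.98], [0.0, 0.98, -0.18], [1.0, -0.0, -0.0]]
[[-0.0, 0.74, 0.67], [-0.0, -0.67, 0.74], [1.0, 0.0, 0.0]]
[[-0.0, 0.62, 0.78], [-0.0, -0.78, 0.62], [1.0, 0.0, 0.0]]
[[-0.0, -0.93, 0.36], [-0.0, -0.36, -0.93], [1.0, -0.0, -0.0]]
[[0.0, -0.85, 0.52], [-0.0, -0.52, -0.85], [1.0, -0.0, -0.0]]
```

```bash
cat >> kin.py <<'E'
SG=[-1,1,-1,1,-1,1,-1]
def rz(a): c,s=np.cos(a),np.sin(a); return np.array([[c,-s,0],[s,c,0],[0,0,1.]])
def ry(a): c,s=np.cos(a),np.sin(a); return np.array([[c,0,s],[0,1,0],[-s,0,c]])
def fk2(p,q):
    H,L1,L2,L3,a0,a1,a2,a3,b0,b1,b2,b3,c=p
    R=rz(-q[0]); x=np.array([0,0,H])+R@[a0,b0,0]
    R=R@ry(q[1])@rz(-q[2]); x=x+R@[a1,b1,L1]
    R=R@ry(q[3]); x=x+R@[a2,b2,L2]
    R=R@rz(-q[4])@ry(q[5]); x=x+R@[a3,b3,0]
    R=R@rz(-q[6]+c); x=x+R@[0,0,L3]
    # tool: x=local z, z=local x', y = z cross x
    Rt=np.c_[R[:,2],np.cross(R[:,0],R[:,2]),R[:,0]]
    return x,Rt
E
python3 - <<'E'
from kin import *
from h import get_obs
import json
o=get_obs(); D.append((o['joint_pos'],o['position'],o['ee_rot']))
D.append(([.293,.679,-.446,1.474,.344,1.043,-1.831],[.689,-.0381,.0259],[.507,.483,-.505,.504]))
def res(p):
    r=[]
    for q,x,e in D:
        X,R=fk2(p,q); r+=list(X-x); r+=list(.2*(R-Rn.from_quat(e).as_matrix()).ravel())
    return np.array(r+list(.001*np.array(p[4:12])))
f=least_squares(res,[.35,.4,.4,.3,0,0,0,0,0,0,0,0,0])
print(f.cost,f.x.round(4)); print(res(f.x)[:-8].reshape(-1,12)[:,:3].round(4)); print(abs(res(f.x)[:-8].reshape(-1,12)[:,3:]).max(1)/.2)
json.dump(list(f.x),open('kp.json','w'))
E
```

```text
3.676884775466089e-07 [ 2.5810e-01  4.4780e-01  4.9060e-01  3.3370e-01  0.0000e+00  2.1000e-03
 -1.0000e-04  2.4000e-03 -2.1900e-02 -1.1400e-02 -1.1400e-02 -1.1000e-03
 -3.1414e+00]
[[-0.0001 -0.     -0.    ]
 [ 0.0001 -0.     -0.    ]
 [ 0.0001 -0.0002 -0.    ]
 [-0.      0.0001 -0.0001]
 [-0.      0.0001  0.0001]
 [ 0.      0.0002  0.0002]]
[0.00018857 0.0011263  0.00146129 0.00089817 0.00018117 0.00073958]
```

```bash
cat >> kin.py <<'E'
import json,os
P=json.load(open('kp.json')) if os.path.exists('kp.json') else None
def err(q,X,R):
    x,r=fk2(P,q); return np.r_[X-x, Rn.from_matrix(R@r.T).as_rotvec()]
def jac(q):
    x,r=fk2(P,q); J=np.zeros((6,7)); h=1e-5
    for i in range(7):
        d=np.array(q,float); d[i]+=h; J[:,i]=-(err(d,x,r))/h
    return J
LO=np.array([-2.6,-.5,-1.47,.16,-1.27,.06,-2.6]);HI=np.array([2.6,2.12,1.34,2.42,4.41,2.06,2.6])
def row(q,r,lam=0.0,N=20):
    x,R=fk2(P,q); X=x+R@np.array(r[:3]); Rt=R@Rn.from_rotvec([r[3],0,0]).as_matrix()
    q=np.array(q,float)
    for _ in range(N):
        e=err(q,X,Rt); J=jac(q)
        q=q+J.T@np.linalg.solve(J@J.T+lam*np.eye(6),e); q=np.clip(q,LO,HI)
        if np.abs(e).max()<1e-6: break
    return q
def tilt(q): return fk2(P,q)[1][:,0]
def yaw(q): r=fk2(P,q)[1]; return np.degrees(np.arctan2(r[1,2],r[0,2]))
E
python3 - <<'E'
from kin import *
from h import get_obs
q=D[2][0]
for i in range(9): q=row(q,[0,-.0124,.0465,0])
print(q.round(3),fk2(P,q)[0].round(3)); print(D[3][0],D[3][1])
# turning test from (.87 .43 -1.21 1.84 .52 1.12 1.23) (t43.8) to pull move
q=[.87,.43,-1.21,1.84,.52,1.12,1.23]
q=row(q,[0,.02,.001,.043])
for i in range(4): q=row(q,[0,.0215,0,0])
q=row(q,[0,.01,0,0]); print(q.round(2))
for i in range(8): q=row(q,[-.0105,0,0,0])
q=row(q,[.05,0,0,0]);q=row(q,[.035,0,0,0]); print('pred',q.round(2),'meas 1.31 -0.01 -1.42 2.1 0.04 .98 1.55')
for i in range(20): q=row(q,[0,0,0,.14])
print('pred',q.round(2),tilt(q).round(3)); print(get_obs()['joint_pos'].round(2))
E
```

```text
[ 0.897  0.281 -0.383  1.778  0.115  1.021 -0.974] [ 0.463 -0.344  0.132]
[0.9, 0.292, -0.383, 1.785, 0.118, 1.015, -0.968] [0.4592, -0.344, 0.1234]
[ 1.4  -0.08 -1.47  2.11 -0.04  0.96  1.66]
pred [ 1.4  -0.07 -1.47  2.11 -0.03  0.95  1.65] meas 1.31 -0.01 -1.42 2.1 0.04 .98 1.55
pred [ 1.4  -0.07 -1.47  2.11 -0.03  0.95 -1.15] [ 0.087 -0.04  -0.995]
[ 1.48 -0.36 -1.45  2.06 -0.3   1.04 -1.06]
```

```bash
cat > plan.py <<'E'
from kin import *
def rowf(q,dx,n=1):
    # world displacement dx with orientation kept, min norm; fast version
    x,R=fk2(P,q); q=np.array(q,float)
    for k in range(n):
        X=x+dx*(k+1)/n
        for _ in range(2):
            J=jac(q); q=q+np.linalg.pinv(J)@err(q,X,R)
    return q
def path(q,wps,step=.04):
    m=9
    for w in wps:
        x=fk2(P,q)[0]; d=np.array(w)-x; n=max(1,int(np.ceil(np.linalg.norm(d)/step)))
        for k in range(n):
            q=rowf(q,d/n); m=min(m,(q-LO).min(),(HI-q).min())
            if m<-.1: return q,m
    return q,m
E
timeout 400 python3 - <<'E'
from plan import *
from h import get_obs
q0=get_obs()['joint_pos']
rng=np.random.default_rng(0); out=[]
q,m=path(q0,[[.427,.004,.14]]); print('direct',q.round(2),m)
import time; t=time.time()
while time.time()-t<120:
    w=[]
    for i in range(rng.integers(1,4)):
        r=rng.uniform(.42,.75); a=np.radians(rng.uniform(-75,20)); w.append([r*np.cos(a),r*np.sin(a),rng.uniform(.15,.4)])
    q,m=path(q0,w+[[.427,.004,.14]])
    if m<-.06: continue
    out.append((q[2],m,np.round(w,2).tolist(),q.round(2)))
out.sort(key=lambda a:-a[0]); print(len(out))
for o in out[:6]: print(o)
E
```

```text
direct [ 1.47 -0.36 -1.44  2.11 -0.31  0.99 -1.05] 0.027064109776165024
308
(np.float64(-0.8404695705818397), np.float64(0.008121621719551664), [[0.29, -0.52, 0.33], [0.58, 0.18, 0.15]], array([ 0.65, -0.01, -0.84,  2.11,  0.14,  0.99, -1.49]))
(np.float64(-0.8432833573092866), np.float64(0.098136192610416), [[0.13, -0.46, 0.2], [0.44, -0.45, 0.2], [0.61, -0.28, 0.31]], array([ 0.67, -0.07, -0.84,  2.12,  0.08,  0.98, -1.44]))
(np.float64(-0.8957175863558476), np.float64(0.09098229412810643), [[0.15, -0.52, 0.38], [0.28, -0.64, 0.32], [0.58, 0.03, 0.19]], array([ 0.73, -0.07, -0.9 ,  2.12,  0.08,  0.98, -1.43]))
(np.float64(-0.8983915883406695), np.float64(-0.02571073177440608), [[0.4, -0.56, 0.17], [0.33, -0.5, 0.17], [0.67, 0.04, 0.25]], array([ 0.87, -0.34, -0.9 ,  2.11, -0.27,  0.94, -1.12]))
(np.float64(-0.9100458210138718), np.float64(-0.03372887176146222), [[0.41, 0.13, 0.26], [0.36, -0.6, 0.38], [0.66, -0.15, 0.19]], array([ 0.74, -0.07, -0.91,  2.12,  0.08,  0.98, -1.43]))
(np.float64(-0.9147408002411889), np.float64(0.14722555934114467), [[0.24, -0.57, 0.31], [0.47, -0.52, 0.28], [0.71, -0.1, 0.2]], array([ 0.75, -0.07, -0.91,  2.12,  0.08,  0.98, -1.43]))
```

```bash
timeout 300 python3 - <<'E'
from plan import *
from h import get_obs
q0=get_obs()['joint_pos']; o=get_obs()
x,R=fk2(P,q0)
W=[[.24,-.57,.31],[.47,-.52,.28],[.71,-.1,.2],[.427,.004,.14]]
for w in W:
    d=np.array(w)-x; t=R.T@d; n=int(np.ceil(np.linalg.norm(d)/.036)); print(w,'tool',t.round(4),'n',n,'per row',(t/n).round(4)); x=np.array(w)
q,m=path(q0,W); print(q.round(2),m)
q=row(q,[0,0,0,.205])
for w in [[.427,.004,.028],[.427,.004,.13],[.46,.22,.13]]:
    q,m=path(q,[w]); print(w,q.round(2),round(m,2))
q=row(row(q,[0,0,0,-.1]),[0,0,0,-.105]);print('yaw',yaw(q))
for w in [[.43,.25,.08],[.532,.294,.07]]:
    q,m=path(q,[w]); print(w,q.round(2),round(m,2))
E
```

```text
[0.24, -0.57, 0.31] tool [-0.1088 -0.3747  0.4934] n 18 per row [-0.006  -0.0208  0.0274]
[0.47, -0.52, 0.28] tool [0.049  0.2308 0.0255] n 7 per row [0.007  0.033  0.0036]
[0.71, -0.1, 0.2] tool [ 0.0604  0.3636 -0.3234] n 14 per row [ 0.0043  0.026  -0.0231]
[0.427, 0.004, 0.14] tool [ 0.018  -0.2335 -0.1991] n 9 per row [ 0.002  -0.0259 -0.0221]
[ 0.74 -0.07 -0.91  2.12  0.08  0.98 -1.43] 0.14765097356094103
[0.427, 0.004, 0.028] [ 0.68  0.2  -0.93  2.22  0.42  0.77 -1.96] 0.2
[0.427, 0.004, 0.13] [ 0.82 -0.05 -0.99  2.13  0.1   0.96 -1.65] 0.23
[0.46, 0.22, 0.13] [ 0.35  0.33 -1.11  1.89  0.5   1.14 -2.39] 0.21
yaw -70.44706806232898
[0.43, 0.25, 0.08] [ 0.25  0.41 -1.11  1.96  0.6   1.08 -2.36] 0.24
[0.532, 0.294, 0.07] [ 0.08  0.63 -0.98  1.69  0.73  1.18 -2.35] 0.23
```

Emit:
play_rows --increments "-0.006 -0.021 0.0274 0;-0.006 -0.021 0.0274 0;-0.006 -0.021 0.0274 0;-0.006 -0.021 0.0274 0;-0.006 -0.021 0.0274 0;-0.006 -0.021 0.0274 0;-0.006 -0.021 0.0274 0;-0.006 -0.021 0.0274 0;-0.006 -0.021 0.0274 0;-0.006 -0.021 0.0274 0;-0.006 -0.021 0.0274 0;-0.006 -0.021 0.0274 0;-0.006 -0.021 0.0274 0;-0.006 -0.021 0.0274 0;-0.006 -0.021 0.0274 0;-0.006 -0.021 0.0274 0;-0.006 -0.021 0.0274 0;0 0 0 0"

```text
clock: 49.8
position: [0.2557, -0.5409, 0.3967]
ee_rot: [0.372, 0.482, -0.413, 0.677]
ft_force: [-1.1, -0.2, 0.1]
grip_width: 0.749
```

Run:
```python
from h import *
o=get_obs();print(o['joint_pos'].round(2));go(.47,-.52,.28)
```

```text
[ 1.59  0.07 -0.52  1.48 -0.04  1.33 -0.11]
t 49.8 pos [ 0.2557 -0.5409  0.3967] yawz -69.0 tilt [ 0.194 -0.202 -0.96 ] F [-1.08 -0.15  0.08] w 0.749 j7 -0.11
turn 0 then tool shift [0.1493 0.1925 0.025 ] (before-turn frame [0.1493 0.1925 0.025 ] )  newyaw -69.0
```

```bash
timeout 500 python3 - <<'E'
from plan import *
from h import get_obs
def sim(q,rows,k):
    q=np.array(q,float)
    for r in rows:
        x,R=fk2(P,q); X=x+R@np.array(r[:3]); Rt=R@Rn.from_rotvec([r[3],0,0]).as_matrix(); g=q.copy()
        for _ in range(2): g=g+np.linalg.pinv(jac(g))@err(g,X,Rt)
        q=q+k*(g-q)
    return q
A=(D[2][0],[[0,-.012,.045,0]]*9,[.9,.292,-.383,1.785,.118,1.015,-.968])
q0=[1.48,-.36,-1.45,2.06,-.30,1.04,-1.06]
B=(q0,[[-.006,-.021,.0274,0]]*17,get_obs()['joint_pos'])
C=([1.31,-.01,-1.42,2.1,.04,.98,1.55],[[0,0,0,.14]]*20,q0)
for S in (A,B,C): 
    p=sim(S[0],S[1],np.ones(7)); print(p.round(2),np.round(S[2],2),tilt(p).round(3),tilt(S[2]).round(3), (np.array(S[2])-S[0]).round(2))
def res(k): return np.r_[sim(*A[:2],k)-A[2],sim(*B[:2],k)-B[2],.1*(k-1)]
f=least_squares(res,np.ones(7)); print(f.x.round(3),f.cost,f.fun.round(3))
E
```

```text
[ 0.88  0.27 -0.39  1.8   0.11  1.02 -1.  ] [ 0.9   0.29 -0.38  1.78  0.12  1.01 -0.97] [ 0.075 -0.037 -0.997] [ 0.066 -0.03  -0.997] [ 0.58  0.04  0.29 -0.1  -0.13 -0.    0.94]
[ 1.63  0.19 -0.62  1.55  0.08  1.29 -0.21] [ 1.59  0.07 -0.52  1.48 -0.04  1.33 -0.11] [ 0.1   -0.101 -0.99 ] [ 0.194 -0.202 -0.96 ] [ 0.11  0.43  0.93 -0.58  0.26  0.29  0.95]
[ 1.41 -0.01 -1.51  2.1   0.04  0.98 -1.24] [ 1.48 -0.36 -1.45  2.06 -0.3   1.04 -1.06] [ 0.068 -0.036 -0.997] [ 0.1   -0.101 -0.99 ] [ 0.17 -0.35 -0.03 -0.04 -0.34  0.06 -2.61]
[1.007 0.781 1.136 1.102 0.891 1.047 1.046] 0.0044729527811350235 [-0.016 -0.017  0.018 -0.03   0.022  0.01  -0.002  0.056 -0.001  0.014
  0.001  0.029 -0.019 -0.035  0.001 -0.022  0.014  0.01  -0.011  0.005
  0.005]
```

```bash
nproc
cat > srch.py <<'E'
from plan import *
import sys,time,multiprocessing as mp
KK=np.array([1.007,.781,1.136,1.102,.891,1.047,1.046])
def jaca(q):
    H,L1,L2,L3,a0,a1,a2,a3,b0,b1,b2,b3,c=P
    ax=[];pt=[]
    x=np.array([0,0,H]);R=np.eye(3)
    ax.append(-R[:,2]);pt.append(x)
    R=rz(-q[0]);x=x+R@[a0,b0,0]; ax.append(R[:,1]);pt.append(x)
    R=R@ry(q[1]); ax.append(-R[:,2]);pt.append(x)
    R=R@rz(-q[2]); x=x+R@[a1,b1,L1]; ax.append(R[:,1]);pt.append(x)
    R=R@ry(q[3]); x=x+R@[a2,b2,L2]; ax.append(-R[:,2]);pt.append(x)
    R=R@rz(-q[4]); ax.append(R[:,1]);pt.append(x)
    R=R@ry(q[5]); x=x+R@[a3,b3,0]; ax.append(-R[:,2]);pt.append(x)
    R=R@rz(-q[6]+c); x=x+R@[0,0,L3]
    ax=np.array(ax).T; pt=np.array(pt).T
    return np.r_[np.cross(ax.T,(x[:,None]-pt).T).T,ax],x,np.c_[R[:,2],np.cross(R[:,0],R[:,2]),R[:,0]]
def leg(q,w,step=.03,k=KK):
    """constant tool-frame rows from q toward w; returns q, rows, minmargin"""
    J,x,R=jaca(q); d=R.T@(np.array(w)-x); n=max(1,int(np.ceil(np.linalg.norm(d)/step))); r=d/n; m=9
    for _ in range(n):
        J,x,R=jaca(q); q=q+k*(np.linalg.pinv(J)@np.r_[R@r,0,0,0]); m=min(m,(q-LO).min(),(HI-q).min())
        if m<.03: break
    return q,(r,n),m
def work(a):
    q0,seed,T,END=a; rng=np.random.default_rng(seed); t=time.time(); best=[]
    while time.time()-t<T:
        W=[]
        for i in range(rng.integers(1,4)):
            r=rng.uniform(.42,.72); an=np.radians(rng.uniform(-78,15)); W.append([r*np.cos(an),r*np.sin(an),rng.uniform(.2,.5)])
        W.append(END); q=np.array(q0,float); ok=True; legs=[]
        for w in W:
            q,l,m=leg(q,w); legs.append(l)
            x=jaca(q)[1]
            if m<.05 or x[2]<.12: ok=False;break
        if not ok: continue
        tl=tilt(q); c=10*np.hypot(tl[0],tl[1])+max(0,abs(q[2])-.7)*3+.02*sum(l[1] for l in legs)
        best.append((c,W,legs,q,tl)); best.sort(key=lambda b:b[0]); best=best[:3]
    return best
def search(q0,T=60,END=(.43,.004,.2)):
    n=mp.cpu_count()
    with mp.Pool(n) as p: B=sum(p.map(work,[(q0,s,T,list(END)) for s in range(n)]),[])
    B.sort(key=lambda b:b[0]); return B
E
timeout 300 python3 - <<'E'
from srch import *
from h import get_obs
q0=get_obs()['joint_pos']
J,x,R=jaca(q0); print(abs(J-jac(q0)).max(), x)
B=search(q0,90)
for b in B[:4]:
    print(round(b[0],2),np.round(b[1],2).tolist(),b[3].round(2),b[4].round(3))
    for r,n in b[2]: print('   ',r.round(4),n)
E
```

```text
4
2.7045579222839677e-06 [ 0.25551675 -0.5409087   0.39654374]
3.09 [[0.31, -0.51, 0.35], [0.43, 0.0, 0.2]] [ 1.22 -0.45 -1.25  2.18 -0.41  1.07 -0.97] [ 0.083 -0.06  -0.995]
    [ 0.0168  0.018  -0.0083] 3
    [ 0.0034  0.0161 -0.025 ] 18
3.1 [[0.31, -0.57, 0.34], [0.43, 0.0, 0.2]] [ 1.18 -0.45 -1.24  2.2  -0.41  1.05 -1.  ] [ 0.08  -0.063 -0.995]
    [0.0235 0.0102 0.0089] 3
    [ 0.0022  0.0154 -0.0255] 20
3.1 [[0.32, -0.5, 0.36], [0.43, 0.0, 0.2]] [ 1.21 -0.44 -1.24  2.18 -0.4   1.06 -0.98] [ 0.084 -0.063 -0.994]
    [ 0.0136  0.022  -0.0085] 3
    [ 0.004   0.0154 -0.0249] 18
3.1 [[0.29, -0.51, 0.29], [0.43, 0.0, 0.2]] [ 1.22 -0.45 -1.25  2.16 -0.42  1.08 -0.97] [ 0.085 -0.054 -0.995]
    [ 0.0261  0.0067 -0.0102] 4
    [ 0.0003  0.0178 -0.0238] 18
```

```bash
cat > srch2.py <<'E'
from srch import *
def evalW(q0,W,END):
    q=np.array(q0,float); legs=[]; pen=0
    for w in list(W)+[END]:
        q,l,m=leg(q,w,.035); legs.append(l); x=jaca(q)[1]
        if m<.08 or x[2]<.13: pen+=3+5*max(0,.08-m); break
    tl=tilt(q); c=pen+12*np.hypot(tl[0],tl[1])+max(0,abs(q[2])-.6)*4+.01*sum(l[1] for l in legs)+5*np.linalg.norm(jaca(q)[1]-END)
    return c,legs,q,tl
def samp(rng):
    r=rng.uniform(.38,.76); an=np.radians(rng.uniform(-78,18)); return [r*np.cos(an),r*np.sin(an),rng.uniform(.2,.55)]
def okw(w):
    r=np.hypot(w[0],w[1]); an=np.degrees(np.arctan2(w[1],w[0])); return .36<r<.78 and -80<an<20 and .18<w[2]<.6
def work2(a):
    q0,seed,T,END=a; rng=np.random.default_rng(seed); t=time.time(); best=None; cur=None
    while time.time()-t<T:
        if cur is None or it>120:
            n=rng.integers(2,7); cur=None
            for _ in range(15):
                W=np.array([samp(rng) for i in range(n)]); e=evalW(q0,W,END)
                if cur is None or e[0]<cur[0]: cur=(e[0],W,e[1],e[2],e[3])
            it=0
        W=cur[1]+rng.normal(0,.06*rng.choice([.3,1,2]),cur[1].shape)*(rng.random((len(cur[1]),1))<.6)
        it+=1
        if not all(okw(w) for w in W): continue
        e=evalW(q0,W,END)
        if e[0]<cur[0]: cur=(e[0],W,e[1],e[2],e[3]); it=0
        if best is None or cur[0]<best[0]: best=cur
    return best
def search2(q0,T,END=(.43,.004,.2)):
    with mp.Pool(4) as p: B=p.map(work2,[(q0,s,T,np.array(END)) for s in range(4)])
    B.sort(key=lambda b:b[0]); return B
E
timeout 300 python3 - <<'E'
from srch2 import *
from h import get_obs
q0=get_obs()['joint_pos']
B=search2(q0,150)
for b in B[:2]:
    print(round(b[0],2),b[3].round(2),b[4].round(3))
    for w,(r,n) in zip(list(b[1])+['END'],b[2]): print('   ',np.round(w,2) if w is not 'END' else w,r.round(4),n)
E
```

```text
3.24 [ 0.57 -0.22 -0.71  2.09 -0.01  1.08 -1.29] [ 0.153 -0.113 -0.982]
    [ 0.61 -0.47  0.19] [0.0208 0.0273 0.0006] 12
    [0.43 0.15 0.2 ] [-0.0076  0.0008 -0.0327] 19
    [0.34 0.12 0.38] [-0.0292 -0.0027  0.0127] 8
    END [0.0294 0.0029 0.0121] 7
3.41 [ 0.46 -0.19 -0.59  2.1   0.06  1.06 -1.41] [ 0.159 -0.138 -0.978]
    [ 0.65 -0.36  0.56] [-0.0085  0.0322  0.0013] 14
    [0.48 0.1  0.27] [ 0.013  -0.0058 -0.0299] 18
    [ 0.28 -0.32  0.55] [-0.0195 -0.0128  0.0248] 18
    [ 0.5  -0.42  0.32] [0.0275 0.0185 0.0053] 11
    [0.45 0.1  0.21] [ 0.0021  0.0045 -0.0335] 15
    END [-0.003  -0.0028  0.0343] 4<stdin>:7: SyntaxWarning: "is not" with 'str' literal. Did you mean "!="?
```

```bash
cat > s3.py <<'E'
import srch2
from srch2 import *
U=np.array([.99,.136])
def evalW(q0,W,END):
    q=np.array(q0,float); legs=[]; pen=0
    for w in list(W)+[END]:
        q,l,m=leg(q,w,.035); legs.append(l); x=jaca(q)[1]
        if m<.08 or x[2]<.13: pen+=3+5*max(0,.08-m); break
    tl=tilt(q); roll=-tl[0]*U[1]+tl[1]*U[0]; pit=tl[0]*U[0]+tl[1]*U[1]
    c=pen+15*abs(roll)+6*max(0,pit-.15)+6*max(0,-.05-pit)+max(0,abs(q[2])-.95)*6+.006*sum(l[1] for l in legs)+5*np.linalg.norm(jaca(q)[1]-END)
    return c,legs,q,tl
srch2.evalW=evalW
E
timeout 300 python3 - <<'E'
from s3 import *
from h import get_obs
q0=get_obs()['joint_pos']
B=srch2.search2(q0,130)
for b in B[:3]:
    print(round(b[0],2),b[3].round(2),b[4].round(3))
    for w,(r,n) in zip(list(b[1])+[[0,0,0]],b[2]): print('   ',np.round(w,2),r.round(4),n)
E
```

```text
1.31 [ 0.87 -0.3  -0.92  2.15 -0.26  1.01 -1.1 ] [ 0.184 -0.015 -0.983]
    [ 0.47 -0.08  0.19] [ 0.009   0.0219 -0.0246] 16
    [0.44 0.13 0.59] [-0.0324  0.0076 -0.0047] 14
    [ 0.22 -0.34  0.52] [ 0.007  -0.0257  0.0199] 16
    [ 0.36 -0.22  0.35] [ 0.0193  0.0255 -0.0091] 9
    [0 0 0] [ 0.019   0.0148 -0.025 ] 7
1.41 [ 0.98 -0.35 -0.92  2.14 -0.34  1.01 -0.97] [ 0.226 -0.005 -0.974]
    [ 0.24 -0.57  0.51] [-0.0264 -0.0027  0.0136] 4
    [ 0.36 -0.38  0.41] [ 0.013   0.0208 -0.0206] 8
    [0.5  0.03 0.39] [-0.0054  0.0222 -0.0237] 13
    [ 0.18 -0.41  0.47] [-0.0057 -0.0274  0.0187] 17
    [ 0.5  -0.07  0.21] [ 0.0162  0.0252 -0.0144] 18
    [0.43 0.09 0.27] [-0.0236 -0.007  -0.0176] 4
    [0 0 0] [ 0.0222 -0.013   0.0185] 3
1.42 [ 1.08 -0.36 -0.95  2.12 -0.37  1.03 -0.88] [ 0.235 -0.006 -0.972]
    [ 0.5  -0.03  0.37] [-0.002   0.0246 -0.0225] 17
    [ 0.26 -0.27  0.43] [-0.0091 -0.0284  0.0161] 11
    [ 0.48 -0.07  0.19] [ 0.0204  0.0222 -0.0117] 13
    [0 0 0] [-0.0148 -0.0211 -0.0082] 2
```

Emit:
play_rows --increments "0.009 0.022 -0.0246 0;0.009 0.022 -0.0246 0;0.009 0.022 -0.0246 0;0.009 0.022 -0.0246 0;0.009 0.022 -0.0246 0;0.009 0.022 -0.0246 0;0.009 0.022 -0.0246 0;0.009 0.022 -0.0246 0;0.009 0.022 -0.0246 0;0.009 0.022 -0.0246 0;0.009 0.022 -0.0246 0;0.009 0.022 -0.0246 0;0.009 0.022 -0.0246 0;0.009 0.022 -0.0246 0;0.009 0.022 -0.0246 0;0 0 0 0;0 0 0 0"

```text
clock: 51.5
position: [0.4753, -0.0756, 0.2475]
ee_rot: [0.346, 0.446, -0.409, 0.717]
ft_force: [-0.8, -0.7, 1.2]
grip_width: 0.752
```

```bash
timeout 300 python3 - <<'E'
from s3 import *
import s3
from h import get_obs,go
go(.4265,.0036,.2,-82.2)
o=get_obs(); q1=o['joint_pos']; print(q1.round(2))
q0=np.array([1.59,.07,-.52,1.48,-.04,1.33,-.11])
def sim(q,rows,k):
    q=np.array(q,float)
    for r in rows:
        J,x,R=jaca(q); q=q+k*(np.linalg.pinv(J)@np.r_[R@np.array(r),0,0,0])
    return q
S=[(D[2][0],[[0,-.012,.045]]*9,[.9,.292,-.383,1.785,.118,1.015,-.968]),([1.48,-.36,-1.45,2.06,-.30,1.04,-1.06],[[-.006,-.021,.0274]]*17,q0),(q0,[[.009,.022,-.0246]]*15,q1)]
for s in S: print('pred',sim(s[0],s[1],KK).round(2),tilt(sim(s[0],s[1],KK)).round(3),np.round(s[2],2))
f=least_squares(lambda k:np.r_[np.concatenate([sim(a,b,k)-c for a,b,c in S]),.1*(k-1)],np.ones(7)); print(f.x.round(3),f.fun.round(3))
E
```

```text
t 51.5 pos [ 0.4753 -0.0756  0.2475] yawz -67.5 tilt [ 0.267 -0.278 -0.923] F [-0.79 -0.73  1.23] w 0.752 j7 -0.91
turn 0.257 then tool shift [ 0.0087 -0.0418 -0.0954] (before-turn frame [ 0.0087 -0.0162 -0.1028] )  newyaw -82.9
[ 1.37 -0.46 -1.19  2.01 -0.22  0.99 -0.91]
pred [ 0.9   0.25 -0.35  1.81  0.13  1.01 -0.94] [ 0.072 -0.073 -0.995] [ 0.9   0.29 -0.38  1.78  0.12  1.01 -0.97]
pred [ 1.65  0.05 -0.45  1.53 -0.02  1.29 -0.1 ] [ 0.142 -0.236 -0.961] [ 1.59  0.07 -0.52  1.48 -0.04  1.33 -0.11]
pred [ 1.34 -0.24 -1.23  2.12 -0.19  0.97 -0.96] [ 0.132 -0.088 -0.987] [ 1.37 -0.46 -1.19  2.01 -0.22  0.99 -0.91]
[0.996 0.957 1.087 1.07  0.991 0.907 1.031] [-0.011 -0.054  0.028  0.039 -0.012 -0.01   0.019  0.048  0.072  0.02
  0.065  0.061 -0.067 -0.02   0.006  0.124 -0.028  0.092 -0.015  0.03
  0.001 -0.    -0.004  0.009  0.007 -0.001 -0.009  0.003]
```

Emit:
play_rows --increments "0 0 0.048 0;0 0 0.048 0;0 0 0.048 0;0 0 0.048 0;0 0 0.048 0;0 0 0.048 0;0 0 0.048 0;0 0 0 0;0 0 0 0"

```text
clock: 52.4
position: [0.5706, -0.3502, 0.3692]
ee_rot: [0.342, 0.442, -0.424, 0.713]
ft_force: [-0.4, 1.5, -1.1]
grip_width: 0.753
```

Run:
```python
from h import *
o=get_obs();print(o['joint_pos'].round(3));go(.4265,.0036,.2,-82.2)
```

```text
[ 1.398  0.353 -1.275  1.451  0.613  1.288 -1.064]
t 52.4 pos [ 0.5706 -0.3502  0.3692] yawz -68.4 tilt [ 0.25  -0.301 -0.92 ] F [-0.37  1.54 -1.14] w 0.753 j7 -1.06
turn 0.24 then tool shift [ 0.0133 -0.1049 -0.4043] (before-turn frame [ 0.0133 -0.0057 -0.4176] )  newyaw -83.0
```

Emit:
play_rows --increments "0 0 -0.012 0;0 0 -0.012 0;0 0 -0.012 0;0 0 -0.012 0;0 0 -0.012 0;0 0 -0.012 0;0 0 -0.012 0;0 0 -0.012 0;0 0 -0.012 0;0 0 -0.012 0;0 0 -0.012 0;0 0 -0.012 0;0 0 0 0;0 0 0 0"

```text
clock: 53.8
position: [0.5069, -0.2022, 0.2997]
ee_rot: [0.323, 0.448, -0.433, 0.712]
ft_force: [0.4, 0.1, 0.2]
grip_width: 0.754
```

Run:
```python
from h import *
o=get_obs();print(o['joint_pos'].round(3));go(.4265,.0036,.2,-82.2)
```

```text
[ 1.614 -0.17  -1.34   1.812  0.113  1.062 -0.945]
t 53.8 pos [ 0.5069 -0.2022  0.2997] yawz -67.1 tilt [ 0.222 -0.327 -0.919] F [0.39 0.12 0.19] w 0.754 j7 -0.94
turn 0.263 then tool shift [ 0.0064 -0.0577 -0.2354] (before-turn frame [ 0.0064  0.0054 -0.2423] )  newyaw -83.2
```

```bash
date; stat -c %y pics/scene0.png; timeout 100 python3 - <<'E'
from srch import *
S=[('A',D[2][0],[[0,-.012,.045,0]]*9,[.9,.292,-.383,1.785,.118,1.015,-.968]),('C',[1.31,-.01,-1.42,2.1,.04,.98,1.55],[[0,0,0,.14]]*20,[1.48,-.36,-1.45,2.06,-.30,1.04,-1.06]),('B',[1.48,-.36,-1.45,2.06,-.30,1.04,-1.06],[[-.006,-.021,.0274,0]]*17,[1.59,.07,-.52,1.48,-.04,1.33,-.11]),('D',[1.59,.07,-.52,1.48,-.04,1.33,-.11],[[.009,.022,-.0246,0]]*15,[1.37,-.46,-1.19,2.01,-.22,.99,-.91]),
('E',[1.37,-.46,-1.19,2.01,-.22,.99,-.91],[[0,0,.048,0]]*7,[1.398,.353,-1.275,1.451,.613,1.288,-1.064]),('F',[1.398,.353,-1.275,1.451,.613,1.288,-1.064],[[0,0,-.012,0]]*12,[1.614,-.17,-1.34,1.812,.113,1.062,-.945])]
def sim(q,rows,lam=0,mode=0,it=1):
    q=np.array(q,float)
    for r in rows:
        J,x,R=jaca(q); X=x+R@np.array(r[:3]); Rt=R@Rn.from_rotvec([r[3],0,0]).as_matrix()
        for _ in range(it):
            J,x,_r=jaca(q); e=np.r_[X-x,Rn.from_matrix(Rt@_r.T).as_rotvec()]
            q=q+J.T@np.linalg.solve(J@J.T+lam*np.eye(6),e)
    return q
for n,a,b,c in S:
    print(n,'meas',np.round(c,2),tilt(c).round(3),fk2(P,c)[0].round(3))
    for lam in (0,.01,.04):
        p=sim(a,b,lam); print('   ',lam,p.round(2),tilt(p).round(3),fk2(P,p)[0].round(3))
E
```

```text
Sat Dec  5 22:56:52 UTC 2026
2026-12-05 22:21:53.276366085 +0000
A meas [ 0.9   0.29 -0.38  1.78  0.12  1.01 -0.97] [ 0.066 -0.03  -0.997] [ 0.459 -0.344  0.123]
    0 [ 0.89  0.23 -0.38  1.84  0.09  1.   -0.97] [ 0.078 -0.04  -0.996] [ 0.445 -0.328  0.131]
    0.01 [ 0.85  0.23 -0.41  1.86  0.13  0.99 -1.07] [ 0.072 -0.056 -0.996] [ 0.462 -0.299  0.125]
    0.04 [ 0.75  0.24 -0.46  1.88  0.2   0.97 -1.28] [ 0.062 -0.086 -0.994] [ 0.488 -0.241  0.114]
C meas [ 1.48 -0.36 -1.45  2.06 -0.3   1.04 -1.06] [ 0.1   -0.101 -0.99 ] [0.436 0.009 0.158]
    0 [ 1.41 -0.01 -1.51  2.1   0.04  0.98 -1.24] [ 0.068 -0.036 -0.997] [0.424 0.007 0.126]
    0.01 [ 1.72 -0.69 -1.35  2.15 -0.76  1.17 -0.39] [ 0.089 -0.02  -0.996] [ 0.403 -0.032  0.133]
    0.04 [ 1.78 -0.57 -1.23  2.22 -0.68  1.13 -0.16] [ 0.113  0.009 -0.994] [ 0.359 -0.113  0.138]
B meas [ 1.59  0.07 -0.52  1.48 -0.04  1.33 -0.11] [ 0.192 -0.2   -0.961] [ 0.255 -0.54   0.397]
    0 [ 1.63  0.17 -0.57  1.6   0.07  1.28 -0.18] [ 0.083 -0.099 -0.992] [ 0.221 -0.536  0.285]
    0.01 [ 1.73  0.14 -0.75  1.67  0.1   1.23 -0.28] [ 0.077 -0.11
[... 604 characters left out ...]
 -0.35   0.369]
    0 [ 1.82  0.31 -1.6   1.4   0.57  1.17 -1.01] [ 0.454 -0.372 -0.81 ] [ 0.557 -0.403  0.491]
    0.01 [ 1.72  0.08 -1.29  1.6   0.24  1.12 -0.79] [ 0.3   -0.295 -0.907] [ 0.511 -0.353  0.374]
    0.04 [ 1.63 -0.11 -1.12  1.71  0.04  1.05 -0.69] [ 0.299 -0.301 -0.906] [ 0.493 -0.314  0.355]
F meas [ 1.61 -0.17 -1.34  1.81  0.11  1.06 -0.94] [ 0.222 -0.327 -0.919] [ 0.507 -0.202  0.299]
    0 [ 1.75 -0.03 -1.5   1.76  0.24  1.08 -1.01] [ 0.24  -0.303 -0.922] [ 0.522 -0.229  0.308]
    0.01 [ 1.5   0.16 -1.4   1.69  0.47  1.17 -1.18] [ 0.237 -0.3   -0.924] [ 0.544 -0.235  0.318]
    0.04 [ 1.41  0.23 -1.35  1.62  0.53  1.23 -1.19] [ 0.233 -0.295 -0.927] [ 0.558 -0.249  0.332]
```

```bash
timeout 100 python3 - <<'E'
from srch import *
from h import get_obs
q=get_obs()['joint_pos']; one=np.ones(7)
for W in ([[.2,-.58,.33],[.45,-.5,.36],[.66,-.15,.38],[.64,.205,.36]],[[.17,-.62,.33],[.66,-.1,.38],[.64,.205,.36]],[[.30,-.58,.33],[.62,-.3,.38],[.64,.205,.36]]):
    p=q.copy()
    for w in W:
        p,(r,n),m=leg(p,w,.033,one); print(w,r.round(4),n,p.round(2),round(m,2),tilt(p).round(2))
    print()
E
```

```text
[0.2, -0.58, 0.33] [ 0.0018 -0.0289  0.0149] 15 [ 1.67 -0.01 -0.42  1.73 -0.14  1.02  0.14] 0.23 [ 0.23 -0.33 -0.91]
[0.45, -0.5, 0.36] [0.0007 0.03   0.0049] 9 [ 1.33  0.14 -0.68  1.53  0.23  1.1  -0.56] 0.49 [ 0.24 -0.34 -0.91]
[0.66, -0.15, 0.38] [-0.0063  0.0257 -0.0163] 13 [ 0.7   0.29 -0.91  1.39  0.64  1.4  -1.4 ] 0.56 [ 0.25 -0.35 -0.9 ]
[0.64, 0.205, 0.36] [-0.0098  0.0118 -0.0282] 11 [ 0.05  0.49 -0.97  1.25  0.84  1.7  -1.99] 0.36 [ 0.25 -0.36 -0.9 ]

[0.17, -0.62, 0.33] [ 0.002  -0.028   0.0145] 17 [ 1.7   0.07 -0.4   1.66 -0.13  1.03  0.2 ] 0.23 [ 0.23 -0.33 -0.91]
[0.66, -0.1, 0.38] [-0.0047  0.0306 -0.0107] 22 [ 0.79  0.42 -1.24  1.39  0.84  1.51 -1.6 ] 0.09 [ 0.25 -0.36 -0.9 ]
[0.64, 0.205, 0.36] [-0.0108  0.0112 -0.029 ] 9 [ 0.13  0.57 -1.16  1.24  0.96  1.77 -2.05] 0.23 [ 0.25 -0.37 -0.9 ]

[0.3, -0.58, 0.33] [ 0.0035 -0.0244  0.0185] 14 [ 1.74  0.11 -0.73  1.63  0.07  1.02 -0.16] 0.24 [ 0.22 -0.33 -0.92]
[0.62, -0.3, 0.38] [-0.0048  0.03   -0.0069] 14 [ 1.03  0.31 -0.99  1.39  0.6   1.33 -1.15] 0.48 [ 0.23 -0.34 -0.91]
[0.64, 0.205, 0.36] [-0.0092  0.014  -0.0264] 16 [ 0.08  0.52 -1.05  1.24  0.87  1.74 -2.  ] 0.32 [ 0.23 -0.35 -0.91]
```

Emit:
play_rows --increments "0.003 -0.029 0.015 0;0.003 -0.029 0.015 0;0.003 -0.029 0.015 0;0.003 -0.029 0.015 0;0.003 -0.029 0.015 0;0.003 -0.029 0.015 0;0.003 -0.029 0.015 0;0.003 -0.029 0.015 0;0.003 -0.029 0.015 0;0.003 -0.029 0.015 0;0.003 -0.029 0.015 0;0.003 -0.029 0.015 0;0.003 -0.029 0.015 0;0.003 -0.029 0.015 0;0.003 -0.029 0.015 0;0 0 0 0"

```text
clock: 55.4
position: [0.1877, -0.6037, 0.3057]
ee_rot: [0.323, 0.455, -0.434, 0.707]
ft_force: [-0.1, 0.6, -0.3]
grip_width: 0.75
```

```bash
timeout 100 python3 - <<'E'
from srch import *
from h import get_obs
o=get_obs(); q=o['joint_pos']; print(q.round(2),o['position'].round(3),tilt(q).round(3)); one=np.ones(7)
for W in ([[.45,-.5,.36],[.66,-.15,.38],[.64,.205,.36]],[[.5,-.35,.36],[.64,.205,.36]],[[.45,-.45,.45],[.6,0,.42],[.64,.205,.36]]):
    p=q.copy()
    for w in W:
        p,(r,n),m=leg(p,w,.033,one); print(w,r.round(4),n,p.round(2),round(m,2),tilt(p).round(2))
    print()
E
```

```text
[ 1.72  0.09 -0.5   1.67 -0.06  1.01  0.1 ] [ 0.188 -0.604  0.306] [ 0.209 -0.32  -0.924]
[0.45, -0.5, 0.36] [-0.0032  0.0316  0.0031] 9 [ 1.34  0.17 -0.71  1.5   0.26  1.14 -0.57] 0.57 [ 0.21 -0.33 -0.92]
[0.66, -0.15, 0.38] [-0.0065  0.0258 -0.0162] 13 [ 0.69  0.32 -0.92  1.36  0.64  1.44 -1.39] 0.55 [ 0.22 -0.34 -0.92]
[0.64, 0.205, 0.36] [-0.0093  0.0118 -0.0283] 11 [ 0.05  0.5  -0.97  1.22  0.82  1.72 -1.97] 0.34 [ 0.22 -0.34 -0.91]

[0.5, -0.35, 0.36] [-0.0051  0.0302 -0.0063] 13 [ 1.34  0.03 -0.93  1.63  0.27  1.16 -0.81] 0.44 [ 0.21 -0.33 -0.92]
[0.64, 0.205, 0.36] [-0.0083  0.0199 -0.023 ] 18 [ 0.1   0.57 -1.11  1.23  0.91  1.77 -2.03] 0.21 [ 0.22 -0.35 -0.91]

[0.45, -0.45, 0.45] [-0.0116  0.0283  0.0017] 11 [ 1.37  0.08 -0.78  1.4   0.21  1.32 -0.57] 0.51 [ 0.21 -0.33 -0.92]
[0.6, 0, 0.42] [-0.0056  0.0213 -0.0224] 15 [ 0.71  0.25 -1.21  1.4   0.65  1.6  -1.63] 0.25 [ 0.22 -0.34 -0.92]
[0.64, 0.205, 0.36] [-0.0006  0.0176 -0.0255] 7 [ 0.09  0.57 -1.1   1.21  0.91  1.77 -2.01] 0.27 [ 0.22 -0.35 -0.91]
```

Emit:
play_rows --increments "-0.003 0.0316 0.003 0;-0.003 0.0316 0.003 0;-0.003 0.0316 0.003 0;-0.003 0.0316 0.003 0;-0.003 0.0316 0.003 0;-0.003 0.0316 0.003 0;-0.003 0.0316 0.003 0;-0.003 0.0316 0.003 0;-0.003 0.0316 0.003 0;0 0 0 0"

```text
clock: 56.4
position: [0.4574, -0.4974, 0.3515]
ee_rot: [0.329, 0.457, -0.436, 0.702]
ft_force: [0.4, -1.0, -0.4]
grip_width: 0.751
```

Emit:
play_rows --increments "-0.0065 0.026 -0.016 0;-0.0065 0.026 -0.016 0;-0.0065 0.026 -0.016 0;-0.0065 0.026 -0.016 0;-0.0065 0.026 -0.016 0;-0.0065 0.026 -0.016 0;-0.0065 0.026 -0.016 0;-0.0065 0.026 -0.016 0;-0.0065 0.026 -0.016 0;-0.0065 0.026 -0.016 0;-0.0065 0.026 -0.016 0;-0.0065 0.026 -0.016 0;0 0 0 0;0 0 0 0"

```text
clock: 57.8
position: [0.6603, -0.1769, 0.3628]
ee_rot: [0.33, 0.461, -0.441, 0.696]
ft_force: [0.5, -1.0, 0.8]
grip_width: 0.751
```

```bash
timeout 100 python3 - <<'E'
from srch import *
from h import *
o=get_obs(); q=o['joint_pos']; print(q.round(2),o['position'].round(3),tilt(q).round(3)); one=np.ones(7)
p=q.copy()
for w in [[.64,.205,.40]]:
        p,(r,n),m=leg(p,w,.033,one); print(w,r.round(4),n,p.round(2),round(m,2),tilt(p).round(2))
# cheek top line in world (right cheek, y=-119 mid), and wanted yaw
a=.341; c,s=np.cos(a),np.sin(a)
for X in (-.06,-.03,0): print(X,[round(.645+c*X+s*.119,4),round(.334+s*X-c*.119,4)])
go(.645,.205,.40,-90+19.5)
E
```

```text
[ 0.68  0.36 -0.85  1.32  0.61  1.43 -1.33] [ 0.66  -0.177  0.363] [ 0.187 -0.309 -0.932]
[0.64, 0.205, 0.4] [-0.013   0.0111 -0.027 ] 12 [ 0.01  0.49 -0.93  1.12  0.76  1.79 -1.91] 0.27 [ 0.19 -0.31 -0.93]
-0.06 [np.float64(0.6283), np.float64(0.2018)]
-0.03 [np.float64(0.6565), np.float64(0.2118)]
0 [np.float64(0.6848), np.float64(0.2219)]
t 57.8 pos [ 0.6603 -0.1769  0.3628] yawz -68.0 tilt [ 0.187 -0.309 -0.932] F [ 0.5  -0.97  0.81] w 0.751 j7 -1.33
turn 0.044 then tool shift [-0.1557  0.1238 -0.3284] (before-turn frame [-0.1557  0.1383 -0.3226] )  newyaw -70.7
```

Emit:
play_rows --increments "-0.013 0.0115 -0.027 0;-0.013 0.0115 -0.027 0;-0.013 0.0115 -0.027 0;-0.013 0.0115 -0.027 0;-0.013 0.0115 -0.027 0;-0.013 0.0115 -0.027 0;-0.013 0.0115 -0.027 0;-0.013 0.0115 -0.027 0;-0.013 0.0115 -0.027 0;-0.013 0.0115 -0.027 0;-0.012 0.011 -0.025 0;0 0 0 0;0 0 0 0"

```text
clock: 59.1
position: [0.648, 0.1591, 0.3916]
ee_rot: [0.333, 0.455, -0.455, 0.689]
ft_force: [1.0, 0.2, -0.0]
grip_width: 0.751
```

```bash
timeout 100 python3 - <<'E'
from h import *
from kin import tilt
o=get_obs(); q=o['joint_pos']; print(q.round(2),tilt(q).round(3))
go(.6565,.2118,.285,-70.5); go(.6565,.2118,.33,-70.5)
snap('wrist','w30.png'); snap('scene','s30.png')
E
```

```text
[ 0.08  0.49 -0.91  1.12  0.76  1.77 -1.87] [ 0.171 -0.324 -0.931]
t 59.1 pos [0.648  0.1591 0.3916] yawz -69.6 tilt [ 0.171 -0.324 -0.931] F [ 0.99  0.17 -0.04] w 0.751 j7 -1.87
turn 0.016 then tool shift [ 0.0836  0.021  -0.0823] (before-turn frame [ 0.0836  0.0223 -0.082 ] )  newyaw -70.6
t 59.1 pos [0.648  0.1591 0.3916] yawz -69.6 tilt [ 0.171 -0.324 -0.931] F [ 0.99  0.17 -0.04] w 0.751 j7 -1.87
turn 0.016 then tool shift [ 0.0417  0.0233 -0.066 ] (before-turn frame [ 0.0417  0.0243 -0.0656] )  newyaw -70.6
```

View pics/w30.png

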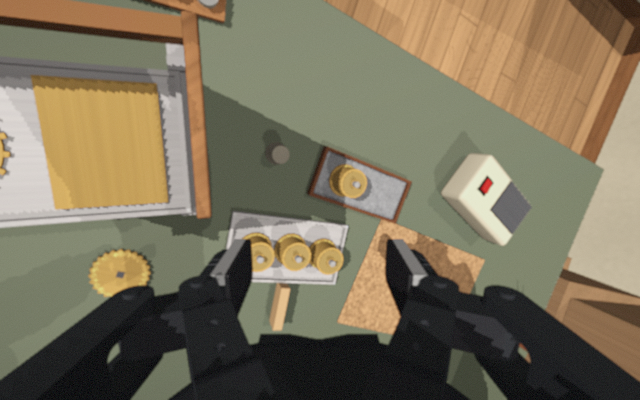

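View pics/s30.png

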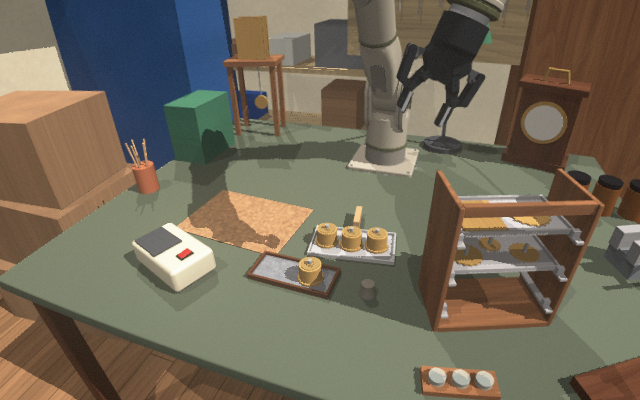

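```bash
timeout 100 python3 - <<'E'
from h import *
import json
o=get_obs(); c=camera('wrist')
p=unproj(c,[(196.5,217.5),(211,216.5),(181,14),(198,14)],.29,o); print(p.round(4))
d=p[2]-p[0]; print('yaw',np.degrees(np.arctan2(d[1],d[0])))
m=(p[0]+p[1])/2; print('front mid',m.round(4),'thick',np.linalg.norm(p[1]-p[0]))
t=m+ (p[2]-p[0])/np.linalg.norm(p[2]-p[0])*.02; print('grip at',t.round(4))
go(t[0],t[1],.33,-70.5); go(t[0],t[1],.283,-70.5)
# tray corners, at z .01
print('tray',unproj(c,[(232,212),(348,226),(336,284),(226,275)],.01,o).round(4))
E
```

```text
[[0.629  0.2088 0.29  ]
 [0.6322 0.1995 0.29  ]
 [0.7524 0.2525 0.29  ]
 [0.757  0.2437 0.29  ]]
yaw 19.5295288264452
front mid [0.6306 0.2042 0.29  ] thick 0.009734132434661964
grip at [0.6495 0.2108 0.29  ]
t 59.2 pos [0.648  0.1585 0.3919] yawz -69.7 tilt [ 0.171 -0.324 -0.93 ] F [-0.85  0.18  0.89] w 0.75 j7 -1.87
turn 0.014 then tool shift [ 0.0409  0.0166 -0.068 ] (before-turn frame [ 0.0409  0.0176 -0.0678] )  newyaw -70.6
t 59.2 pos [0.648  0.1585 0.3919] yawz -69.7 tilt [ 0.171 -0.324 -0.93 ] F [-0.85  0.18  0.89] w 0.75 j7 -1.87
turn 0.014 then tool shift [ 0.0846  0.0143 -0.0851] (before-turn frame [ 0.0846  0.0155 -0.0849] )  newyaw -70.6
tray [[ 0.5809  0.1375  0.01  ]
 [ 0.6095 -0.0794  0.01  ]
 [ 0.4918 -0.0976  0.01  ]
 [ 0.4732  0.1147  0.01  ]]
```

Emit:
play_rows --increments "0.008 0.0043 -0.017 0.014;0.01 0.0043 -0.017 0;0.01 0.004 -0.017 0;0.01 0.004 -0.017 0;0 0 0 0;0 0 0 0"

```text
clock: 59.85
position: [0.6507, 0.2073, 0.3296]
ee_rot: [0.339, 0.449, -0.462, 0.685]
ft_force: [-0.5, -0.5, 0.7]
grip_width: 0.751
```

```bash
timeout 100 python3 - <<'E'
from h import *
snap('wrist','w31.png')
go(.6495,.2108,.281,-70.5)
E
```

```text
t 59.9 pos [0.6506 0.2074 0.3295] yawz -71.0 tilt [ 0.17  -0.328 -0.929] F [-0.88 -0.68 -1.69] w 0.75 j7 -2.0
turn -0.009 then tool shift [ 0.0437 -0.0021 -0.0211] (before-turn frame [ 0.0437 -0.0023 -0.021 ] )  newyaw -70.5
```

View pics/w31.png

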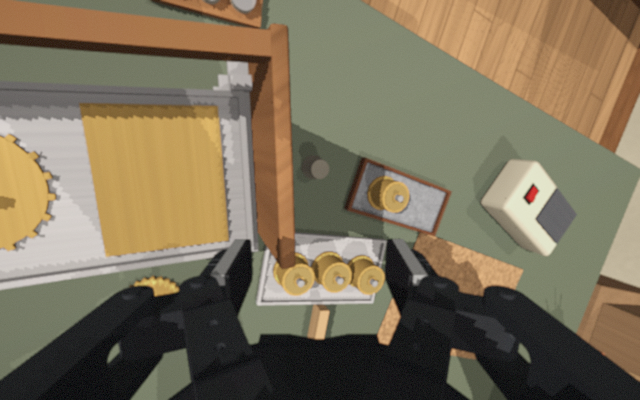

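Emit:
play_rows --increments "0.01 -0.0005 -0.005 0;0.011 -0.0005 -0.0055 0;0.011 -0.0005 -0.0055 0;0.009 -0.0005 -0.005 0;0 0 0 0;0 0 0 0"

```text
clock: 60.5
position: [0.6498, 0.2101, 0.2804]
ee_rot: [0.34, 0.449, -0.462, 0.685]
ft_force: [0.2, -0.5, 0.3]
grip_width: 0.754
```

```bash
timeout 100 python3 - <<'E'
from h import *
snap('wrist','w32.png')
go(.6495,.2108,.281,-70.5)
E
```

```text
t 60.5 pos [0.6497 0.2101 0.2804] yawz -71.2 tilt [ 0.17  -0.328 -0.929] F [ 0.01 -0.33  0.05] w 0.75 j7 -2.06
turn -0.012 then tool shift [-0.0008  0.     -0.0004] (before-turn frame [-0.0008  0.     -0.0004] )  newyaw -70.5
```

View pics/w32.png

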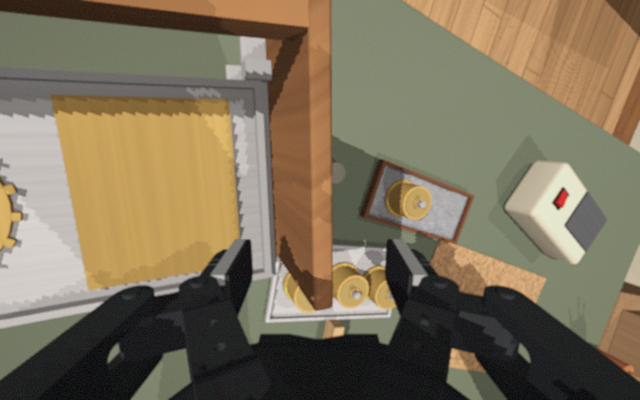

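Emit:
play_rows --increments "0 0 0 0;0 0 0 0;0 0 0 0;0.0004 0 0 0;-0.0004 0 0 0;0.0004 0 0 0;-0.0004 0 0 0;0.0004 0 0 0;-0.0004 0 0 0;0.0004 0 0 0;-0.0004 0 0 0;0.0004 0 0 0;-0.0004 0 0 0" --hand 1 --squeeze 30

```text
clock: 61.85
position: [0.6496, 0.2116, 0.2814]
ee_rot: [0.341, 0.449, -0.461, 0.685]
ft_force: [0.7, 0.8, -5.5]
grip_width: 0.17
```

```bash
timeout 100 python3 - <<'E'
from h import *
go(.6495,.2108,.281,-70.5); o,R=pose(); print('roll R[2,2]',R[2,2].round(3),o['torque'].round(2),o['joint_pos'].round(2))
E
```

```text
t 61.9 pos [0.6496 0.2116 0.2814] yawz -71.1 tilt [ 0.171 -0.326 -0.93 ] F [ 0.73  0.83 -5.55] w 0.17 j7 -2.06
turn -0.011 then tool shift [ 0.0006 -0.0004  0.0005] (before-turn frame [ 0.0006 -0.0004  0.0005] )  newyaw -70.5
roll R[2,2] 0.364 [1.07 0.22 0.22] [ 0.01  0.58 -0.89  1.25  0.79  1.64 -2.06]
```

Emit:
play_rows --increments "0.0018 0 0.0047 0;0.0018 0 0.0047 0;0.0018 0 0.0047 0;0.0018 0 0.0047 0;0.0018 0 0.0047 0;0.0018 0 0.0047 0;0.0018 0 0.0047 0;0.0018 0 0.0047 0;0.0018 0 0.0047 0;0.0018 0 0.0047 0;0.0018 0 0.0047 0;0.0018 0 0.0047 0" --squeeze 60

```text
clock: 63.05
position: [0.6496, 0.2113, 0.282]
ee_rot: [0.345, 0.484, -0.424, 0.683]
ft_force: [-8.3, 11.0, 0.5]
grip_width: 0.135
```

```bash
timeout 100 python3 - <<'E'
from h import *
go(.6495,.2108,.281,-70.5); o,R=pose(); print('roll R[2,2]',R[2,2].round(3),o['torque'].round(2),o['joint_pos'].round(2))
E
```

```text
t 63.0 pos [0.6496 0.2113 0.282 ] yawz -67.3 tilt [ 0.171 -0.245 -0.954] F [-8.35 10.98  0.52] w 0.135 j7 -1.97
turn 0.055 then tool shift [ 0.001  -0.0003  0.0001] (before-turn frame [ 0.001  -0.0003  0.0001] )  newyaw -70.6
roll R[2,2] 0.293 [ 3.29  1.8  -0.42] [ 0.08  0.56 -0.93  1.27  0.74  1.57 -1.97]
```

Emit:
play_rows --increments "0.0028 0 0.0085 0.004;0.0028 0 0.0085 0.004;0.0028 0 0.0085 0.004;0.0028 0 0.0085 0.004;0.0028 0 0.0085 0.004;0.0025 0 0.0085 0.004;0.0025 0 0.0085 0.004;0.0025 0 0.0085 0.004;0.0025 0 0.0085 0.004;0.0022 0 0.0085 0.004;0.0022 0 0.0085 0.004;0.002 0 0.0085 0.004;0.002 0 0.0085 0.004;0.002 0 0.0085 0.004;0.0018 0 0.0085 0.004"

```text
clock: 64.55
position: [0.6501, 0.2111, 0.2813]
ee_rot: [0.366, 0.544, -0.367, 0.66]
ft_force: [-12.8, 19.6, -0.3]
grip_width: 0.123
```

```bash
timeout 100 python3 - <<'E'
from h import *
go(.6495,.2108,.281,-70.5); o,R=pose(); print('roll R[2,2]',R[2,2].round(3),o['torque'].round(2),o['joint_pos'].round(2))
E
```

```text
t 64.5 pos [0.6501 0.2111 0.2813] yawz -63.1 tilt [ 0.139 -0.086 -0.987] F [-12.84  19.55  -0.25] w 0.123 j7 -1.84
turn 0.13 then tool shift [ 0.0002 -0.0007  0.    ] (before-turn frame [ 0.0002 -0.0007 -0.0001] )  newyaw -70.5
roll R[2,2] 0.14 [ 4.67  2.88 -0.58] [ 0.22  0.55 -1.01  1.29  0.62  1.49 -1.84]
```

Emit:
play_rows --increments "0.0015 0.002 0.0085 0.012;0.0015 0.002 0.0085 0.012;0.0012 0.002 0.0085 0.012;0.0012 0.002 0.0085 0.012;0.001 0.002 0.0085 0.012;0.001 0.002 0.0085 0.012;0.001 0.002 0.0085 0.012;0.0005 0.002 0.0085 0.012;0.0005 0.002 0.0085 0.012;0 0.002 0.0085 0.012;0 0.002 0.006 0.012"

```text
clock: 65.65
position: [0.6501, 0.2112, 0.2803]
ee_rot: [0.386, 0.577, -0.375, 0.614]
ft_force: [-17.7, 5.0, 2.1]
grip_width: 0.113
```

```bash
timeout 100 python3 - <<'E'
from h import *
go(.6495,.2108,.281,-70.5); o,R=pose(); print('roll R[2,2]',R[2,2].round(3),o['torque'].round(2),o['joint_pos'].round(2))
E
```

```text
t 65.7 pos [0.6501 0.2112 0.2803] yawz -65.2 tilt [ 0.052 -0.015 -0.999] F [-17.66   5.04   2.11] w 0.113 j7 -1.83
turn 0.092 then tool shift [-0.0007 -0.0007  0.0002] (before-turn frame [-0.0007 -0.0007  0.0002] )  newyaw -70.5
roll R[2,2] 0.035 [ 1.25  3.18 -0.96] [ 0.23  0.6  -1.01  1.23  0.55  1.54 -1.83]
```

Emit:
play_rows --increments "0 0 0 0;0 0 0 0;0 0 0 0;0 0 0 0;0 0 0 0" --hand -0.5

```text
clock: 66.15
position: [0.6504, 0.2104, 0.2808]
ee_rot: [0.386, 0.577, -0.376, 0.614]
ft_force: [0.1, -0.3, 0.1]
grip_width: 0.749
```

Emit:
play_rows --increments "-0.015 0 0 0;-0.02 0 0 0;-0.02 0 0 0;0 0 0 0;0 0 0 0"

```text
clock: 66.65
position: [0.6479, 0.2099, 0.3412]
ee_rot: [0.387, 0.576, -0.376, 0.614]
ft_force: [0.5, 0.1, -0.6]
grip_width: 0.751
```

```bash
timeout 200 python3 - <<'E'
from srch import *
from h import *
go(.4265,.0036,.15,-82.2)
q=get_obs()['joint_pos']; print(q.round(2)); one=np.ones(7)
for W in ([[.43,.004,.15]],[[.66,-.2,.34],[.43,.004,.15]],[[.55,-.45,.34],[.43,.004,.15]],[[.64,-.2,.34],[.5,-.35,.25],[.43,.004,.15]]):
    p=q.copy(); 
    for w in W+[[.43,.004,.03],[.43,.004,.12],[.43,.2,.12],[.53,.293,.08]]:
        p,(r,n),m=leg(p,w,.03,one); print(w,r.round(4),n,p.round(2),round(m,2),tilt(p).round(2))
    print()
E
```

```text
t 66.7 pos [0.6479 0.2099 0.3412] yawz -65.4 tilt [ 0.055 -0.017 -0.998] F [ 0.54  0.15 -0.6 ] w 0.751 j7 -1.81
turn 0.294 then tool shift [ 0.1823 -0.2572  0.1697] (before-turn frame [ 0.1823 -0.2953  0.088 ] )  newyaw -82.2
[ 0.21  0.58 -1.02  1.12  0.53  1.65 -1.81]
[0.43, 0.004, 0.15] [ 0.0153 -0.0243  0.0075] 12 [ 1.07 -0.05 -1.16  2.08 -0.01  1.03 -1.26] 0.28 [ 0.05 -0.03 -1.  ]
[0.43, 0.004, 0.03] [ 0.028   0.0015 -0.0006] 4 [ 0.87  0.31 -1.1   2.17  0.41  0.83 -1.64] 0.25 [ 0.05 -0.02 -1.  ]
[0.43, 0.004, 0.12] [-0.0231  0.0001  0.0035] 4 [ 1.11  0.08 -1.25  2.09  0.11  0.99 -1.35] 0.22 [ 0.05 -0.01 -1.  ]
[0.43, 0.2, 0.12] [-0.0008  0.0115 -0.0247] 7 [ 0.58  0.29 -1.25  1.99  0.36  1.06 -1.98] 0.17 [ 0.05 -0.02 -1.  ]
[0.53, 0.293, 0.08] [ 0.0084  0.0264 -0.0085] 5 [ 0.14  0.64 -0.99  1.69  0.65  1.15 -2.2 ] 0.29 [ 0.05 -0.04 -1.  ]

[0.66, -0.2, 0.34] [ 0.0007 -0.0114  0.027 ] 14 [ 0.83  0.56 -0.99  1.14  0.48  1.61 -1.17] 0.43 [ 0.05 -0.02 -1.  ]
[0.43, 0.004, 0.15] [ 0.0144 -0.0102 -0.0237] 12 [ 1.16 -0.01 -1.24  2.07  0.02  1.04 -1.25] 0.23 [ 0.04 -0.03 -1.  ]
[0.43, 0.0
[... 1274 characters left out ...]

[0.5, -0.35, 0.25] [ 0.0106 -0.0231  0.01  ] 8 [ 1.33  0.41 -1.01  1.51  0.35  1.35 -0.85] 0.45 [ 0.05 -0.02 -1.  ]
[0.43, 0.004, 0.15] [ 0.0069  0.0062 -0.0269] 13 [ 1.26 -0.05 -1.32  2.07 -0.02  1.04 -1.2 ] 0.15 [ 0.04 -0.02 -1.  ]
[0.43, 0.004, 0.03] [ 0.028   0.0023 -0.0019] 4 [ 0.92  0.37 -1.17  2.16  0.49  0.85 -1.68] 0.09 [ 0.05 -0.01 -1.  ]
[0.43, 0.004, 0.12] [-0.024  -0.0006  0.0038] 4 [ 1.24  0.15 -1.41  2.08  0.2   1.01 -1.4 ] 0.06 [ 0.04 -0.01 -1.  ]
[0.43, 0.2, 0.12] [-0.0009  0.0121 -0.0245] 7 [ 0.6   0.32 -1.28  1.98  0.39  1.08 -1.98] 0.06 [ 0.04 -0.01 -1.  ]
[0.53, 0.293, 0.08] [ 0.008   0.0268 -0.0079] 5 [ 0.15  0.66 -1.01  1.68  0.66  1.17 -2.18] 0.27 [ 0.03 -0.04 -1.  ]
```

Emit:
play_rows --increments "0 -0.0245 0.0073 0;0 -0.0245 0.0073 0;0.01 -0.0245 0.0073 0;0.02 -0.0245 0.0073 0;0.02 -0.0245 0.0073 0;0.02 -0.0245 0.0073 0;0.02 -0.0245 0.0073 0;0.02 -0.0245 0.0073 0;0.02 -0.0245 0.0073 0;0.02 -0.0245 0.0073 0;0.015 -0.0245 0.0073 0;0.01 -0.02 0.0073 0;0 0 0 0.14;0 0 0 0.14;0 0 0 0;0 0 0 0"

```text
clock: 68.25
position: [0.4152, -0.0045, 0.142]
ee_rot: [0.468, 0.517, -0.459, 0.55]
ft_force: [-0.4, 0.2, -1.6]
grip_width: 0.75
```

```bash
timeout 200 python3 - <<'E'
from h import *
go(.4265,.0036,.15,-82.2)
o,c=snap('wrist','w40.png'); R=pose()[1]; print(o['joint_pos'].round(2),'roll',R[2,2].round(3))
E
```

```text
t 68.2 pos [ 0.4152 -0.0045  0.142 ] yawz -82.0 tilt [ 0.043 -0.021 -0.999] F [-0.44  0.16 -1.6 ] w 0.75 j7 -1.47
turn 0.003 then tool shift [-0.0077  0.0127 -0.0062] (before-turn frame [-0.0077  0.0127 -0.0062] )  newyaw -82.2
[ 1.1  -0.07 -1.16  2.09 -0.04  1.04 -1.47] roll 0.027
```

View pics/w40.png

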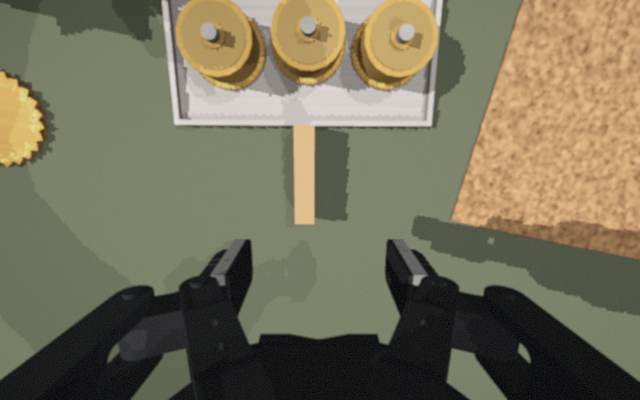

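```bash
timeout 200 python3 - <<'E'
from h import *
o=get_obs(); c=camera('wrist')
p=unproj(c,[(294,223),(314,223),(294,126),(315,126)],.033,o); e=(p[0]+p[1])/2; b=(p[2]+p[3])/2; print(p.round(4)); u=(b-e)/np.linalg.norm(b-e); print('len',np.linalg.norm(b-e),'yaw',np.degrees(np.arctan2(u[1],u[0])))
t=e+.027*u; print(t)
k=unproj(c,[(176,125),(433,125)],.01,o); print('rim',k.round(4))
go(t[0],t[1],.045,-82.2);go(t[0],t[1],.010,-82.2)
E
```

```text
[[ 0.3975  0.0108  0.033 ]
 [ 0.3997 -0.0056  0.033 ]
 [ 0.4752  0.0202  0.033 ]
 [ 0.4775  0.0042  0.033 ]]
len 0.07837027333968051 yaw 7.050825743971697
[0.42537449 0.00590638 0.033     ]
rim [[ 0.4623  0.1186  0.01  ]
 [ 0.4923 -0.0957  0.01  ]]
t 68.3 pos [ 0.4153 -0.0042  0.1421] yawz -82.0 tilt [ 0.043 -0.021 -0.999] F [0.8  0.38 0.03] w 0.75 j7 -1.47
turn 0.003 then tool shift [ 0.0972  0.0074 -0.0113] (before-turn frame [ 0.0972  0.0075 -0.0112] )  newyaw -82.2
t 68.3 pos [ 0.4153 -0.0042  0.1421] yawz -82.0 tilt [ 0.043 -0.021 -0.999] F [0.8  0.38 0.03] w 0.75 j7 -1.47
turn 0.003 then tool shift [ 0.1321  0.006  -0.0122] (before-turn frame [ 0.1321  0.0061 -0.0122] )  newyaw -82.2
```

Emit:
play_rows --increments "0.015 0.003 -0.005 0;0.02 0.003 -0.005 0;0.02 0 -0.002 0;0.02 0 0 0;0.015 0 0 0;0.01 0 0 0;0.008 0 0 0;0 0 0 0;0 0 0 0"

```text
clock: 69.25
position: [0.4273, 0.0087, 0.0306]
ee_rot: [0.464, 0.522, -0.452, 0.555]
ft_force: [-0.2, -1.2, 0.6]
grip_width: 0.753
```

```bash
timeout 200 python3 - <<'E'
from h import *
go(.4254,.0059,.014,-82.5)
o,c=snap('wrist','w41.png'); R=pose()[1]; print(o['joint_pos'].round(2),'roll',R[2,2].round(3))
E
```

```text
t 69.2 pos [0.4273 0.0087 0.0306] yawz -80.8 tilt [ 0.046 -0.017 -0.999] F [-0.22 -1.17  0.6 ] w 0.753 j7 -1.86
turn 0.029 then tool shift [ 0.0165 -0.003   0.0021] (before-turn frame [ 0.0165 -0.003   0.0021] )  newyaw -82.5
[ 0.9   0.3  -1.11  2.16  0.4   0.84 -1.86] roll 0.025
```

View pics/w41.png

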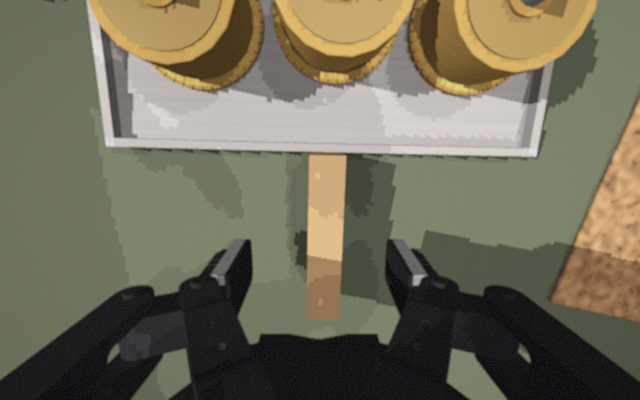

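Emit:
play_rows --increments "0.006 -0.002 0.001 0.02;0.005 -0.001 0.001 0;0.004 0 0 0;0.001 0 0 0;0 0 0 0"

```text
clock: 69.8
position: [0.4261, 0.0048, 0.0144]
ee_rot: [0.47, 0.516, -0.458, 0.551]
ft_force: [0.6, 0.5, -0.2]
grip_width: 0.75
```

Emit:
play_rows --increments "0 0 0 0;0 0 0 0;0 0 0 0;0 0 0 0;0 0 0 0;0 0 0 0;0 0 0 0;0 0 0 0;0 0 0 0" --hand 1 --squeeze 110

```text
clock: 70.7
position: [0.4264, 0.0051, 0.0155]
ee_rot: [0.47, 0.516, -0.458, 0.551]
ft_force: [-0.8, -0.9, 3.3]
grip_width: 0.163
```

Emit:
play_rows --increments "-0.008 0 0 0;-0.01 0 0 0;-0.01 0 0 0;-0.01 0 0 0;-0.01 0 0 0;-0.01 0 0 0;0 0 0 0;0 0 0 0"

```text
clock: 71.5
position: [0.419, 0.0059, 0.075]
ee_rot: [0.468, 0.518, -0.46, 0.549]
ft_force: [-0.0, 0.8, -3.9]
grip_width: 0.165
```

```bash
timeout 200 python3 - <<'E'
from srch import *
from h import *
go(.45,.15,.09,-70.5)
o,c=snap('wrist','w42.png'); R=pose()[1]; print(o['joint_pos'].round(2),'roll',R[2,2].round(3),o['torque'].round(2))
o,c=snap('scene','s42.png')
# target: pull grasp tray x=-113; home tray origin rack(-10,0); rack origin refined
a=np.radians(19.5); u=np.array([np.cos(a),np.sin(a)]); rk=np.array([.6465,.3355])
for d in (.20,.14,0): print(d,(rk-u*(.010+.113+d)).round(4))
E
```

```text
t 71.5 pos [0.419  0.0059 0.075 ] yawz -82.0 tilt [ 0.04  -0.021 -0.999] F [-0.05  0.77 -3.87] w 0.165 j7 -1.74
turn -0.202 then tool shift [-0.0168  0.0778 -0.1249] (before-turn frame [-0.0168  0.0513 -0.138 ] )  newyaw -70.5
[ 1.02  0.17 -1.2   2.14  0.23  0.91 -1.74] roll 0.026 [ 0.    0.45 -0.01]
0.2 [0.342  0.2277]
0.14 [0.3986 0.2477]
0 [0.5306 0.2944]
```

View pics/s42.png

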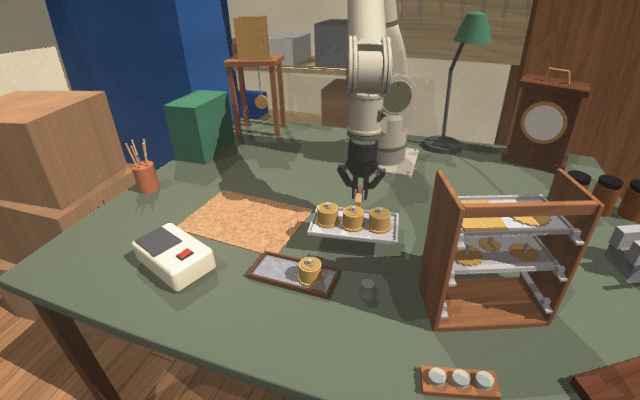

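View pics/w42.png

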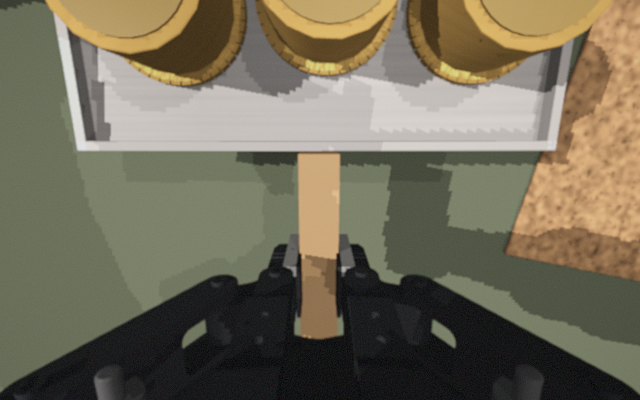

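Emit:
play_rows --increments "0 0 0 -0.07;0 0 0 -0.07;0 0 0 -0.06;-0.0005 0.0045 -0.0196 0;-0.0005 0.0045 -0.0196 0;-0.0005 0.0045 -0.0196 0;-0.0005 0.0045 -0.0196 0;-0.0005 0.0045 -0.0196 0;-0.0005 0.0045 -0.0196 0;-0.0005 0.0045 -0.0196 0;-0.0005 0.0045 -0.0196 0;-0.0005 0.0045 -0.0196 0;-0.0005 0.0045 -0.0196 0;-0.0005 0.0045 -0.0196 0;0 0 0 0;0 0 0 0"

```text
clock: 73.2
position: [0.3848, 0.2342, 0.067]
ee_rot: [0.406, 0.569, -0.406, 0.589]
ft_force: [0.6, -0.2, -3.5]
grip_width: 0.164
```

```bash
cat > rk.py <<'E'
from h import *
a=np.radians(19.5); u=np.array([np.cos(a),np.sin(a)]); rk=np.array([.6465,.3355])
def rackpos():
    o=get_obs(); d=o['position'][:2]-rk; print('TCP rack x,y',round(d@u,4),round(-d[0]*u[1]+d[1]*u[0],4),'z',o['position'][2].round(4))
def tgt(x,y,z):
    p=rk+u*x+np.array([-u[1],u[0]])*y; go(p[0],p[1],z,-70.5)
E
timeout 200 python3 - <<'E'
from rk import *
rackpos(); tgt(-.271,0,.068); R=pose()[1]; print('roll',R[2,2].round(3),get_obs()['joint_pos'].round(2))
o,c=snap('wrist','w43.png'); o,c2=snap('top','t43.png')
cv2.imwrite('pics/t43z.png',cv2.resize(c2['img'][80:290,60:330],None,fx=2.8,fy=2.8,interpolation=cv2.INTER_CUBIC))
E
```

```text
TCP rack x,y -0.2805 -0.0081 z 0.067
t 73.2 pos [0.3848 0.2342 0.067 ] yawz -70.1 tilt [ 0.024 -0.016 -1.   ] F [ 0.56 -0.16 -3.5 ] w 0.164 j7 -2.22
turn 0.007 then tool shift [-0.001   0.0095 -0.0081] (before-turn frame [-0.001   0.0095 -0.008 ] )  newyaw -70.5
roll 0.023 [ 0.42  0.35 -1.19  2.06  0.43  0.99 -2.22]
```

View pics/w43.png

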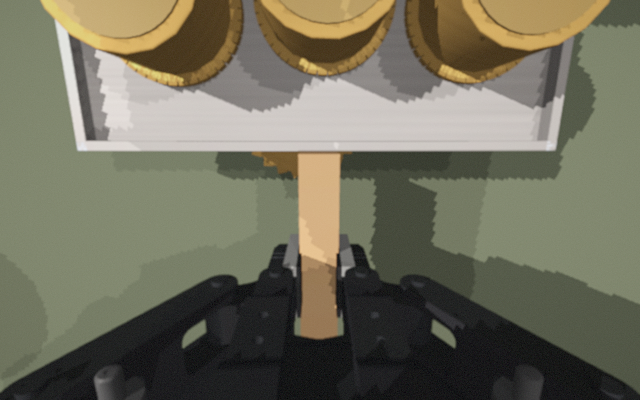

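View pics/t43z.png

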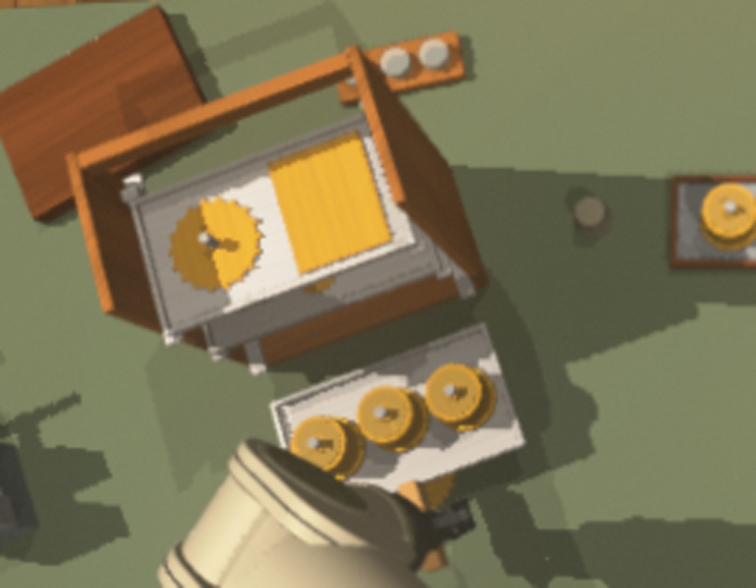

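```bash
timeout 200 python3 - <<'E'
from rk import *
c=camera('top')
def w(p,z): 
    P=unproj(c,[((x+.5)/2.8-.5+60,(y+.5)/2.8-.5+80) for x,y in p],z)[:,:2]-rk; return np.c_[P@u, P@np.array([-u[1],u[0]])].round(4)
print('runner ends (x,y rack)',w([(257,369),(467,288)],.044)); print('tray far corners',w([(273,404),(486,326)],.0615),'near right',w([(524,441)],.0615))
print('arbors',w([(319,444),(380,413),(454,391)],.054+.003+.052))
tgt(-.230,0,.069)
E
```

```text
runner ends (x,y rack) [[-0.0726  0.1066]
 [-0.0686 -0.1085]]
tray far corners [[-0.1147  0.0948]
 [-0.1144 -0.117 ]] near right [[-0.2276 -0.117 ]]
arbors [[-0.1753  0.0483]
 [-0.1679 -0.0115]
 [-0.172  -0.0797]]
t 73.3 pos [0.3853 0.2335 0.0673] yawz -70.2 tilt [ 0.025 -0.016 -1.   ] F [ 0.07 -0.1  -2.48] w 0.165 j7 -2.22
turn 0.006 then tool shift [-0.001   0.0503 -0.0089] (before-turn frame [-0.001   0.0503 -0.0087] )  newyaw -70.5
```

Emit:
play_rows --increments "-0.002 0.008 -0.004 0.003;-0.002 0.008 -0.004 0.003;-0.001 0.008 -0.002 0;0 0 0 0;0 0 0 0"

```text
clock: 73.85
position: [0.4078, 0.2509, 0.073]
ee_rot: [0.41, 0.566, -0.409, 0.587]
ft_force: [-0.6, -0.4, -3.4]
grip_width: 0.167
```

```bash
timeout 200 python3 - <<'E'
from rk import *
rackpos(); tgt(-.130,0.0015,.070); R=pose()[1]; print('roll',R[2,2].round(3))
o,c2=snap('top','t44.png')
cv2.imwrite('pics/t44z.png',cv2.resize(c2['img'][150:270,130:280],None,fx=5,fy=5,interpolation=cv2.INTER_CUBIC))
E
```

```text
TCP rack x,y -0.2533 -0.0001 z 0.073
t 73.8 pos [0.4078 0.2509 0.073 ] yawz -70.8 tilt [ 0.026 -0.017 -1.   ] F [-0.61 -0.36 -3.4 ] w 0.167 j7 -2.26
turn -0.005 then tool shift [ 0.0052  0.1232 -0.0016] (before-turn frame [ 0.0052  0.1232 -0.0023] )  newyaw -70.5
roll 0.024
```

View pics/t44z.png

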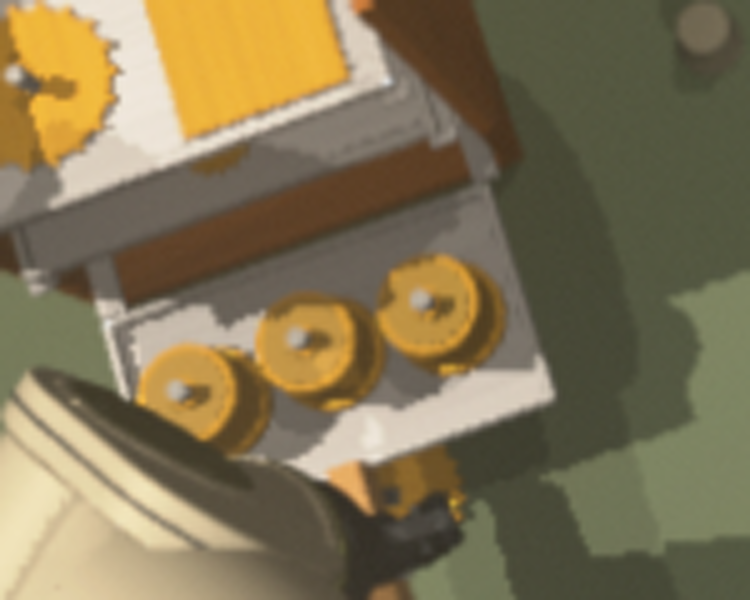

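Emit:
play_rows --increments "0.0004 0.0115 -0.0002 -0.005;0.0004 0.012 -0.0002 0;0.0004 0.012 -0.0002 0;0.0004 0.012 -0.0002 0;0.0004 0.012 -0.0002 0;0.0004 0.012 -0.0002 0;0.0004 0.012 0 0;0.0004 0.012 0 0;0.0004 0.012 0 0;0.0004 0.012 0 0;0 0 0 0;0 0 0 0"

```text
clock: 75.1
position: [0.5325, 0.2919, 0.0661]
ee_rot: [0.407, 0.565, -0.412, 0.587]
ft_force: [-5.6, -4.5, 0.6]
grip_width: 0.164
```

```bash
timeout 200 python3 - <<'E'
from rk import *
rackpos(); tgt(-.110,0.001,.062); R=pose()[1]; o=get_obs(); print('roll',R[2,2].round(3),o['torque'].round(2),o['joint_pos'].round(2))
o,c2=snap('scene','s45.png')
cv2.imwrite('pics/s45z.png',cv2.resize(c2['img'][160:340,400:620],None,fx=3.3,fy=3.3,interpolation=cv2.INTER_CUBIC))
E
```

```text
TCP rack x,y -0.122 -0.003 z 0.0661
t 75.1 pos [0.5325 0.2919 0.0661] yawz -70.8 tilt [ 0.022 -0.023 -1.   ] F [-5.56 -4.51  0.55] w 0.164 j7 -2.24
turn -0.005 then tool shift [ 0.0042  0.0119 -0.0042] (before-turn frame [ 0.0042  0.0119 -0.0042] )  newyaw -70.5
roll 0.029 [-0.32  1.02  0.2 ] [ 0.14  0.66 -0.98  1.66  0.62  1.16 -2.24]
```

View pics/s45z.png

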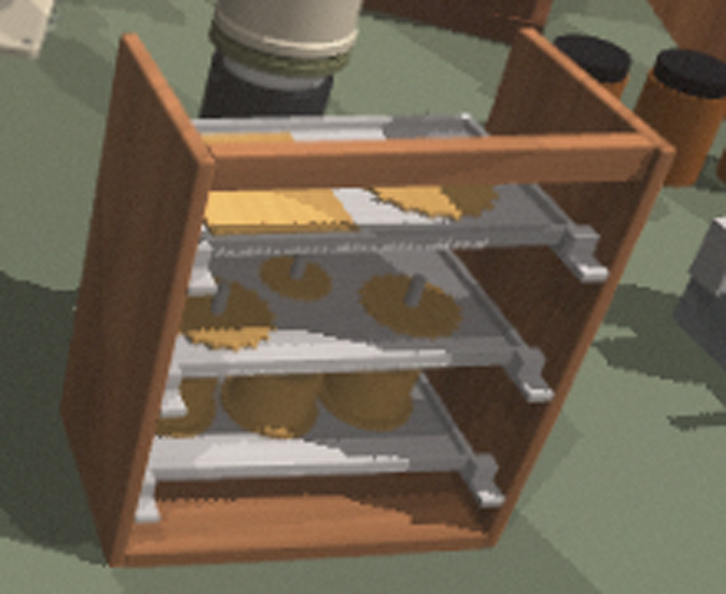

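Emit:
play_rows --increments "0.0005 0.006 0 0;0.0005 0.007 0 0;0.0005 0.007 0 0;0.001 0.007 0 0"

```text
clock: 75.55
position: [0.5334, 0.2916, 0.0588]
ee_rot: [0.385, 0.574, -0.43, 0.581]
ft_force: [-48.2, -31.7, 53.6]
grip_width: 0.164
```

Emit:
play_rows --increments "0 0 0 0;0 0 0 0;0 0 0 0;0 0 0 0;0 0 0 0" --hand -0.3 --squeeze 40

```text
clock: 76.05
position: [0.5351, 0.293, 0.0599]
ee_rot: [0.386, 0.573, -0.429, 0.582]
ft_force: [-0.3, -0.4, 0.4]
grip_width: 0.649
```

```bash
timeout 200 python3 - <<'E'
from rk import *
rackpos(); o=get_obs(); print(o['grip_width'],o['ft_force'].round(1))
w,cw=snap('wrist','w46.png')
o,c2=snap('scene','s46.png')
cv2.imwrite('pics/s46z.png',cv2.resize(c2['img'][160:340,400:620],None,fx=3.3,fy=3.3,interpolation=cv2.INTER_CUBIC))
# projected home rear edge of the trays: rear-bottom corners at rack x=+50
for z in (.045,.130):
    for y in (.108,-.108):
        p=rk+u*.05+np.array([-u[1],u[0]])*y; q=proj(c2,[[p[0],p[1],z+.010]])[0]; print(z,y,((q-[400,160])*3.3).round(0))
E
```

```text
TCP rack x,y -0.1192 -0.0029 z 0.0599
0.6489912523180394 [-0.3 -0.4  0.4]
0.045 0.108 [482. 458.]
0.045 -0.108 [135. 473.]
0.13 0.108 [528. 352.]
0.13 -0.108 [159. 366.]
```

View pics/s46z.png

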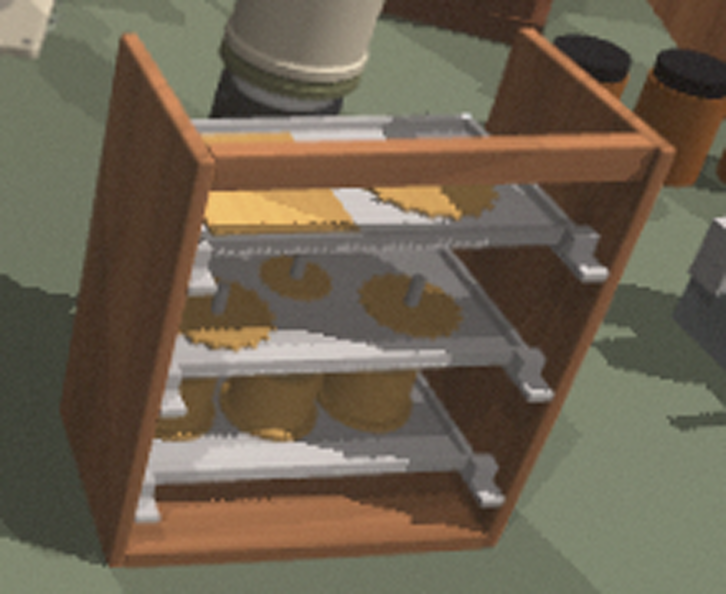

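View pics/w46.png

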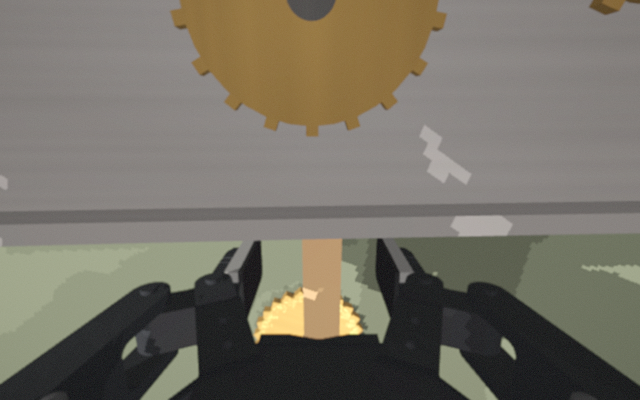

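Emit:
play_rows --increments "0 -0.008 0 0;0 -0.012 0 0;0 -0.015 0 0;0 -0.015 0 0;0 -0.015 0 0;0 -0.015 0 0;-0.01 -0.01 0 0;-0.02 0 0 0;-0.02 0 0 0;-0.025 0 0 0;-0.025 0 0 0;-0.02 -0.01 0.02 0;0 -0.01 0.03 0;0 -0.01 0.03 0;0 0 0.03 0;0 0 0 0;0 0 0 0"

```text
clock: 77.85
position: [0.4495, 0.1493, 0.1924]
ee_rot: [0.383, 0.572, -0.431, 0.584]
ft_force: [0.6, -0.9, 0.2]
grip_width: 0.648
```

```bash
timeout 200 python3 - <<'E'
from rk import *
rackpos()
o,c=snap('top','t47.png'); o,c2=snap('scene','s47.png')
A=cv2.resize(c2['img'][160:340,200:620],None,fx=1.9,fy=1.9,interpolation=cv2.INTER_CUBIC)
cv2.imwrite('pics/s47z.png',A)
E
```

```text
TCP rack x,y -0.2479 -0.1097 z 0.1924
```

View pics/s47z.png

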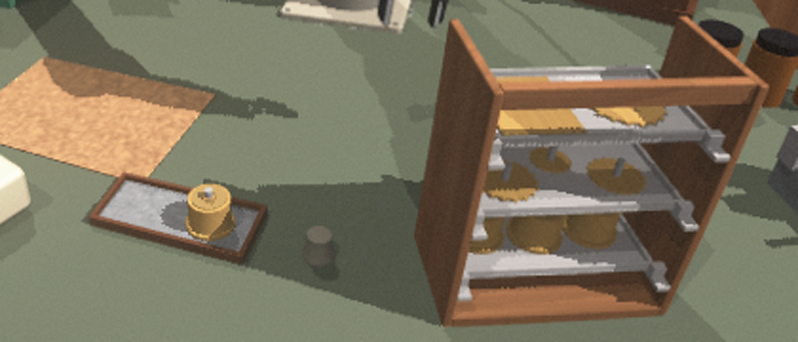

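View pics/t47.png

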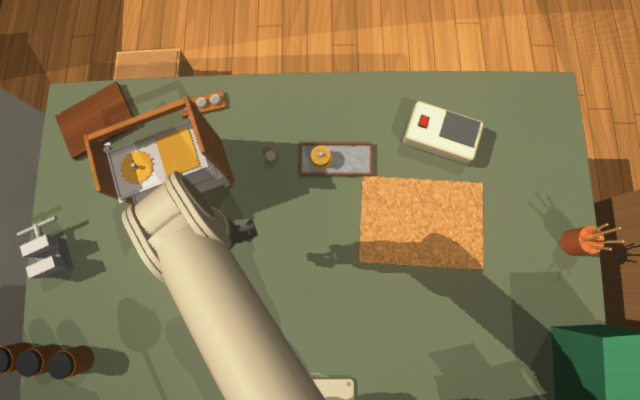

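The tray is on the lowest runners with its rear edge against the stops. The loaded barrel stands in the box, and the robot is clear of everything.

```bash
python3 -c "
from workcell import workorder
print(workorder.hand_in())"
```

```text
the job is handed in; nothing more can be done
None
```

The job is done and handed in at about 78 s of robot time; no verdict came back.

- **Sorting:** Four barrels were on the mat. Lifting showed one loaded barrel, reading about 2.9 N. The other three read 0.6 to 1.0 N, so they are empty. The loaded one stands in the wooden box; the three empties stood in a row on the tray.
- **Order:** I put each barrel away straight after weighing it, except that one empty was set down once and regripped. All four were placed before the tray was lifted.
- **Tray:** I lifted the loaded tray (about 3.9 N) and slid it onto the lowest runners, the only free pair. I pushed until it met the stops, at about 58 N horizontal and 79 N total at the wrist (limit 120 N). After release the wrist force read near zero.
- **Last pictures:**
  - The tray's rear edge is at both stops, as on the trays above.
  - The barrel drums are upright in the tray as far as the view shows.
  - The other two trays, the loupe and the loaded barrel are where they were.
  - The arm hid the ratchet wheel in the final top view; it was last seen lying flat in the wrist picture just before I backed away.
- **Off plan:** The tool slowly tilted to about 22° during long moves. I straightened it by gripping the top edge of the fixed rack cheek with the fingers and easing it upright; wrist force there was about 23 N and no trays were touched. I did not measure the final tray position to the millimetre. "Fully home" rests on the contact force and the picture.

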